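# Clamp the filter tube in its coupler and set out the catch cups

### The arm

A 6-joint arm with a two-finger parallel gripper is mounted at the origin on a cart in front of the work surface, level with it; the furniture and walls round the work are solid. World frame = base frame: x ahead of the robot, y to its left, z up, the work surface at z = 0. Lengths are in m, angles in degrees, forces in N, time in s.
With the tool pointing down it reaches from about 0.4 to 0.825 m from the base axis. Payload 7 kg.
Tool frame: the origin (TCP) lies midway between the tips of the shut fingers; the grasp point (between the pads) lies 19 mm behind it; z points along the fingers, y is the direction in which the jaws open and shut (so a half turn about z gives the same grasp; the last joint's range is limited). The gripper opens to 88 mm and grips with 3 to 60 N. Pads are 19 mm wide; open, the fingers measure 130 mm over their backs; the gripper's body (78 mm by 193 mm) begins 47 mm behind the grasp point.
Start: joints at [-51.503, 20.546, 0.682, 0, -70.136, -16.507], TCP at [0.253, -0.626, 0.203] pointing down, gripper open.
Joint ranges: [-176.03, 176.03], [-82.01, 121.73], [-58.28, 71.71], [-173.87, 95.51], [-174.79, -0.11], [-173.66, 173.66]. Speed limits (degrees/s): [136.94, 136.94, 172.46, 180, 180, 180].

### API

Orientations are given as [roll, pitch, yaw] about the fixed x, y, z axes, in that order (R = Rz(yaw) Ry(pitch) Rx(roll)).
In Python, from plant import get_state, capture, get_calibration, close_job, boxes_of, cut_out gives the robot as it stands.
- The arm moves only by the tool apply_moves, never from a script. Its argument "commands" is a list of rows, each an object with "grip": the closure, from 0 (fully open) to 1 (shut); "slide": the shift along the tool's x, y, z in m, a list of three; "roll": the turn about the tool's z in degrees. In form: [{"grip": grip, "slide": [x, y, z], "roll": roll}, ...]. A call has 1 to 5 rows; each row is the pose to reach, as a shift and turn from the pose commanded when the call began, along the tool's axes at that moment; what a row does not reach only later rows make up. A row lasts 1/8 s, in which the tool goes at most 62.5 mm and 10.7 degrees, less where a joint would pass 70% of its speed; a pose out of reach is approached as far as the arm can. A call with a gripper value outside its range is refused whole. The fingers move at their own pace and stop on an object; "grip_force" is the grip in N (left out, the last holds). Time passes only in rows, so rows that repeat a pose let the fingers close. It gives the time, the measured TCP pose, the force and the opening at its end, in the units of the state.
- get_state(): the state, without advancing time (a new reading comes with each control period).
- capture(name): name is "side" or "top"; returns (picture, depth): 400x640x3 uint8, red, green, blue; 400x640 float32, m along the optical axis (not along the pixel's ray), 0 where there is no reading.
- get_calibration(name): a dict with "mtx" (3x3 intrinsics, pixels), "R" (3x3) and "t" (3): a world point X has camera coordinates R X + t. Camera axes: x right, y down, z forward; pixel columns grow to the right and rows downward; lengths in m; the calibration is good to about 2 mm. A picture is of the moment at which its call begins. get_calibration takes no time and is no camera call.
- close_job(): hands the job in, once; it reports no verdict.
Trained networks look in the newest picture that a camera, given by its name, has taken for a name from the list of things; names that differ only in an ending like _2 or _b are one class to them, and where a whole thing is asked for, a point or a joint stands for the part that bears it (a point fixed in the world has none). Each returns a list of dicts, best first, with "score" (0 to 1); they miss things now and then, are a little off and sometimes report something else, mostly with a low value. They report only what shows in the picture. A call takes as long as a camera call.
- boxes_of(name, camera): "position" ([x, y, z] in m, in the coordinates of the camera as it stood for that picture, good to about 4 mm: the middle of the surface that is visible of it).
- cut_out(name, camera): "mask" (400x640 bool, what is visible of it).
The state is a dict: "time_s": time; "joints": joint angles; "qd": joint speeds; "joint_torque": joint torques, N m; "tcp_pos": TCP position; "eef_rot": TCP orientation; "contact_force": force on the tool from outside, world axes, zero at the start; "moment": the same for the moment, N m; "gripper_width": finger opening in m.
Only numpy, scipy, OpenCV 4.12 (cv2) and the standard library are available. Lean on these libraries where they do the work, as an engineer would, in place of code of your own. Each camera call takes 0.05 s, during which the arm holds its last target.

### The job

Lay the filter tube in the clamp's two saddles, centred, swing the coupler's hinged half over it, and then swing the bolt up into the slot of its ear. After that, with the end stop slid right up against the tube, turn the stop's knob clockwise to lock it. Also turn every catch cup over so that it stands mouth up on the drain mat, before or after the clamping, and leave the bottles and the jar alone.

Things in the scene. Friction and masses are not known exactly. Their poses are not given: they have to be found in the camera images.
- clamp_base: fixed grey plate 96 x 225 x 8 mm. Origin on the bench under the middle of the tube's place; x to the hinge side (away from the robot at yaw 0), y along the tube's place; plate y = -165 to +60 mm. Coupler, 26 mm wide, at y = +41; plain saddle, 10 mm wide, at y = -40; free gap for a gripper y = -35 to +28. Saddles are half-round, 38 mm inside, open upward, rims under z = 45 mm.
- saddle (a point): where the centre of the filter tube belongs: 41 mm above the bench, above clamp_base's origin; axes as clamp_base, the tube lies along y.
- coupler_flap (a joint): angle (rad) of the coupler's hinged aluminium half: 0 = shut over the tube (its top then 68 mm up), 2.6 = wide open, leaning out to local +x. Light free hinge (0.1 kg), axis along clamp_base's y: open, it lies at 2.6; below about 1.1 it falls shut. Grip it across its 26 mm width by the ear and follow the arc; a level push on its end jams while it is wide open.
- flap_hinge (a point): centre of the hinge pin: 31 mm to local +x of the tube's axis, 42 mm above the bench, at y = +41 mm of clamp_base.
- flap_ear (a point): centre of the slotted ear at the free edge of the hinged half (moves with it), 64 mm from the hinge pin; when shut it is at x = -32.5 mm of clamp_base, 48 mm up. The ear is two prongs, each 23 x 7 x 10 mm, with a 13 mm slot between them for the bolt.
- swing_bolt (a joint): angle (rad) of the 8 mm steel swing bolt: 0 = upright in the ear's slot, -0.06 = inner limit, 1.35 = farthest out to local -x. Stays where left (0.025 N m). Pin along clamp_base's y at x = -36, y = +41 mm, 20 mm up; bolt end 56 mm from the pin. Goes in once the hinged half is shut and holds it. Lift it by its nut, then push it in from outside.
- bolt_nut (a point): centre of the round dark nut fixed near the bolt's end (28 mm across, 14 mm long), 41.5 mm from the bolt's pin; moves with the bolt.
- end_stop (a joint): position (m) of the grey end stop (46 x 34 mm, 60 mm above the bench without its knob) along its rail: 0 = farthest from the tube, grows towards local +y, at most 0.066. It slides with about 2 N while unlocked and stays put.
- stop_face (a point): centre of the stop's rubber face that looks to local +y, towards the tube; 41 mm above the bench, at local y = -122 mm plus the joint's value.
- lock_knob (a joint): angle (rad) of the clamp knob on top of the end stop: 0 = loose, 1.4 = end of its turn, locked; grows clockwise seen from above. It begins to clamp the stop on the rail at about 0.5; locked means more than 1.0.
- knob_grip (a point): centre of the knob's upright bar grip (13 mm thick, 46 mm long, 22 mm tall, top 10 mm above this point), about 78 mm above the bench. The bar lies along this point's y axis, which is clamp_base's y when the knob reads 0.
- tube_centre (a point): centre of the loose filter tube: steel, 36 mm across, 140 mm long, dark square flange 44 x 44 x 8 mm at each end, 0.3 kg; lies along its own y, ends alike. At the start it lies on the bench on its flanges (centre 22 mm up) in front of the clamp.
- tube_end_1 (a point): centre of the tube's end face at its own y = +70 mm.
- tube_end_2 (a point): centre of the tube's end face at its own y = -70 mm.
- drain_mat: thin black rubber mat 180 x 150 x 4 mm, fixed on the bench at the right. Origin under its centre, x along its long side, which points away from the robot; two cups fit side by side along x.
- cup_a_centre (a point): centre (half-way up) of a square white open cup, 50 x 50 mm and 66 mm tall, 3 mm walls, 0.09 kg; z axis points from its open mouth to its closed base, so z up = mouth down, z down = mouth up. The x and y axes are square to its side walls. A grey disc marks the outside of its base. May be absent.
- cup_b_centre (a point): a second cup like cup_a. May be absent.
- dropper_bottle_1: dropper bottle, amber with a red teat, 30 mm across, 118 mm tall, standing upright behind the work; bystander. Origin at the centre of its underside.
- dropper_bottle_2: dropper bottle, amber with a red teat, 30 mm across, 111 mm tall, standing upright behind the drain mat; bystander. Origin at the centre of its underside.
- powder_jar: closed white jar with a red cap, 60 mm across, 60 mm tall, right of the drain mat; bystander. Origin at the centre of its underside.

How it is judged (in metres and radians):
On the way, in this order (a step that is already met when the one before it is completed fails the run):
1. the tube lies in the saddles and the hinged half is shut over it while the bolt still hangs outside (x of tube_centre in the frame of clamp_base between -0.006 and 0.006 m and y of tube_centre in the frame of clamp_base between -0.015 and 0.015 m and z of tube_centre in the frame of clamp_base between 0.034 and 0.048 m and angle between the y axis of tube_centre and the y axis of clamp_base, either way round below 0.08 rad and value of joint coupler_flap below 0.12 rad and value of joint swing_bolt above 0.5 rad), for 0.2 s.
2. the bolt stands in the ear's slot, with the hinged half shut over the tube (x of tube_centre in the frame of clamp_base between -0.006 and 0.006 m and y of tube_centre in the frame of clamp_base between -0.015 and 0.015 m and z of tube_centre in the frame of clamp_base between 0.034 and 0.048 m and angle between the y axis of tube_centre and the y axis of clamp_base, either way round below 0.08 rad and value of joint each of coupler_flap, swing_bolt below 0.12 rad), for 0.2 s.
3. the end stop is up against the tube and its knob is locked (value of joint each of coupler_flap, swing_bolt below 0.12 rad and (distance between stop_face and tube_end_1 below 0.008 m or distance between stop_face and tube_end_2 below 0.008 m) and value of joint lock_knob above 1 rad), for 0.2 s.
At the end, for the whole second after the job is handed in: Tube in the saddles (within 6 mm across, 15 mm along, 0.08 rad), hinged half shut and bolt upright (each under 0.12 rad), stop face within 8 mm of the tube's end, knob past 1.0 rad, and every cup present at rest mouth up (within 0.14 rad) with its centre over the mat (all of step 3 and x of tube_centre in the frame of clamp_base between -0.006 and 0.006 m and y of tube_centre in the frame of clamp_base between -0.015 and 0.015 m and z of tube_centre in the frame of clamp_base between 0.034 and 0.048 m and angle between the y axis of tube_centre and the y axis of clamp_base, either way round below 0.08 rad and angle between each of cup_a_centre, cup_b_centre's own z axis and vertical above 3 rad and x of cup_a_centre in the frame of drain_mat between -0.09 and 0.09 m and y of cup_a_centre in the frame of drain_mat between -0.075 and 0.075 m and z of cup_a_centre in the frame of drain_mat between 0.031 and 0.045 m and x of cup_b_centre in the frame of drain_mat between -0.09 and 0.09 m and y of cup_b_centre in the frame of drain_mat between -0.075 and 0.075 m and z of cup_b_centre in the frame of drain_mat between 0.031 and 0.045 m and linear speed of each of cup_a, cup_b, filter_tube below 0.02 m/s); the robot touches nothing.
It fails at once if dropper bottle 1 is pushed more than 4 cm from its place or tipped (distance of dropper_bottle_1 from where it was at the start of the episode above 0.04 m or angle between dropper_bottle_1's own z axis and vertical above 0.6 rad).
It fails at once if dropper bottle 2 is pushed more than 4 cm from its place or tipped (distance of dropper_bottle_2 from where it was at the start of the episode above 0.04 m or angle between dropper_bottle_2's own z axis and vertical above 0.6 rad).
It fails at once if powder jar is pushed more than 4 cm from its place or tipped (distance of powder_jar from where it was at the start of the episode above 0.04 m or angle between powder_jar's own z axis and vertical above 0.6 rad).
Of cup_a, cup_b only 1 to 2 are there at a start; the rules pass over those that are not, and their reading is None.
At some moment in a run one of cup_a, cup_b may be knocked a few centimetres aside while the robot is not near it.
Once in a run the grip may slacken for a moment while it holds something.
It also fails if it takes over 210 s, if anything falls off the work surface, if the arm or the gripper's body presses on something with over 40 N, if the wrist force passes 120 N, or if a joint passes its speed limit or range.

## Working session

There is one attempt and no reset: what is moved stays moved. The work goes in short steps, Python scripts to look and compute and a tool call to move; the robot and the scene stay as the last step left them, time stands still between calls to the robot, and variables do not carry over. Pictures are saved under pics/ and viewed, and the job is handed in when it is done.

Besides the shell and the picture viewer there is one more tool, called as name(argument=value, ...) on one line, values as JSON. apply_moves: Moves the arm, as the interface text tells. Its arguments: {"type":"object","properties":{"commands":{"type":"array"},"grip_force":{"type":"number"}},"required":["commands"]}

```bash
ls; mkdir -p pics; cat > h.py <<'E'
import numpy as np, cv2
from plant import *
def cam(n):
    c=get_calibration(n); return np.array(c["mtx"]),np.array(c["R"]),np.array(c["t"])
def toW(n,p):
    K,R,t=cam(n); return R.T@(np.array(p)-t)
def cloud(n,d):
    K,R,t=cam(n); v,u=np.mgrid[:400,:640]
    P=np.stack([(u-K[0,2])/K[0,0]*d,(v-K[1,2])/K[1,1]*d,d],-1)
    return (P-t)@R
def proj(n,X):
    K,R,t=cam(n); c=R@np.array(X)+t; p=K@c; return p[:2]/p[2]
def save(n,name,crop=None,scale=1):
    im,d=capture(n)
    o=im[...,::-1]
    if crop: o=o[crop[1]:crop[3],crop[0]:crop[2]]
    if scale!=1:o=cv2.resize(np.ascontiguousarray(o),None,fx=scale,fy=scale,interpolation=cv2.INTER_CUBIC)
    cv2.imwrite("pics/"+name,o); return im,d
E
python3 - <<'E'
from h import *
print(get_state())
for n in("side","top"):
    im,d=save(n,n+"0.png"); K,R,t=cam(n); print(n,K,-R.T@t,R[2])
    for k in("clamp_base","coupler_flap","bolt_nut","knob_grip","end_stop","tube_centre","drain_mat","cup_a_centre","dropper_bottle_1","powder_jar"):
        print(k,[(round(b["score"],2),toW(n,b["position"]).round(3)) for b in boxes_of(k,n)][:4])
E
```

```text
pics
{'time_s': 0.0, 'joints': array([-5.15026059e+01,  2.05925348e+01,  6.34908760e-01, -2.15578174e-02,
       -7.01345210e+01, -1.65047818e+01]), 'qd': array([ 0.05015286, -0.02597493, -0.03668704, -0.00979041,  0.08435969,
       -0.01503264]), 'joint_torque': array([ 3.03870647e-04, -5.82716775e+01,  2.93062162e+01,  6.99715465e+00,
        7.05628467e-03, -1.24163557e-04]), 'tcp_pos': array([ 0.25254825, -0.62542101,  0.20241439]), 'eef_rot': array([ 1.79905892e+02, -6.75064098e-03, -1.58014724e+02]), 'contact_force': array([-0.34297904, -0.28371464,  0.21679155]), 'moment': array([-0.01084631, -0.02269838,  0.05120326]), 'gripper_width': 0.08764519385213919}
side [[384.32868171   0.         318.15325462]
 [  0.         384.32868171 206.22571738]
 [  0.           0.           1.        ]] [ 0.45280653 -0.98779253  0.73099429] [ 0.13197415  0.73776023 -0.66203675]
clamp_base [(0.59, array([ 0.603, -0.058,  0.007]))]
coupler_flap [(0.51, array([0.676, 0.033, 0.048]))]
bolt_nut [(0.17, array([ 0.435, -0.346,  0.061]))]
knob_grip [(0.46, array([ 0.605, -0.141,  0.079])), (0.38, arr
[... 686 characters left out ...]
09, -0.046,  0.005])), (0.5, array([ 0.49 , -0.363,  0.007])), (0.37, array([ 0.423, -0.597,  0.062]))]
coupler_flap [(0.79, array([0.667, 0.039, 0.048]))]
bolt_nut [(0.52, array([0.539, 0.033, 0.048]))]
knob_grip [(0.61, array([ 0.602, -0.128,  0.088]))]
end_stop [(0.61, array([ 0.603, -0.13 ,  0.066]))]
tube_centre [(0.71, array([ 0.602, -0.132,  0.067])), (0.58, array([ 0.446, -0.134,  0.038])), (0.43, array([ 0.607, -0.047,  0.007]))]
drain_mat [(0.8, array([ 0.489, -0.363,  0.004]))]
cup_a_centre [(0.79, array([ 0.436, -0.326,  0.071]))]
dropper_bottle_1 [(0.56, array([ 0.681, -0.369,  0.041])), (0.5, array([ 0.729, -0.333,  0.052]))]
powder_jar [(0.77, array([ 0.421, -0.595,  0.064]))]
```

View pics/top0.png

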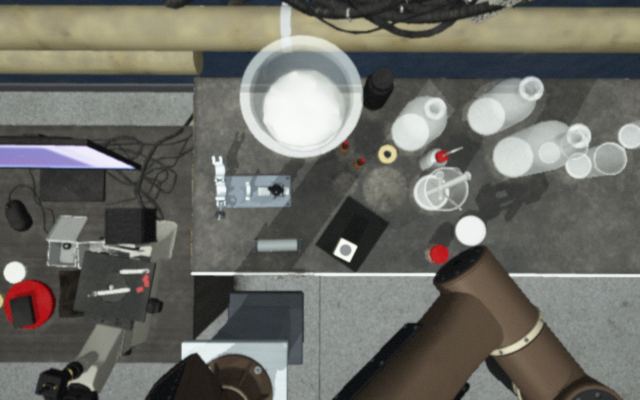

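View pics/side0.png

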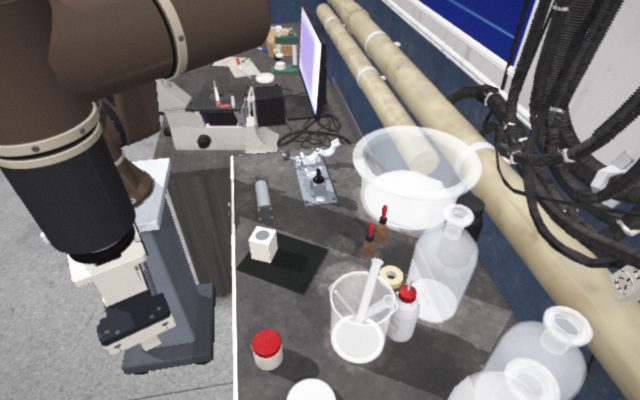

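```bash
python3 - <<'E'
from h import *
im,d=save("top","t1.png",(200,140,400,290),4)
im2,d2=save("side","s1.png",(230,130,370,300),4)
np.savez("c0.npz",im=im,d=d,im2=im2,d2=d2)
E
```

```text
(no output)
```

View pics/t1.png

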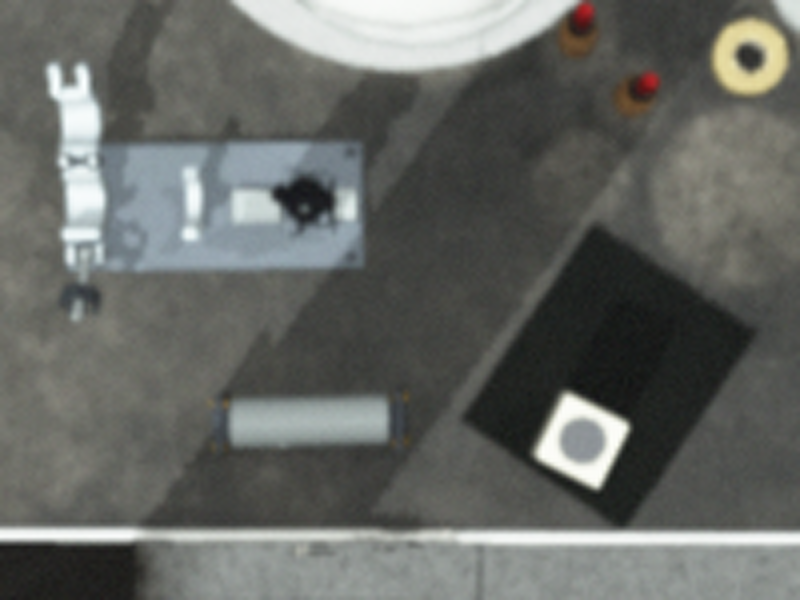

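View pics/s1.png

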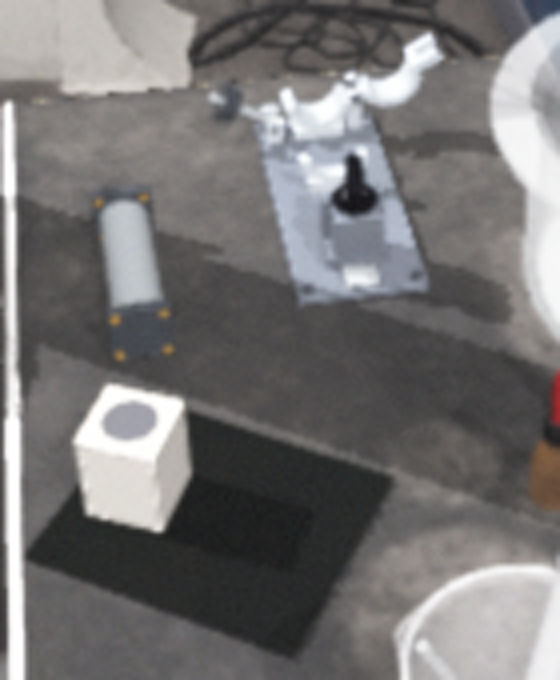

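```bash
cat > m0.py <<'E'
from h import *
z=np.load("c0.npz"); im,d=z["im"],z["d"]
P=cloud("top",d); Z=P[...,2]
def rect(m,name):
    m=m&(d>0); Q=P[m]; r=cv2.minAreaRect(Q[:,:2].astype(np.float32)); print(name,m.sum(),"c",np.round(r[0],4),"size",np.round(r[1],4),"ang",round(r[2],2),"z",np.median(Q[:,2]).round(4), Q[:,:2].mean(0).round(4))
v,u=np.mgrid[:400,:640]
def box(x0,x1,y0,y1): return (P[...,0]>x0)&(P[...,0]<x1)&(P[...,1]>y0)&(P[...,1]<y1)
print("bench z",np.median(Z[box(.45,.5,-.02,.05)]), np.median(Z[box(.55,.65,-.28,-.24)]))
rect(box(.40,.49,-.27,-.04)&(Z>.025)&(Z<.06),"tube")
rect(box(.40,.49,-.27,-.04)&(Z>.012)&(Z<.06),"tube+fl")
rect(box(.35,.49,-.45,-.25)&(Z>.06)&(Z<.08),"cup")
rect(box(.5,.7,-.22,.1)&(Z>.004)&(Z<.013),"plate")
g=im.astype(int).sum(-1)
rect(box(.36,.62,-.48,-.25)&(g<110)&(Z<.02),"mat")
rect(box(.5,.7,-.25,-.07)&(Z>.05)&(Z<.07),"stop")
rect(box(.5,.7,-.25,-.07)&(Z>.075)&(Z<.1),"knob")
rect(box(.6,.75,0.0,.1)&(Z>.03)&(Z<.1),"flap")
rect(box(.65,.75,0.0,.1)&(Z>.055)&(Z<.1),"ear")
rect(box(.5,.56,0.0,.1)&(Z>.02)&(Z<.1),"bolt")
for n in("side","top"):
  capture(n)
  for k in("tube_centre","drain_mat","clamp_base","cup_a_centre"):
    for c in cut_out(k,n)[:2]:
      m=c["mask"]; 
      if n=="top": rect(m,k+str(round(c["score"],2)))
E
python3 m0.py
```

```text
bench z 8.266495411273408e-05 -0.00011500599373832652
tube 589 c [ 0.4431 -0.132 ] size [0.0419 0.1411] ang 1.41 z 0.0384 [ 0.4436 -0.1298]
tube+fl 608 c [ 0.4438 -0.1319] size [0.0422 0.1412] ang 1.92 z 0.0381 [ 0.4438 -0.131 ]
cup 304 c [ 0.433 -0.33 ] size [0.0491 0.0489] ang 63.73 z 0.0701 [ 0.4331 -0.3299]
plate 1817 c [ 0.5985 -0.0601] size [0.198  0.3173] ang 0.2 z 0.0079 [ 0.6023 -0.0626]
mat 2189 c [ 0.4776 -0.355 ] size [0.1446 0.1749] ang 55.89 z 0.0042 [ 0.4876 -0.3597]
stop 96 c [ 0.604  -0.1295] size [0.0356 0.0437] ang 89.99 z 0.0635 [ 0.6033 -0.1287]
knob 75 c [ 0.6053 -0.1317] size [0.0435 0.0128] ang 83.54 z 0.0877 [ 0.6048 -0.1319]
flap 269 c [0.6587 0.0375] size [0.0316 0.086 ] ang 88.56 z 0.0443 [0.6595 0.0377]
ear 67 c [0.6902 0.0383] size [0.0283 0.0226] ang 89.45 z 0.0712 [0.6888 0.0382]
bolt 81 c [0.5382 0.0332] size [0.0269 0.0376] ang 66.28 z 0.0485 [0.5364 0.036 ]
tube_centre0.6 584 c [ 0.4443 -0.1321] size [0.0395 0.1409] ang 1.43 z 0.0381 [ 0.4439 -0.1312]
drain_mat0.85 2563 c [ 0.476  -0.3539] size [0.1536 0.1807] ang 54.69 z 0.0042 [ 0.4816 -0.3569]
clamp_base0.55 2663 c [ 0.6206 -0.0503] size [0.1929 0.2363] ang 3.92 z 0.0097 [ 0.6062 -0.046 ]
cup_a_centre0.59 314 c [ 0.4288 -0.3328] size [0.0582 0.054 ] ang 63.62 z 0.07 [ 0.4332 -0.3288]
```

```bash
cat > m1.py <<'E'
from h import *
z=np.load("c0.npz"); im,d=z["im"],z["d"]
P=cloud("top",d); Z=P[...,2]
def fit(A):
    A=np.array(A);return np.polyfit(A[:,0],A[:,1],1)
# plate long edges: for each column u (y), find extents of z>.004 in rows around
m=(Z>.0045)&(Z<.012)
lo=[];hi=[]
for u in range(248,288):
    r=[v for v in range(168,212) if m[v,u]]
    if len(r)>5:
        hi.append(P[r[0],u,[1,0]]+[0,.0015]); lo.append(P[r[-1],u,[1,0]]-[0,.0015])
for A in(lo,hi):
    p=fit(A);print("edge slope",p, np.polyval(p,-.07))
e=[]
for v in range(178,206):
    c=[u for u in range(270,300) if m[v,u]]
    e.append(P[v,c[-1],[0,1]]-[0,.0015])
p=fit(e);print("end",p,np.polyval(p,.604))
def rect(m,name):
    m=m&(d>0); Q=P[m]; lo,hi=np.percentile(Q[:,:2],[2,98],axis=0);print(name,m.sum(),lo.round(4),hi.round(4),((lo+hi)/2).round(4),Q.mean(0).round(4))
def box(x0,x1,y0,y1): return (P[...,0]>x0)&(P[...,0]<x1)&(P[...,1]>y0)&(P[...,1]<y1)
rect(box(.55,.65,-.08,.01)&(Z>.02)&(Z<.06),"saddle")
rect(box(.55,.62,0,.08)&(Z>.03)&(Z<.06),"coupler low")
rect(box(.5,.552,0,.08)&(Z>.025)&(Z<.09),"nut")
rect(box(.55,.65,-.2,-.08)&(Z>.052)&(Z<.07),"stoptop")
rect(box(.55,.65,-.2,-.08)&(Z>.08)&(Z<.1),"knob")
for v in range(180,222): print(v,[int(1000*Z[v,u]) for u in range(212,232)],round(P[v,220,0],3)) if v>200 or v<190 and 0 else 0
E
python3 m1.py
```

```text
edge slope [-0.01154875  0.55516684] 0.5559752507235037
edge slope [-0.01666906  0.65352852] 0.6546953587184503
end [ 0.02319938 -0.18602744] -0.1720150151133202
saddle 68 [ 0.5798 -0.0484] [ 0.63  -0.039] [ 0.6049 -0.0437] [ 0.6056 -0.0438  0.0305]
coupler low 47 [0.5531 0.0243] [0.6185 0.049 ] [0.5858 0.0367] [0.5832 0.0367 0.0354]
nut 72 [0.5204 0.0241] [0.5487 0.0485] [0.5346 0.0363] [0.5339 0.0359 0.047 ]
stoptop 93 [ 0.5823 -0.1472] [ 0.6256 -0.1122] [ 0.6039 -0.1297] [ 0.6033 -0.1289  0.0624]
knob 74 [ 0.5977 -0.153 ] [ 0.6117 -0.1105] [ 0.6047 -0.1317] [ 0.6049 -0.1318  0.0876]
201 [-4, 1, 2, 2, -5, 30, 27, 7, 8, 7, 7, 8, 29, 1209, 11, 10, 7, 8, 5, 8] 0.575
202 [0, 0, -1, 0, -3, 26, 22, 21, 27, 21, 21, 18, 26, 24, 15, 11, 10, 7, 5, 9] 0.571
203 [0, 0, 0, -1, -3, 26, 28, 25, 25, 26, 26, 18, 30, 28, 22, 8, 2, 2, 8, 5] 0.568
204 [0, 2, 0, 1, -1, 26, 22, 20, 24, 23, 20, 18, 25, 23, 19, 8, 7, 9, 7, 1209] 0.565
205 [3, 0, 1, -3, 1, 27, 27, 17, 24, 27, 23, 7, 27, 27, 20, 7, 6, 4, 4, 7] 0.562
206 [-4, -1, 0, -4, 0, 8, 11, 11, 31, 32, 26, 5, 8, 8, 12, 10, 6, 12, 9, 5] 0.559
207 [-1, 2
[... 498 characters left out ...]
55, 59, 52, 54, 55, 47, 41, 0, 2, 0, 0, 1, 5, 0] 0.538
214 [2, 1, 4, 57, 55, 57, 59, 56, 56, 51, 53, 50, 38, 0, 1, -1, 0, 1, 0, 0] 0.535
215 [2, -4, -1, 49, 50, 33, 31, 46, 46, 3, 56, 50, 42, 2, -1, -2, -1, 0, 0, 1] 0.532
216 [0, 0, -1, 49, 0, 37, -1, 47, 44, 33, -8, 36, 48, 1, 0, -2, 1, 0, 0, 0] 0.529
217 [0, -1, 2, 43, -2, 32, 46, 53, 49, 34, 2, 37, 41, 0, -2, 1, 0, 0, -1, 1] 0.526
218 [4, -2, 2, 5, -1, 39, 50, 51, 47, 33, 2, 37, 0, -1, -2, -2, 1, 2, -3, 0] 0.523
219 [1, -1, 0, 2, 0, 2, 50, 48, 47, 32, 0, 4, 1, 3, 1, 0, 0, 1, 2, -2] 0.52
220 [-2, 0, 2, 0, 0, 4, 0, -5, 0, 0, 3, -2, -1, -2, 0, 0, -3, 1, 0, 1] 0.517
221 [2, 1, 2, 0, 1, -4, 1, 1, -2, 1, -2, -2, -1, -2, 0, 0, 0, 1, -1, 1] 0.514
```

apply_moves(commands=[{"grip": 0.3,"slide": [-0.04,0.04,0],"roll": -10},{"grip": 0.3,"slide": [-0.08,0.085,0],"roll": -20},{"grip": 0.3,"slide": [-0.12,0.127,0],"roll": -30},{"grip": 0.3,"slide": [-0.16,0.169,0],"roll": -40},{"grip": 0.3,"slide": [-0.2,0.211,0],"roll": -50}])

```text
time_s: 2.33
tcp_pos: [0.3596, -0.3537, 0.2036]
eef_rot: [-180.0, -0.0, -107.7]
contact_force: [0.9, 0.6, -0.4]
gripper_width: 0.0618
```

```bash
cat > go.py <<'E'
import sys
from h import *
# usage: go.py x y z yaw -> slide & roll from present measured pose
s=get_state(); p=s["tcp_pos"]; e=np.radians(s["eef_rot"])
from scipy.spatial.transform import Rotation as Ro
Rm=Ro.from_euler("xyz",e).as_matrix()
print("t",round(s["time_s"],2),"tcp",p.round(4),"rot",s["eef_rot"].round(2),"F",s["contact_force"].round(1),"w",round(s["gripper_width"],4))
if len(sys.argv)>1:
    a=list(map(float,sys.argv[1:])); T=np.array(a[:3]); print("slide",(Rm.T@(T-p)).round(4))
    if len(a)>3:
        yaw=np.degrees(np.arctan2(Rm[1,0],Rm[0,0])); dy=(a[3]-yaw+180)%360-180; print("roll",round(-dy,1))
E
python3 go.py 0.4438 -0.1415 0.12 -88.6
```

```text
t 2.33 tcp [ 0.3596 -0.3537  0.2036] rot [-1.7996e+02 -1.0000e-02 -1.0769e+02] F [ 0.9  0.6 -0.4] w 0.0618
slide [-0.2278 -0.0156  0.0836]
roll -19.1
```

apply_moves(commands=[{"grip": 0.25,"slide": [-0.055,-0.004,0],"roll": -6},{"grip": 0.25,"slide": [-0.11,-0.008,0.01],"roll": -12},{"grip": 0.25,"slide": [-0.17,-0.012,0.04],"roll": -19},{"grip": 0.25,"slide": [-0.222,-0.015,0.08],"roll": -19},{"grip": 0.25,"slide": [-0.228,-0.0156,0.0836],"roll": -19}])

```text
time_s: 2.95
tcp_pos: [0.444, -0.1411, 0.118]
eef_rot: [179.9, 0.0, -88.8]
contact_force: [0.2, -0.0, 0.4]
gripper_width: 0.0657
```

```bash
python3 go.py 0.4438 -0.1415 0.007 -88.6; python3 -c "
from h import *
save('top','t2.png',(200,140,400,290),4)"
```

```text
t 2.95 tcp [ 0.444  -0.1411  0.118 ] rot [ 1.7985e+02  1.0000e-02 -8.8850e+01] F [ 0.2 -0.   0.4] w 0.0657
slide [ 4.00e-04 -1.00e-04  1.11e-01]
roll -0.2
```

View pics/t2.png

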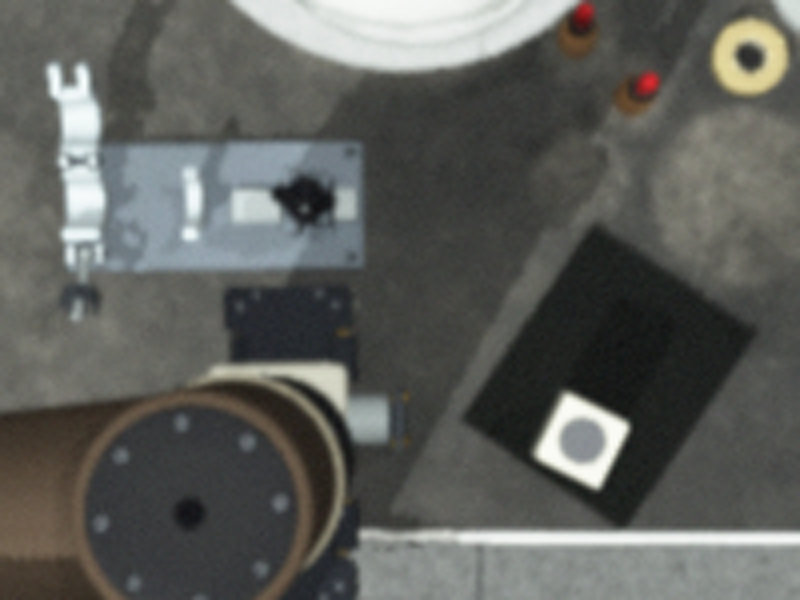

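apply_moves(commands=[{"grip": 0.25,"slide": [0,0,0.04],"roll": 0},{"grip": 0.25,"slide": [0,0,0.08],"roll": 0},{"grip": 0.25,"slide": [0,0,0.105],"roll": 0},{"grip": 0.25,"slide": [0,0,0.111],"roll": 0},{"grip": 0.7,"slide": [0,0,0.111],"roll": 0}], grip_force=25)

```text
time_s: 3.62
tcp_pos: [0.445, -0.1439, 0.0094]
eef_rot: [-180.0, -0.0, -89.0]
contact_force: [-0.5, 0.4, 0.5]
gripper_width: 0.0602
```

apply_moves(commands=[{"grip": 1,"slide": [0,0,0],"roll": 0},{"grip": 1,"slide": [0,0,0],"roll": 0},{"grip": 1,"slide": [0,0,0],"roll": 0},{"grip": 1,"slide": [0,0,-0.03],"roll": 0},{"grip": 1,"slide": [0,0,-0.07],"roll": 0}])

```text
time_s: 4.25
tcp_pos: [0.4436, -0.1433, 0.0791]
eef_rot: [179.9, -0.0, -89.0]
contact_force: [0.3, 0.2, 0.0]
gripper_width: 0.0114
```

```bash
python3 go.py 0.605 -0.014 0.08 -89.4; python3 -c "
from h import *
save('side','s3.png',(230,100,390,260),4)"
```

```text
t 4.25 tcp [ 0.4436 -0.1433  0.0791] rot [ 1.7987e+02 -1.0000e-02 -8.9010e+01] F [0.3 0.2 0. ] w 0.0114
slide [-0.1265 -0.1636 -0.0013]
roll 0.4
```

View pics/s3.png

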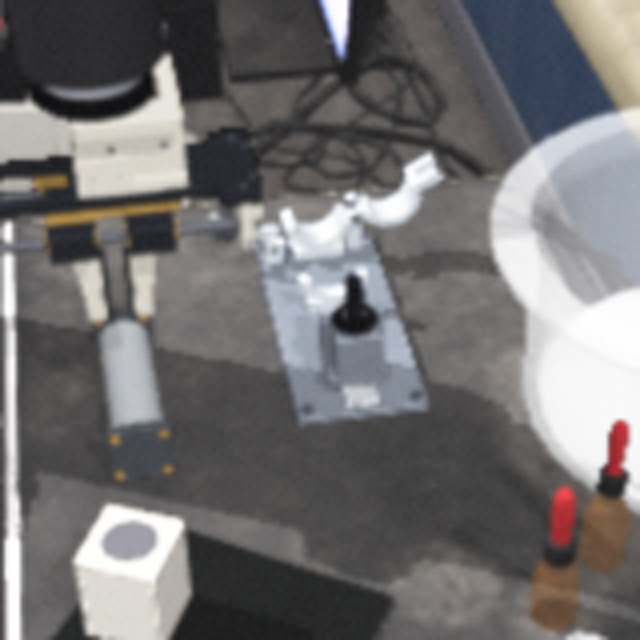

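apply_moves(commands=[{"grip": 0.35,"slide": [0,0,0],"roll": 0},{"grip": 0.35,"slide": [0,0,0],"roll": 0},{"grip": 0.35,"slide": [0,0,0],"roll": 0},{"grip": 0.35,"slide": [0,0,0],"roll": 0},{"grip": 0.35,"slide": [0,0,0],"roll": 0}])

```text
time_s: 4.92
tcp_pos: [0.4443, -0.1434, 0.0784]
eef_rot: [180.0, -0.0, -89.0]
contact_force: [-0.3, 0.1, -0.0]
gripper_width: 0.052
```

```bash
python3 go.py 0.4438 -0.1415 0.007 ; cat > tb.py <<'E'
from h import *
im,d=capture("top"); P=cloud("top",d)
Z=P[...,2]; m=(P[...,0]>.40)&(P[...,0]<.49)&(P[...,1]>-.27)&(P[...,1]<-.04)&(Z>.012)&(Z<.045)
r=cv2.minAreaRect(P[m][:,:2].astype(np.float32)); print(r, P[m][:,1].min())
E
python3 tb.py
```

```text
t 4.92 tcp [ 0.4443 -0.1434  0.0784] rot [179.95  -0.   -89.01] F [-0.3  0.1 -0. ] w 0.052
slide [-0.0019  0.0004  0.0714]
((0.443941593170166, -0.18456071615219116), (0.04130325838923454, 0.03400847688317299), 5.24392557144165) -0.2028773534315206
```

apply_moves(commands=[{"grip": 0.35,"slide": [0,0,0.05],"roll": 0},{"grip": 0.35,"slide": [0,0,0.071],"roll": 0},{"grip": 0.35,"slide": [0,0,0.071],"roll": 0},{"grip": 0.8,"slide": [0,0,0.071],"roll": 0},{"grip": 0.8,"slide": [0,0,0.071],"roll": 0}], grip_force=30)

```text
time_s: 5.6
tcp_pos: [0.4455, -0.1433, 0.0089]
eef_rot: [-179.9, 0.0, -89.0]
contact_force: [-0.4, -0.8, 0.0]
gripper_width: 0.0422
```

apply_moves(commands=[{"grip": 0.8,"slide": [0,0,0],"roll": 0},{"grip": 0.8,"slide": [0,0,0],"roll": 0}])

```text
time_s: 5.85
tcp_pos: [0.4448, -0.1433, 0.0082]
eef_rot: [-179.9, 0.0, -89.0]
contact_force: [-0.1, 1.2, 1.1]
gripper_width: 0.028
```

```bash
python3 go.py; python3 -c "
from h import *
im,d=save('side','s4.png',(230,130,310,210),8); P=cloud('side',d)
for v in range(150,206,4): print(v,[tuple((P[v,u]*1000).astype(int)) for u in range(246,275,4)])"
```

```text
t 5.85 tcp [ 0.4448 -0.1433  0.0082] rot [-179.94    0.    -89.01] F [-0.1  1.2  1.1] w 0.028
150 [(np.int64(418), np.int64(-163), np.int64(205)), (np.int64(428), np.int64(-171), np.int64(209)), (np.int64(438), np.int64(-169), np.int64(206)), (np.int64(447), np.int64(-175), np.int64(209)), (np.int64(457), np.int64(-174), np.int64(207)), (np.int64(467), np.int64(-172), np.int64(205)), (np.int64(477), np.int64(-162), np.int64(198)), (np.int64(487), np.int64(-163), np.int64(197))]
154 [(np.int64(400), np.int64(211), np.int64(-51)), (np.int64(427), np.int64(-175), np.int64(199)), (np.int64(436), np.int64(-178), np.int64(201)), (np.int64(446), np.int64(-179), np.int64(200)), (np.int64(456), np.int64(-178), np.int64(198)), (np.int64(466), np.int64(-176), np.int64(196)), (np.int64(475), np.int64(-177), np.int64(195)), (np.int64(485), np.int64(-180), np.int64(196))]
158 [(np.int64(403), np.int64(109), np.int64(0)), (np.int64(416), np.int64(108), np.int64(-1)), (np.int64(435), np.int64(-179), np.int64(190)), (np.int64(445), np.int64(-185), np.int64(192)), (np.int64(455), np.int64(-182), np.in
[... 3668 characters left out ...]
int64(407), np.int64(-101), np.int64(0)), (np.int64(420), np.int64(-156), np.int64(42)), (np.int64(431), np.int64(-144), np.int64(31)), (np.int64(442), np.int64(-155), np.int64(39)), (np.int64(453), np.int64(-154), np.int64(36)), (np.int64(464), np.int64(-155), np.int64(35)), (np.int64(476), np.int64(-113), np.int64(0))]
202 [(np.int64(395), np.int64(-118), np.int64(0)), (np.int64(406), np.int64(-118), np.int64(-1)), (np.int64(417), np.int64(-121), np.int64(0)), (np.int64(430), np.int64(-160), np.int64(30)), (np.int64(441), np.int64(-171), np.int64(38)), (np.int64(452), np.int64(-177), np.int64(41)), (np.int64(463), np.int64(-162), np.int64(27)), (np.int64(475), np.int64(-135), np.int64(2))]
```

View pics/s4.png

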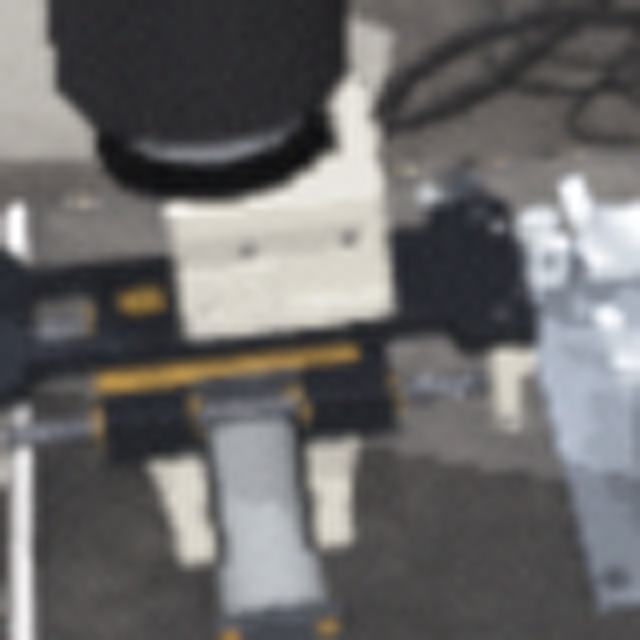

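apply_moves(commands=[{"grip": 0.8,"slide": [0,0,0],"roll": 0},{"grip": 0.8,"slide": [0,0,-0.01],"roll": 0},{"grip": 0.8,"slide": [0,0,-0.02],"roll": 0},{"grip": 0.8,"slide": [0,0,-0.02],"roll": 0}])

```text
time_s: 6.4
tcp_pos: [0.4452, -0.1433, 0.0288]
eef_rot: [-179.9, 0.0, -89.0]
contact_force: [0.3, -0.3, 0.1]
gripper_width: 0.0177
```

```bash
python3 go.py 0.605 -0.0155 0.08 -89.4; python3 -c "
from h import *
im,d=save('side','s5.png',(230,130,330,230),6)"
```

```text
t 6.4 tcp [ 0.4452 -0.1433  0.0288] rot [-1.7989e+02  1.0000e-02 -8.9010e+01] F [ 0.3 -0.3  0.1] w 0.0177
slide [-0.125  -0.1621 -0.0509]
roll 0.4
```

View pics/s5.png

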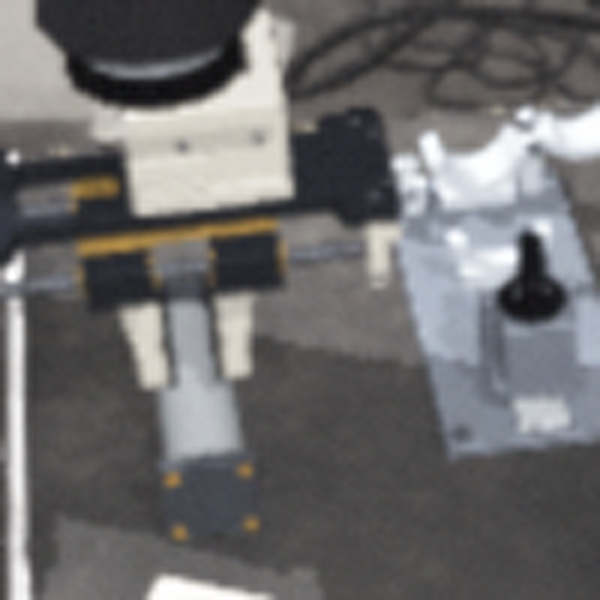

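```bash
python3 -c "
from h import *
im,d=capture('side'); P=cloud('side',d)
for v in range(178,200,1): print(v,[(tuple(int(q) for q in P[v,u]*1000), tuple(int(c) for c in im[v,u])) for u in (253,255,257,268,270)])
print(proj('side',[.4452,-.153,.0288]),proj('side',[.4252,-.153,.0288]),proj('side',[.4652,-.153,.0288]))
"
```

```text
178 [((426, -184, 133), (35, 37, 42)), ((431, -180, 129), (42, 42, 46)), ((435, -140, 98), (55, 56, 61)), ((464, -182, 126), (63, 64, 65)), ((469, -180, 124), (73, 71, 73))]
179 [((426, -184, 129), (38, 42, 46)), ((431, -180, 126), (47, 49, 51)), ((435, -143, 97), (54, 56, 62)), ((464, -181, 122), (133, 131, 125)), ((470, -156, 102), (141, 137, 133))]
180 [((425, -181, 124), (79, 80, 77)), ((430, -181, 123), (94, 94, 92)), ((435, -146, 96), (73, 73, 78)), ((464, -154, 98), (190, 186, 177)), ((469, -155, 98), (189, 186, 177))]
181 [((424, -155, 101), (157, 155, 148)), ((429, -154, 100), (167, 164, 156)), ((435, -150, 96), (103, 104, 106)), ((464, -154, 94), (194, 190, 180)), ((469, -152, 92), (198, 193, 185))]
182 [((424, -153, 96), (211, 207, 195)), ((429, -155, 97), (203, 198, 188)), ((434, -151, 93), (94, 94, 96)), ((463, -156, 93), (200, 196, 186)), ((469, -153, 90), (203, 199, 190))]
183 [((423, -155, 94), (215, 211, 201)), ((429, -152, 91), (214, 209, 199)), ((434, -152, 91), (91, 90, 91)), ((463, -152, 86), (208, 203, 195)), ((469, -154, 87), (212, 206, 196))]
184 [((423, -154,
[... 2239 characters left out ...]
133, 30), (151, 154, 159)), ((459, -140, 31), (137, 140, 143)), ((466, -104, 0), (83, 82, 80))]
197 [((416, -97, -1), (76, 74, 74)), ((422, -101, 0), (80, 78, 78)), ((428, -135, 28), (149, 152, 155)), ((459, -144, 31), (141, 145, 147)), ((465, -107, 0), (80, 78, 78))]
198 [((416, -102, -1), (72, 71, 69)), ((421, -104, 0), (75, 72, 72)), ((428, -141, 29), (144, 149, 151)), ((459, -148, 31), (146, 149, 153)), ((465, -111, 0), (82, 79, 79))]
199 [((415, -109, 0), (71, 69, 68)), ((421, -108, 0), (74, 73, 73)), ((428, -144, 28), (140, 143, 146)), ((458, -155, 33), (153, 157, 161)), ((464, -115, -1), (83, 83, 83))]
[263.1740497  200.14200046] [256.01334281 200.9487613 ] [270.29983285 199.33917431]
```

apply_moves(commands=[{"grip": 1,"slide": [0,0,-0.04],"roll": 0},{"grip": 1,"slide": [0,0,-0.04],"roll": 0},{"grip": 1,"slide": [0,0,-0.04],"roll": 0},{"grip": 1,"slide": [0,0,-0.04],"roll": 0}])

```text
time_s: 7.0
tcp_pos: [0.4437, -0.1434, 0.0669]
eef_rot: [179.9, 0.0, -89.0]
contact_force: [0.6, 0.2, 0.5]
gripper_width: 0.0005
```

```bash
python3 go.py; python3 -c "
from h import *
im,d=save('side','s6.png',(230,110,320,210),6); P=cloud('side',d)
for v in range(150,190,2): print(v,[(tuple(int(q) for q in P[v,u]*1000), im[v,u].tolist()) for u in (257,260,263,266,269)])
"
```

```text
t 7.0 tcp [ 0.4437 -0.1434  0.0669] rot [179.9    0.   -89.02] F [0.6 0.2 0.5] w 0.0005
150 [((445, -166, 203), [217, 213, 203]), ((452, -169, 204), [215, 211, 203]), ((459, -168, 203), [219, 215, 205]), ((467, -168, 202), [218, 215, 205]), ((474, -167, 201), [209, 205, 196])]
152 [((444, -167, 199), [181, 178, 169]), ((452, -168, 198), [138, 135, 132]), ((459, -167, 197), [107, 105, 104]), ((466, -169, 197), [69, 70, 69]), ((474, -167, 195), [58, 60, 62])]
154 [((444, -167, 193), [40, 39, 44]), ((451, -168, 192), [47, 45, 47]), ((458, -168, 191), [57, 53, 45]), ((466, -168, 190), [73, 63, 47]), ((473, -168, 190), [96, 78, 52])]
156 [((443, -165, 185), [139, 111, 66]), ((450, -163, 183), [153, 122, 65]), ((458, -166, 184), [144, 114, 63]), ((465, -162, 180), [150, 120, 67]), ((473, -166, 182), [126, 102, 61])]
158 [((439, 106, -2), [143, 129, 114]), ((450, -167, 180), [64, 60, 59]), ((457, -166, 178), [48, 45, 50]), ((465, -168, 178), [44, 45, 52]), ((472, -169, 179), [42, 45, 50])]
160 [((438, 94, -2), [111, 105, 100]), ((449, -172, 177), [58, 56, 58]), ((457, -176, 179), [42, 43, 5
[... 1898 characters left out ...]
), [203, 199, 192]), ((442, -153, 94), [80, 82, 83]), ((450, -155, 94), [185, 183, 181]), ((458, -152, 91), [128, 129, 130]), ((468, -33, -1), [110, 107, 107])]
184 [((432, -84, 35), [162, 165, 169]), ((441, -92, 39), [180, 183, 188]), ((449, -91, 38), [182, 187, 191]), ((458, -86, 32), [133, 135, 140]), ((452, -987, 730), [111, 107, 105])]
186 [((431, -91, 33), [160, 164, 168]), ((440, -101, 39), [186, 190, 195]), ((449, -102, 39), [187, 191, 197]), ((457, -95, 32), [144, 147, 152]), ((467, -55, 0), [86, 81, 83])]
188 [((431, -100, 33), [160, 164, 170]), ((440, -114, 42), [188, 192, 195]), ((448, -112, 39), [185, 190, 195]), ((457, -105, 33), [157, 162, 165]), ((466, -63, 0), [79, 75, 74])]
```

View pics/s6.png

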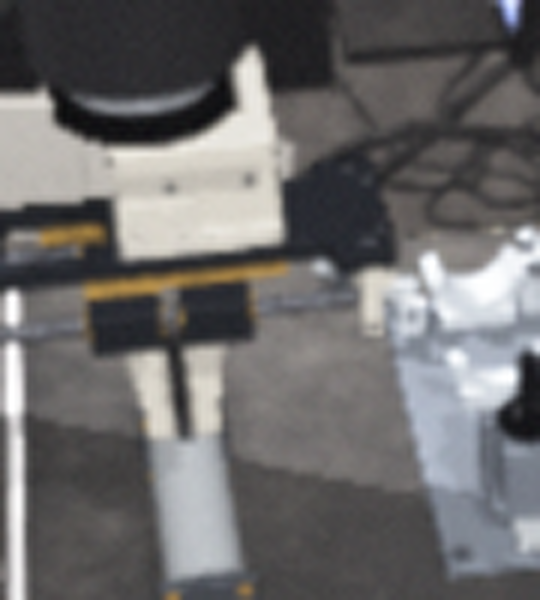

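apply_moves(commands=[{"grip": 0.35,"slide": [0,0,-0.02],"roll": 0},{"grip": 0.35,"slide": [0,0,-0.02],"roll": 0},{"grip": 0.35,"slide": [0,0,-0.02],"roll": 0},{"grip": 0.35,"slide": [0,0,-0.02],"roll": 0},{"grip": 0.35,"slide": [0,0,-0.02],"roll": 0}])

```text
time_s: 7.68
tcp_pos: [0.4442, -0.1433, 0.0873]
eef_rot: [179.9, -0.0, -89.0]
contact_force: [-0.4, 1.3, 0.2]
gripper_width: 0.0451
```

apply_moves(commands=[{"grip": 0.35,"slide": [0,0,0.03],"roll": 0},{"grip": 0.35,"slide": [0,0,0.06],"roll": 0},{"grip": 0.35,"slide": [0,0,0.08],"roll": 0},{"grip": 0.35,"slide": [0,0,0.09],"roll": 0},{"grip": 0.35,"slide": [0,0,0.09],"roll": 0}])

```text
time_s: 8.3
tcp_pos: [0.4442, -0.1434, -0.0027]
eef_rot: [179.9, -0.0, -89.0]
contact_force: [0.2, -0.3, 0.7]
gripper_width: 0.0568
```

```bash
python3 go.py; python3 -c "
from h import *
im,d=save('side','s7.png',(230,110,320,210),6); P=cloud('side',d)
"
```

```text
t 8.3 tcp [ 0.4442 -0.1434 -0.0027] rot [ 1.7992e+02 -1.0000e-02 -8.9000e+01] F [ 0.2 -0.3  0.7] w 0.0568
```

View pics/s7.png

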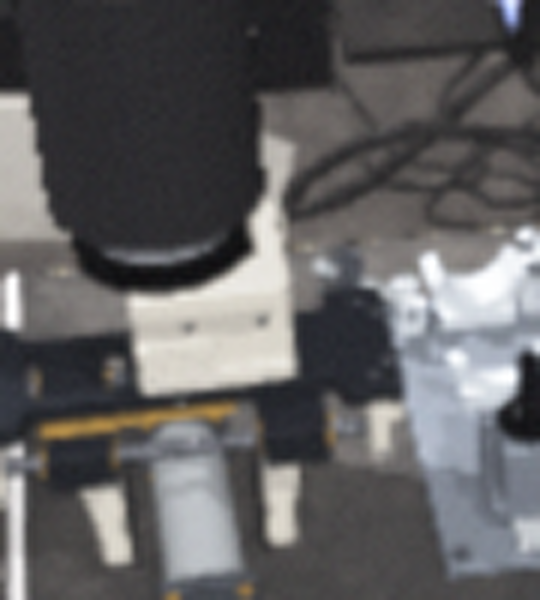

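apply_moves(commands=[{"grip": 0.35,"slide": [0,0,0.006],"roll": 0},{"grip": 0.35,"slide": [0,0,0.012],"roll": 0},{"grip": 0.9,"slide": [0,0,0.012],"roll": 0},{"grip": 0.9,"slide": [0,0,0.012],"roll": 0},{"grip": 0.9,"slide": [0,0,0.012],"roll": 0}])

```text
time_s: 8.98
tcp_pos: [0.4446, -0.1433, -0.0141]
eef_rot: [-180.0, -0.0, -89.0]
contact_force: [-1.3, -0.2, -0.4]
gripper_width: 0.0352
```

apply_moves(commands=[{"grip": 0.9,"slide": [0,0,0],"roll": 0},{"grip": 0.9,"slide": [0,0,0],"roll": 0},{"grip": 0.9,"slide": [0,0,0],"roll": 0}])

```text
time_s: 9.35
tcp_pos: [0.4445, -0.1434, -0.0141]
eef_rot: [-180.0, -0.0, -89.0]
contact_force: [-0.5, 0.2, 2.6]
gripper_width: 0.0352
```

apply_moves(commands=[{"grip": 0.9,"slide": [0,0,-0.02],"roll": 0},{"grip": 0.9,"slide": [0,0,-0.05],"roll": 0},{"grip": 0.9,"slide": [0,0,-0.07],"roll": 0},{"grip": 0.9,"slide": [0,0,-0.07],"roll": 0}])

```text
time_s: 9.85
tcp_pos: [0.4452, -0.1432, 0.0565]
eef_rot: [-179.9, 0.0, -89.0]
contact_force: [0.1, -0.2, -4.8]
gripper_width: 0.0356
```

```bash
python3 go.py 0.605 -0.0155 0.055 -89.4; python3 -c "
from h import *
im,d=save('side','s8.png',(230,110,320,210),6); P=cloud('side',d)
z=np.load('c0.npz');
for n,d in(('top',z['d']),('side',z['d2'])):
  P=cloud(n,d).reshape(-1,3)
  for y0 in np.arange(-.3,.15,.05):
    Q=P[(P[:,1]>y0)&(P[:,1]<y0+.05)&(P[:,0]>.60)&(P[:,0]<1)&(P[:,2]>.09)]
    if len(Q)>3: i=np.percentile(Q[:,0],1); print(n,round(y0,2),len(Q),i.round(3),Q[Q[:,0]<i+.02][:,2].min().round(3))
"
```

```text
t 9.85 tcp [ 0.4452 -0.1432  0.0565] rot [-1.7986e+02  2.0000e-02 -8.9020e+01] F [ 0.1 -0.2 -4.8] w 0.0356
slide [-0.1249 -0.1619  0.002 ]
roll 0.4
top -0.3 719 0.697 0.149
top -0.25 565 0.687 0.149
top -0.2 605 0.688 0.151
top -0.15 813 0.609 0.09
top -0.1 1259 0.736 0.155
top -0.05 84 0.802 0.159
side -0.3 586 0.695 0.15
side -0.25 492 0.688 0.153
side -0.2 534 0.69 0.157
side -0.15 919 0.707 0.156
side -0.1 1492 0.747 0.158
side -0.05 40 0.809 0.158
```

View pics/s8.png

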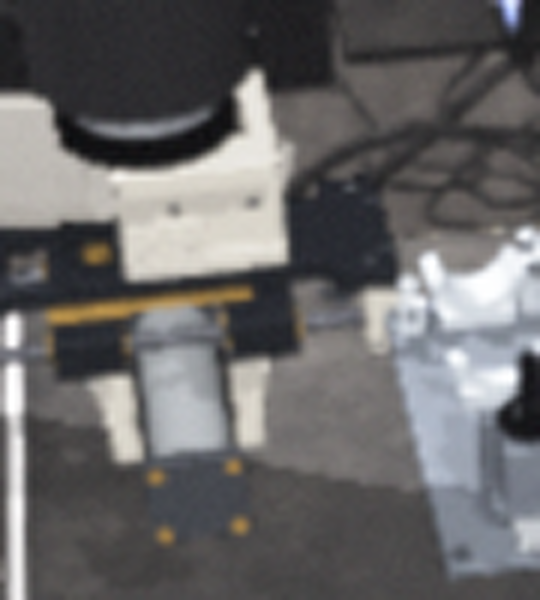

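apply_moves(commands=[{"grip": 0.9,"slide": [-0.04,0,0],"roll": 0},{"grip": 0.9,"slide": [-0.085,0,0],"roll": 0},{"grip": 0.9,"slide": [-0.115,-0.02,0],"roll": 0},{"grip": 0.9,"slide": [-0.125,-0.06,0],"roll": 0.4},{"grip": 0.9,"slide": [-0.125,-0.1,0],"roll": 0.4}])

```text
time_s: 10.52
tcp_pos: [0.5425, -0.0156, 0.0541]
eef_rot: [179.9, -0.0, -89.3]
contact_force: [0.6, 1.2, -3.2]
gripper_width: 0.035
```

apply_moves(commands=[{"grip": 0.9,"slide": [0,-0.03,0],"roll": 0},{"grip": 0.9,"slide": [0,-0.055,0],"roll": 0},{"grip": 0.9,"slide": [0,-0.062,0],"roll": 0},{"grip": 0.9,"slide": [0,-0.062,0],"roll": 0}])

```text
time_s: 11.02
tcp_pos: [0.6032, -0.0162, 0.054]
eef_rot: [179.8, -0.0, -89.4]
contact_force: [0.3, -0.5, -4.3]
gripper_width: 0.0354
```

```bash
python3 go.py 0.605 -0.0155 0.005 -89.4; python3 -c "
from h import *
im,d=save('side','s9.png',(240,100,360,220),5)
z=np.load('c0.npz');
im,d=save('top','t9.png',(190,140,330,260),5)
"
```

```text
t 11.03 tcp [ 0.6032 -0.0162  0.054 ] rot [ 1.7984e+02 -2.0000e-02 -8.9440e+01] F [ 0.3 -0.5 -4.3] w 0.0354
slide [-0.0007 -0.002   0.049 ]
roll -0.0
```

View pics/s9.png

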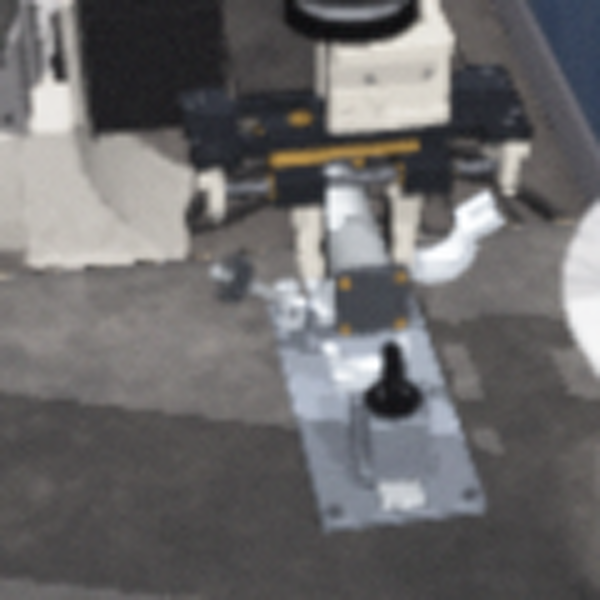

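View pics/t9.png

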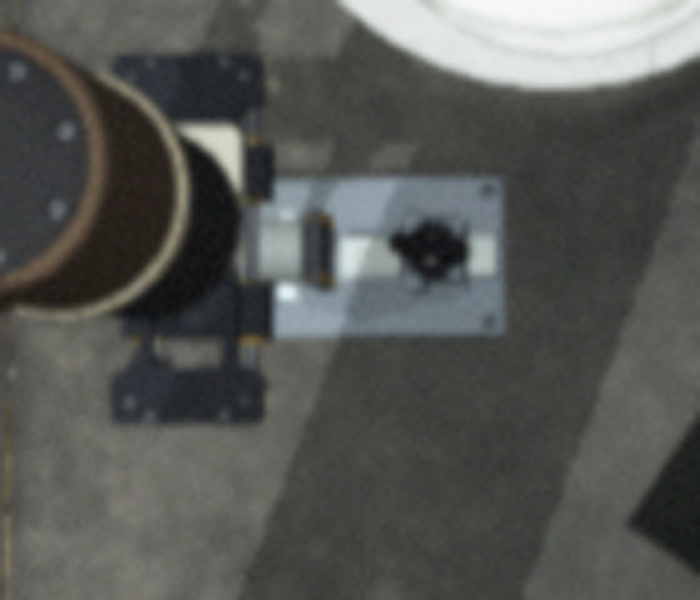

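apply_moves(commands=[{"grip": 0.9,"slide": [-0.001,-0.002,0.02],"roll": 0},{"grip": 0.9,"slide": [-0.001,-0.002,0.035],"roll": 0},{"grip": 0.9,"slide": [-0.001,-0.002,0.042],"roll": 0},{"grip": 0.9,"slide": [-0.001,-0.002,0.047],"roll": 0},{"grip": 0.9,"slide": [-0.001,-0.002,0.047],"roll": 0}])

```text
time_s: 11.75
tcp_pos: [0.6062, -0.015, 0.0087]
eef_rot: [180.0, -0.0, -89.4]
contact_force: [0.3, -0.7, -3.9]
gripper_width: 0.0352
```

```bash
python3 go.py 0.605 -0.0155 0.005 -89.4; python3 -c "
from h import *
im,d=save('side','s10.png',(240,100,360,220),5)
"
```

```text
t 11.75 tcp [ 0.6062 -0.015   0.0087] rot [ 1.7998e+02 -1.0000e-02 -8.9410e+01] F [ 0.3 -0.7 -3.9] w 0.0352
slide [0.0005 0.0012 0.0037]
roll -0.0
```

View pics/s10.png

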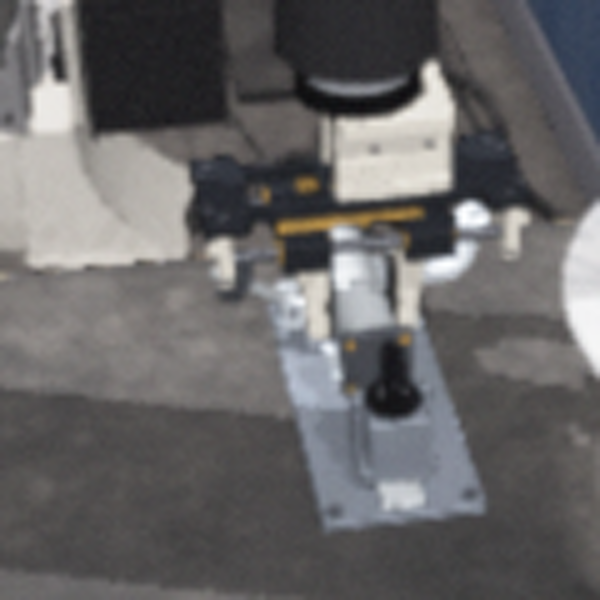

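apply_moves(commands=[{"grip": 0.9,"slide": [0,0,0.002],"roll": 0},{"grip": 0.9,"slide": [0,0,0.0045],"roll": 0},{"grip": 0.9,"slide": [0,0,0.0045],"roll": 0}])

```text
time_s: 12.18
tcp_pos: [0.6062, -0.015, 0.0053]
eef_rot: [-180.0, -0.0, -89.4]
contact_force: [-4.3, 1.0, 5.4]
gripper_width: 0.0353
```

apply_moves(commands=[{"grip": 0.5,"slide": [0,0,0],"roll": 0},{"grip": 0.4,"slide": [0,0,0],"roll": 0},{"grip": 0.4,"slide": [0,0,0],"roll": 0},{"grip": 0.4,"slide": [0,0,0],"roll": 0}])

```text
time_s: 12.68
tcp_pos: [0.6065, -0.015, 0.0043]
eef_rot: [-180.0, 0.0, -89.4]
contact_force: [-0.7, -0.0, -0.4]
gripper_width: 0.0523
```

apply_moves(commands=[{"grip": 0.4,"slide": [0,0,-0.03],"roll": 0},{"grip": 0.4,"slide": [0,0,-0.07],"roll": 0},{"grip": 0.4,"slide": [0,0,-0.12],"roll": 0},{"grip": 0.4,"slide": [0.05,0,-0.15],"roll": 0},{"grip": 0.4,"slide": [0.1,0,-0.15],"roll": 0}])

```text
time_s: 13.3
tcp_pos: [0.6094, -0.1156, 0.1579]
eef_rot: [-179.7, -0.0, -89.3]
contact_force: [0.1, 0.1, -0.6]
gripper_width: 0.0522
```

```bash
python3 go.py ; cat > tb2.py <<'E'
from h import *
im,d=save('side','s11.png',(240,100,360,220),5)
im,d=save('top','t11.png',(190,140,330,260),5)
P=cloud("top",d); Z=P[...,2]
m=(P[...,0]>.57)&(P[...,0]<.64)&(P[...,1]>-.09)&(P[...,1]<.085)&(Z>.05)&(Z<.07)
Q=P[m]; print(m.sum(),Q.min(0),Q.max(0),Q.mean(0),cv2.minAreaRect(Q[:,:2].astype(np.float32)))
E
python3 tb2.py
```

```text
t 13.3 tcp [ 0.6094 -0.1156  0.1579] rot [-179.65   -0.    -89.28] F [ 0.1  0.1 -0.6] w 0.0522Traceback (most recent call last):
  File "tb2.py", line 6, in <module>
    Q=P[m]; print(m.sum(),Q.min(0),Q.max(0),Q.mean(0),cv2.minAreaRect(Q[:,:2].astype(np.float32)))
                          ~~~~~^^^
    return umr_minimum(a, axis, None, out, keepdims, initial, where)
ValueError: zero-size array to reduction operation minimum which has no identity
```

View pics/s11.png

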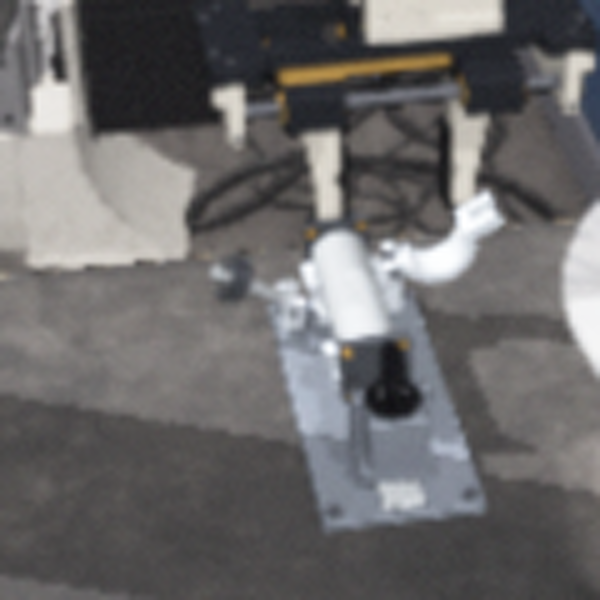

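View pics/t11.png

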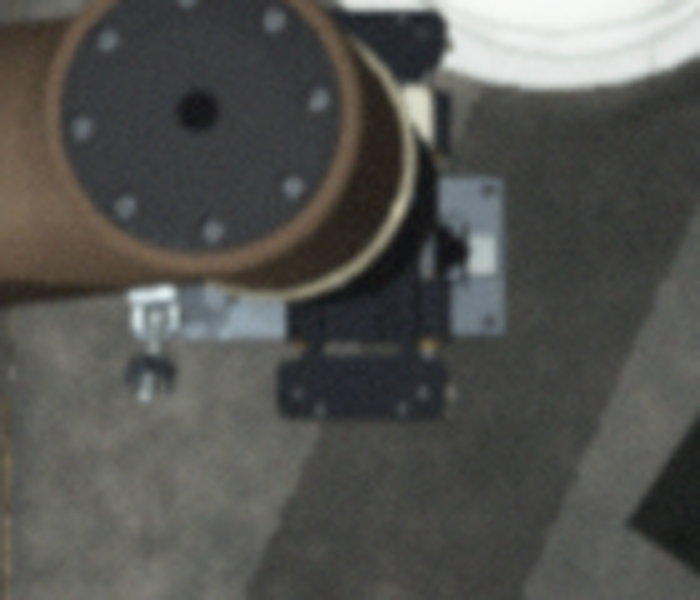

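```bash
python3 -c "
from h import *
print(get_state()['joints'].round(1))
z=capture('side'); P=cloud('side',z[1])
m=(P[...,0]>.57)&(P[...,0]<.64)&(P[...,1]>-.09)&(P[...,1]<.085)&(P[...,2]>.05)&(P[...,2]<.075)
Q=P[m]; print(np.percentile(Q,[1,50,99],axis=0).round(4))
m=m&(P[...,1]>-.06)&(P[...,1]<0.02); Q=P[m]
from scipy.optimize import least_squares
f=lambda p:np.hypot((Q[:,0]-p[0]-p[2]*Q[:,1]),Q[:,2]-p[1])-.018
r=least_squares(f,[.605,.041,0],loss='soft_l1',f_scale=.002);print(m.sum(),r.x,np.abs(r.fun).mean())
"; python3 go.py .692 .0375 .12 0 ;python3 go.py .692 .0375 .12 180
```

```text
[  7.   17.2 -10.7   0.  -62.   -6.6]
[[ 0.5842 -0.0764  0.0504]
 [ 0.6038 -0.0095  0.0573]
 [ 0.6254  0.0618  0.0643]]
144 [ 0.60561945  0.04085118 -0.0134028 ] 0.0010111515014872491
t 13.45 tcp [ 0.6071 -0.117   0.1544] rot [-179.98    0.    -89.59] F [0.1 0.8 0.1] w 0.0521
slide [-0.1539 -0.086   0.0344]
roll -89.6
t 13.45 tcp [ 0.6071 -0.117   0.1544] rot [-179.98    0.    -89.59] F [0.1 0.8 0.1] w 0.0521
slide [-0.1539 -0.086   0.0344]
roll 90.4
```

apply_moves(commands=[{"grip": 0.45,"slide": [-0.03,-0.017,0],"roll": -10},{"grip": 0.45,"slide": [-0.06,-0.035,0],"roll": -20},{"grip": 0.45,"slide": [-0.09,-0.052,0],"roll": -30},{"grip": 0.45,"slide": [-0.12,-0.07,0],"roll": -40},{"grip": 0.45,"slide": [-0.154,-0.086,0],"roll": -50}])

```text
time_s: 14.08
tcp_pos: [0.692, 0.0417, 0.1538]
eef_rot: [180.0, 0.0, -39.1]
contact_force: [-0.4, 0.2, -1.1]
gripper_width: 0.0479
```

apply_moves(commands=[{"grip": 0.45,"slide": [0,0,0.01],"roll": -10},{"grip": 0.45,"slide": [0,0,0.02],"roll": -20},{"grip": 0.45,"slide": [0,0,0.03],"roll": -30},{"grip": 0.45,"slide": [0,0,0.035],"roll": -39.6},{"grip": 0.45,"slide": [0,0,0.035],"roll": -39.6}])

```text
time_s: 14.7
tcp_pos: [0.6912, 0.0406, 0.1184]
eef_rot: [180.0, 0.1, 0.2]
contact_force: [0.1, -1.7, 0.2]
gripper_width: 0.0484
```

```bash
python3 go.py .692 .0375 .026 0; python3 -c "
from h import *
im,d=save('side','s12.png',(240,70,360,190),5)
"
```

```text
t 14.7 tcp [0.6912 0.0406 0.1184] rot [1.7998e+02 8.0000e-02 1.7000e-01] F [ 0.1 -1.7  0.2] w 0.0484
slide [0.0009 0.0031 0.0924]
roll 0.2
```

View pics/s12.png

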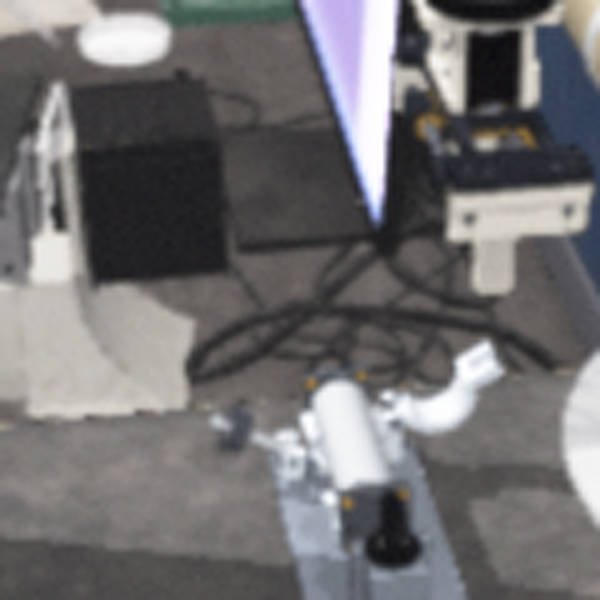

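apply_moves(commands=[{"grip": 0.45,"slide": [0.001,0.003,0.03],"roll": 0},{"grip": 0.45,"slide": [0.001,0.003,0.06],"roll": 0},{"grip": 0.45,"slide": [0.001,0.003,0.08],"roll": 0},{"grip": 0.45,"slide": [0.001,0.003,0.09],"roll": 0},{"grip": 0.45,"slide": [0.001,0.003,0.09],"roll": 0}], grip_force=8)

```text
time_s: 15.38
tcp_pos: [0.6926, 0.037, 0.029]
eef_rot: [180.0, 0.0, 0.1]
contact_force: [0.4, 0.3, 0.1]
gripper_width: 0.0485
```

```bash
python3 go.py .692 .0375 .026 0; python3 -c "
from h import *
im,d=save('side','s13.png',(260,90,360,190),6)
im,d=save('top','t13.png',(190,130,290,230),6)
"
```

```text
t 15.38 tcp [0.6926 0.037  0.029 ] rot [1.7998e+02 4.0000e-02 1.1000e-01] F [0.4 0.3 0.1] w 0.0485
slide [-0.0006 -0.0005  0.003 ]
roll 0.1
```

View pics/s13.png

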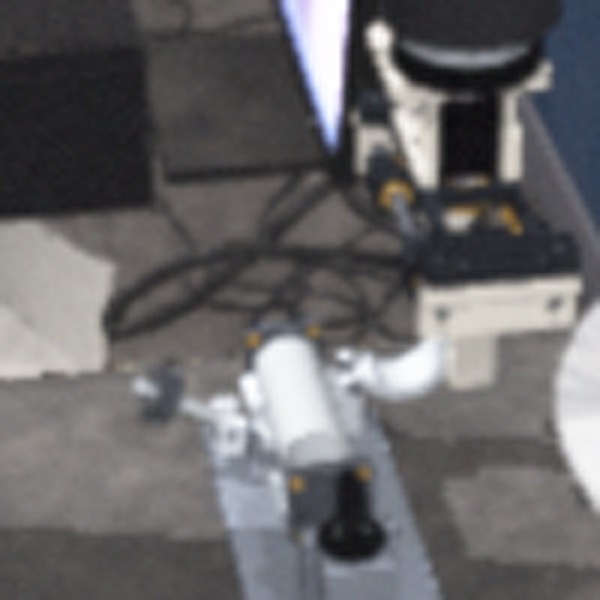

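View pics/t13.png

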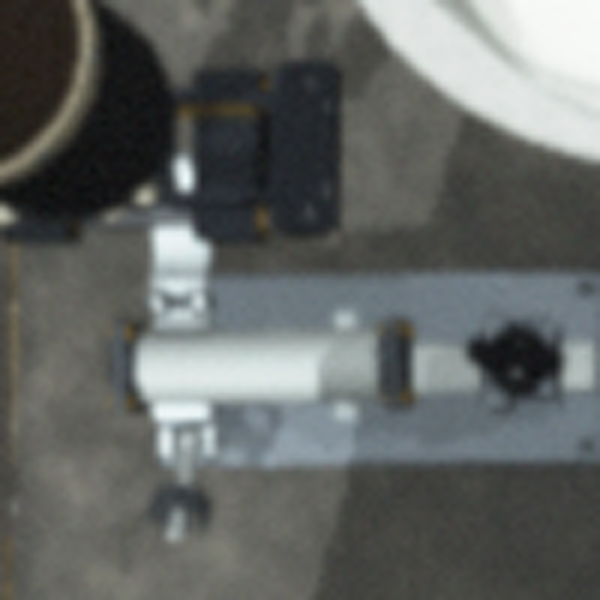

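apply_moves(commands=[{"grip": 0.9,"slide": [-0.001,0,0.003],"roll": 0},{"grip": 0.9,"slide": [-0.001,0,0.003],"roll": 0},{"grip": 0.9,"slide": [-0.001,0,0.003],"roll": 0},{"grip": 0.9,"slide": [-0.001,0,0.003],"roll": 0},{"grip": 0.9,"slide": [-0.001,0,0.003],"roll": 0}])

```text
time_s: 16.1
tcp_pos: [0.692, 0.0397, 0.0266]
eef_rot: [-179.8, -0.1, 0.2]
contact_force: [-2.5, 11.1, 1.0]
gripper_width: 0.0266
```

apply_moves(commands=[{"grip": 0.9,"slide": [0,-0.003,0],"roll": 0},{"grip": 0.9,"slide": [-0.0045,-0.003,-0.0075],"roll": 0},{"grip": 0.9,"slide": [-0.0087,-0.003,-0.0134],"roll": 0},{"grip": 0.9,"slide": [-0.0145,-0.003,-0.0195],"roll": 0},{"grip": 0.9,"slide": [-0.021,-0.003,-0.0247],"roll": 0}])

```text
time_s: 16.73
tcp_pos: [0.6704, 0.0396, 0.0515]
eef_rot: [180.0, -0.0, 0.2]
contact_force: [1.0, -1.7, -2.0]
gripper_width: 0.0272
```

```bash
python3 go.py; python3 -c "
from h import *
im,d=save('side','s14.png',(260,90,360,190),6)
im,d=save('top','t14.png',(190,130,290,230),6)
"
```

```text
t 16.73 tcp [0.6704 0.0396 0.0515] rot [ 1.8e+02 -1.0e-02  1.8e-01] F [ 1.  -1.7 -2. ] w 0.0272
```

View pics/s14.png

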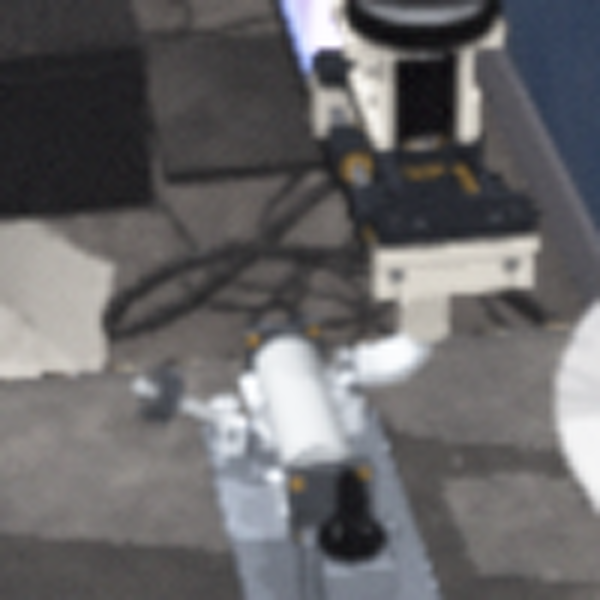

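apply_moves(commands=[{"grip": 0.9,"slide": [-0.0097,0,-0.0056],"roll": 0},{"grip": 0.9,"slide": [-0.0201,0,-0.0094],"roll": 0},{"grip": 0.9,"slide": [-0.0345,0,-0.0116],"roll": 0},{"grip": 0.9,"slide": [-0.0478,0,-0.0106],"roll": 0},{"grip": 0.9,"slide": [-0.0607,0,-0.0069],"roll": 0}])

```text
time_s: 17.45
tcp_pos: [0.6088, 0.0391, 0.0583]
eef_rot: [180.0, 0.0, 0.2]
contact_force: [1.9, -5.1, -0.4]
gripper_width: 0.0271
```

apply_moves(commands=[{"grip": 0.9,"slide": [-0.007,0,0.003],"roll": 0},{"grip": 0.9,"slide": [-0.0127,0,0.0069],"roll": 0},{"grip": 0.9,"slide": [-0.0127,0,0.0069],"roll": 0}])

```text
time_s: 17.82
tcp_pos: [0.5948, 0.0388, 0.0506]
eef_rot: [179.9, 0.2, 0.2]
contact_force: [-2.3, -5.3, 3.9]
gripper_width: 0.0271
```

```bash
python3 go.py; python3 -c "
from h import *
im,d=save('side','s15.png',(260,90,360,190),6)
im,d=save('top','t15.png',(190,130,290,230),6)
"
```

```text
t 17.82 tcp [0.5948 0.0388 0.0506] rot [1.7995e+02 1.6000e-01 1.8000e-01] F [-2.3 -5.3  3.9] w 0.0271
```

View pics/s15.png

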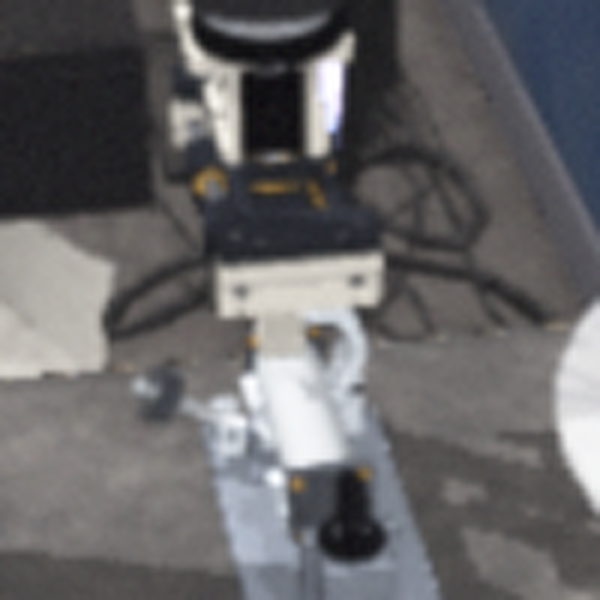

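apply_moves(commands=[{"grip": 0.5,"slide": [0,0,0],"roll": 0},{"grip": 0.45,"slide": [0,0,0],"roll": 0},{"grip": 0.45,"slide": [0,0,0],"roll": 0},{"grip": 0.45,"slide": [0,0,-0.03],"roll": 0},{"grip": 0.45,"slide": [-0.03,0,-0.07],"roll": 0}])

```text
time_s: 18.55
tcp_pos: [0.5676, 0.0396, 0.1204]
eef_rot: [179.9, 0.1, 0.2]
contact_force: [-0.3, 0.3, 0.6]
gripper_width: 0.0485
```

apply_moves(commands=[{"grip": 0.45,"slide": [-0.04,0,-0.01],"roll": 0},{"grip": 0.45,"slide": [-0.08,0,-0.02],"roll": 0},{"grip": 0.45,"slide": [-0.1,0,-0.02],"roll": 0},{"grip": 0.45,"slide": [-0.1,0,-0.02],"roll": 0}])

```text
time_s: 19.05
tcp_pos: [0.4665, 0.0394, 0.1416]
eef_rot: [-179.9, -0.1, 0.2]
contact_force: [0.2, -0.7, 1.0]
gripper_width: 0.0482
```

```bash
python3 go.py; cat > cl.py <<'E'
from h import *
import sys
im,d=save('side','s%s.png'%sys.argv[1],(260,90,360,190),6)
im,d2=save('top','t%s.png'%sys.argv[1],(190,130,290,230),6)
P=cloud("top",d2); Z=P[...,2]
def b(x0,x1,z0,z1,y0=0,y1=.08,n=''):
    m=(P[...,0]>x0)&(P[...,0]<x1)&(P[...,1]>y0)&(P[...,1]<y1)&(Z>z0)&(Z<z1); Q=P[m]
    if len(Q): print(n,len(Q),np.percentile(Q,[3,50,97],axis=0).round(4).tolist())
b(.5,.56,.025,.09,n='bolt'); b(.58,.63,.064,.09,n='flap top'); b(.555,.585,.03,.09,n='ear')
b(.57,.64,.04,.067,-.09,.0,n='tube')
E
python3 cl.py 16
```

```text
t 19.05 tcp [0.4665 0.0394 0.1416] rot [-1.7994e+02 -7.0000e-02  2.4000e-01] F [ 0.2 -0.7  1. ] w 0.0482
bolt 81 [[0.5204, 0.0241, 0.0275], [0.535, 0.0355, 0.0472], [0.5578, 0.048, 0.0579]]
flap top 108 [[0.5875, 0.0246, 0.0642], [0.6038, 0.0393, 0.0664], [0.6187, 0.0628, 0.0708]]
ear 86 [[0.559, 0.0244, 0.0313], [0.5761, 0.0399, 0.053], [0.5845, 0.0618, 0.0616]]
tube 331 [[0.587, -0.0734, 0.0448], [0.6023, -0.0399, 0.0569], [0.6206, -0.0024, 0.0638]]
```

View pics/s16.png

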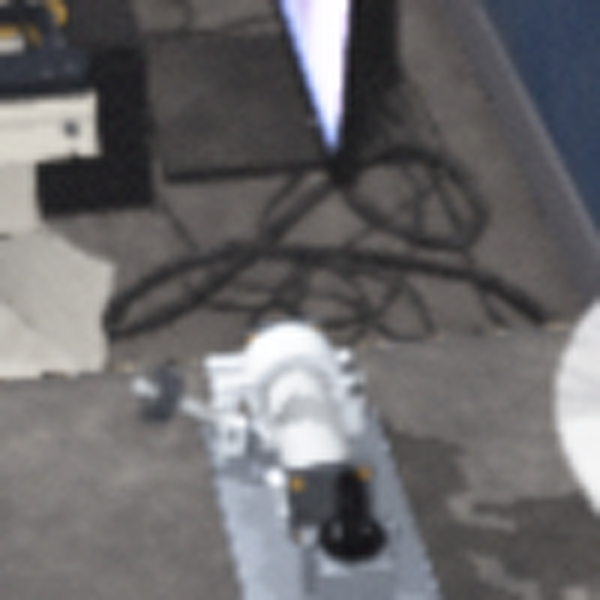

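View pics/t16.png

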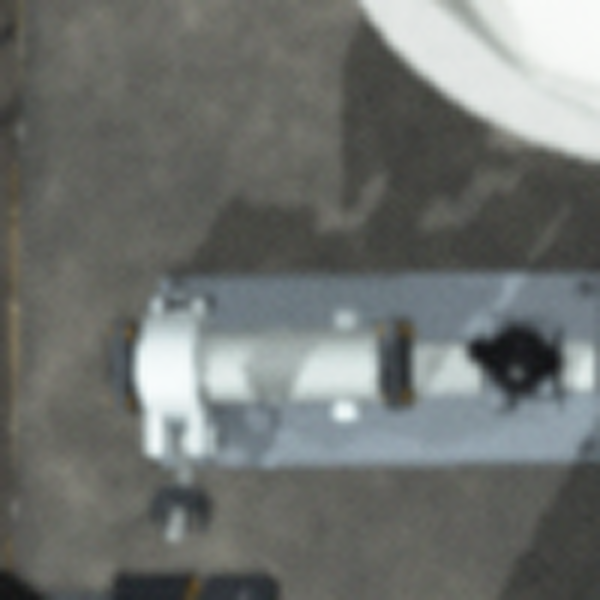

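apply_moves(commands=[{"grip": 0.45,"slide": [0.04,0.001,0.02],"roll": 0},{"grip": 0.45,"slide": [0.067,0.001,0.05],"roll": 0},{"grip": 0.45,"slide": [0.067,0.001,0.09],"roll": 0},{"grip": 0.45,"slide": [0.067,0.001,0.105],"roll": 0},{"grip": 0.45,"slide": [0.067,0.001,0.105],"roll": 0}])

```text
time_s: 19.77
tcp_pos: [0.534, 0.038, 0.0351]
eef_rot: [179.9, 0.1, 0.2]
contact_force: [0.3, 0.5, 0.2]
gripper_width: 0.0477
```

```bash
python3 go.py .534 .038 .003 0; python3 cl.py 17
```

```text
t 19.77 tcp [0.534  0.038  0.0351] rot [1.7993e+02 1.4000e-01 1.9000e-01] F [0.3 0.5 0.2] w 0.0477
slide [ 0.0001 -0.      0.0321]
roll 0.2
bolt 18 [[0.5204, 0.0351, 0.0328], [0.5336, 0.0378, 0.0505], [0.5454, 0.0426, 0.0572]]
flap top 95 [[0.5896, 0.025, 0.0642], [0.6043, 0.0394, 0.0666], [0.6187, 0.0625, 0.0703]]
ear 51 [[0.5701, 0.0245, 0.0377], [0.5815, 0.044, 0.0549], [0.5847, 0.0638, 0.0623]]
tube 325 [[0.5877, -0.0733, 0.0463], [0.6046, -0.0397, 0.0566], [0.621, -0.0033, 0.0644]]
```

View pics/s17.png

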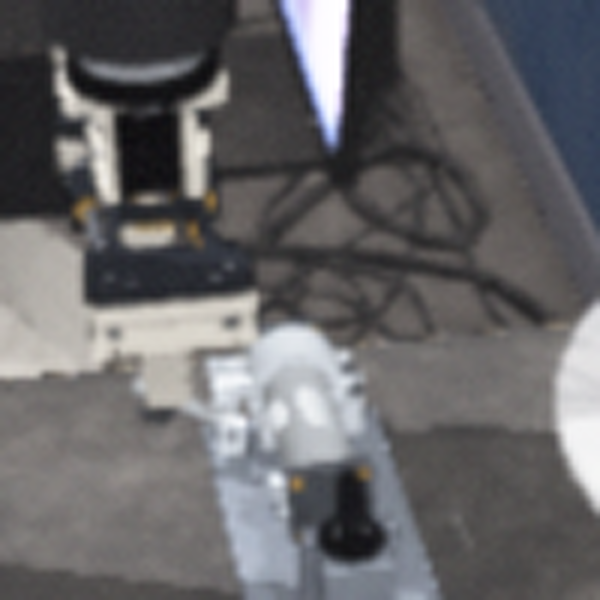

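View pics/t17.png

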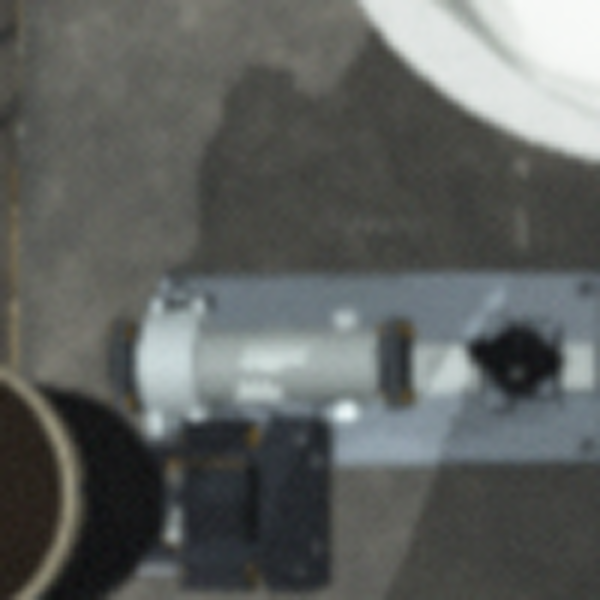

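apply_moves(commands=[{"grip": 0.45,"slide": [0,0,0.02],"roll": 0},{"grip": 0.45,"slide": [0,0,0.031],"roll": 0},{"grip": 0.9,"slide": [0,0,0.031],"roll": 0},{"grip": 0.9,"slide": [0,0,0.031],"roll": 0},{"grip": 0.9,"slide": [0,0,0.031],"roll": 0}], grip_force=10)

```text
time_s: 20.5
tcp_pos: [0.5347, 0.0381, 0.0057]
eef_rot: [180.0, -0.0, 0.2]
contact_force: [-0.0, -3.1, 0.1]
gripper_width: 0.0276
```

apply_moves(commands=[{"grip": 0.9,"slide": [0,0,0],"roll": 0},{"grip": 0.9,"slide": [0,0,0],"roll": 0}])

```text
time_s: 20.75
tcp_pos: [0.5344, 0.0382, 0.0052]
eef_rot: [180.0, -0.0, 0.2]
contact_force: [1.1, -3.6, 1.0]
gripper_width: 0.0275
```

Nut gripped (27.5 mm). Follow the arc.

apply_moves(commands=[{"grip": 0.9,"slide": [0.0037,0,-0.005],"roll": 0},{"grip": 0.9,"slide": [0.0082,0,-0.0093],"roll": 0},{"grip": 0.9,"slide": [0.0132,0,-0.013],"roll": 0},{"grip": 0.9,"slide": [0.0187,0,-0.0158],"roll": 0},{"grip": 0.9,"slide": [0.0187,0,-0.0158],"roll": 0}])

```text
time_s: 21.38
tcp_pos: [0.5538, 0.0383, 0.0213]
eef_rot: [180.0, -0.0, 0.2]
contact_force: [-3.6, -4.0, 4.5]
gripper_width: 0.0275
```

```bash
python3 go.py ; python3 cl.py 18
```

```text
t 21.38 tcp [0.5538 0.0383 0.0213] rot [ 1.7999e+02 -5.0000e-02  2.0000e-01] F [-3.6 -4.   4.5] w 0.0275
flap top 79 [[0.5926, 0.0251, 0.0643], [0.6069, 0.0395, 0.0667], [0.6187, 0.0601, 0.0716]]
tube 278 [[0.5874, -0.0737, 0.0453], [0.6051, -0.045, 0.0575], [0.622, -0.0021, 0.0641]]
```

View pics/s18.png

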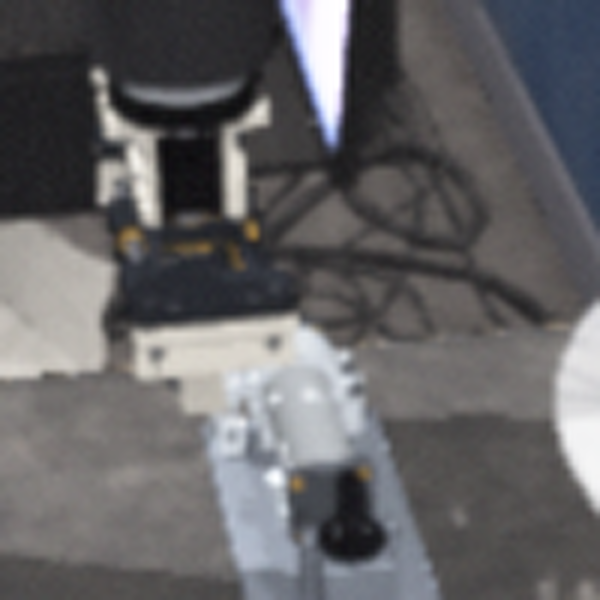

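apply_moves(commands=[{"grip": 0.9,"slide": [0.004,0,-0.0015],"roll": 0},{"grip": 0.9,"slide": [0.007,0,-0.0024],"roll": 0},{"grip": 0.6,"slide": [0.007,0,-0.0024],"roll": 0},{"grip": 0.5,"slide": [0.007,0,-0.0024],"roll": 0},{"grip": 0.5,"slide": [0.007,0,-0.0024],"roll": 0}])

```text
time_s: 22.1
tcp_pos: [0.5605, 0.0389, 0.0232]
eef_rot: [-180.0, -0.1, 0.2]
contact_force: [-0.6, 1.0, -0.6]
gripper_width: 0.0431
```

apply_moves(commands=[{"grip": 0.5,"slide": [0,0,-0.03],"roll": 0},{"grip": 0.5,"slide": [-0.01,0,-0.07],"roll": 0},{"grip": 0.8,"slide": [-0.05,0,-0.08],"roll": 0},{"grip": 1,"slide": [-0.08,0,-0.08],"roll": 0},{"grip": 1,"slide": [-0.08,0,-0.08],"roll": 0}])

```text
time_s: 22.72
tcp_pos: [0.4786, 0.0383, 0.1037]
eef_rot: [-179.9, -0.1, 0.2]
contact_force: [1.3, 0.3, 0.7]
gripper_width: 0.0191
```

```bash
python3 go.py ; python3 cl.py 19
```

```text
t 22.73 tcp [0.4786 0.0383 0.1037] rot [-1.7994e+02 -5.0000e-02  2.3000e-01] F [1.3 0.3 0.7] w 0.0191
bolt 36 [[0.5409, 0.0237, 0.0494], [0.5521, 0.0354, 0.0609], [0.5583, 0.0511, 0.0751]]
flap top 99 [[0.5897, 0.0252, 0.0643], [0.6038, 0.0394, 0.0666], [0.6186, 0.0624, 0.0708]]
ear 100 [[0.5552, 0.0242, 0.04], [0.573, 0.0374, 0.055], [0.5842, 0.0612, 0.0687]]
tube 323 [[0.5876, -0.0733, 0.0466], [0.6028, -0.0399, 0.0568], [0.6205, -0.0025, 0.0641]]
```

View pics/s19.png

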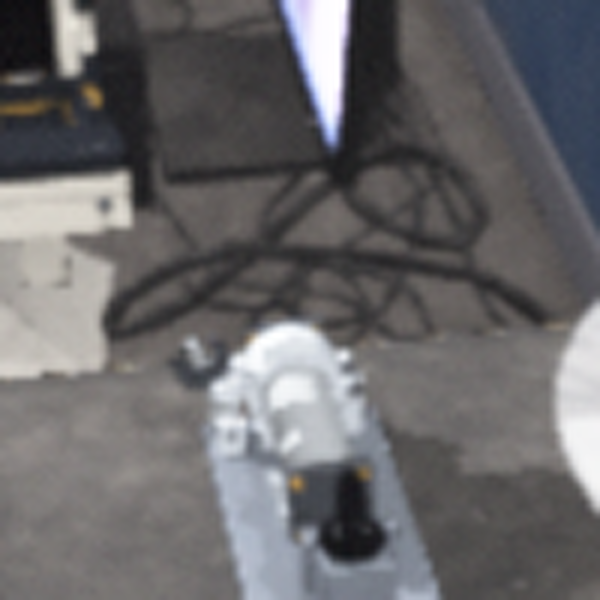

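View pics/t19.png

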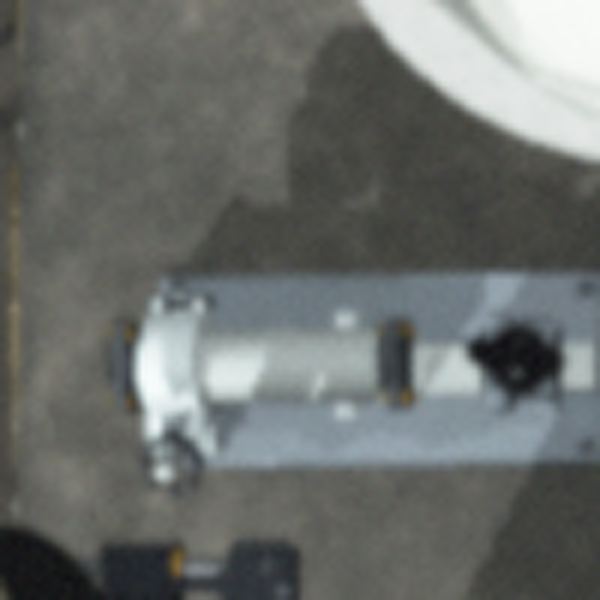

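apply_moves(commands=[{"grip": 1,"slide": [0,0,0.04],"roll": 0},{"grip": 1,"slide": [0.02,0,0.073],"roll": 0},{"grip": 1,"slide": [0.04,0,0.073],"roll": 0},{"grip": 1,"slide": [0.052,0,0.073],"roll": 0},{"grip": 1,"slide": [0.06,0,0.073],"roll": 0}])

```text
time_s: 23.45
tcp_pos: [0.5408, 0.0384, 0.03]
eef_rot: [180.0, 0.0, 0.2]
contact_force: [-1.7, -0.1, 0.1]
gripper_width: 0.0006
```

apply_moves(commands=[{"grip": 1,"slide": [0.003,0,0],"roll": 0},{"grip": 1,"slide": [0.006,0,0],"roll": 0},{"grip": 1,"slide": [0.008,0,0],"roll": 0}])

```text
time_s: 23.82
tcp_pos: [0.5472, 0.0383, 0.0303]
eef_rot: [180.0, 0.1, 0.2]
contact_force: [-6.7, 1.9, 5.3]
gripper_width: 0.0004
```

apply_moves(commands=[{"grip": 1,"slide": [0.002,0,0],"roll": 0},{"grip": 1,"slide": [0.003,0,0],"roll": 0},{"grip": 1,"slide": [0.003,0,0],"roll": 0}])

```text
time_s: 24.2
tcp_pos: [0.5476, 0.038, 0.03]
eef_rot: [180.0, 0.3, 0.2]
contact_force: [-11.9, 3.3, 10.3]
gripper_width: 0.0007
```

```bash
python3 go.py ; python3 cl.py 20
```

```text
t 24.2 tcp [0.5476 0.038  0.03  ] rot [1.7996e+02 3.0000e-01 1.6000e-01] F [-11.9   3.3  10.3] w 0.0007
flap top 93 [[0.5926, 0.0249, 0.0641], [0.6044, 0.0394, 0.0664], [0.6188, 0.063, 0.0706]]
ear 1 [[0.565, 0.0242, 0.0306], [0.565, 0.0242, 0.0306], [0.565, 0.0242, 0.0306]]
tube 304 [[0.5873, -0.0734, 0.0463], [0.6048, -0.0424, 0.0569], [0.6219, -0.0024, 0.0647]]
```

View pics/s20.png

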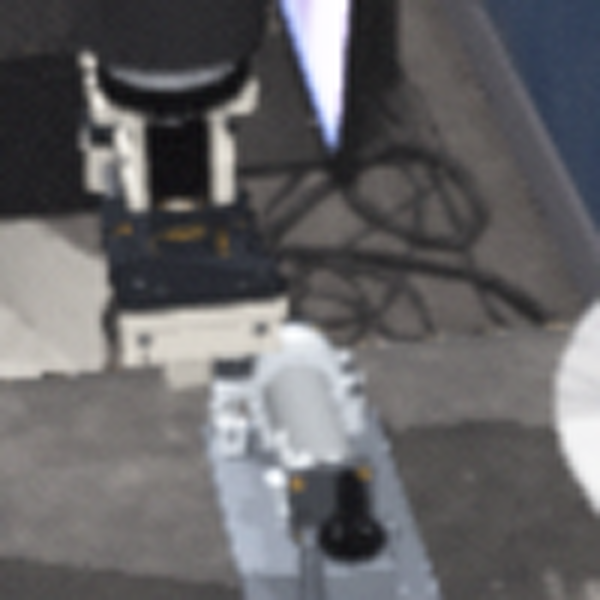

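apply_moves(commands=[{"grip": 1,"slide": [-0.02,0,0],"roll": 0},{"grip": 1,"slide": [-0.05,0,-0.03],"roll": 0},{"grip": 1,"slide": [-0.09,0,-0.08],"roll": 0},{"grip": 1,"slide": [-0.09,0,-0.08],"roll": 0}])

```text
time_s: 24.8
tcp_pos: [0.4614, 0.039, 0.1141]
eef_rot: [-179.8, -0.4, 0.3]
contact_force: [1.3, 0.3, 0.5]
gripper_width: 0.0006
```

```bash
python3 go.py ; python3 cl.py 21; python3 -c "
from h import *
im,d=capture('top');P=cloud('top',d);Z=P[...,2]
m=(P[...,0]>.54)&(P[...,0]<.6)&(P[...,1]>0.03)&(P[...,1]<.05)&(Z>.069)&(Z<.09);print('bolt end',m.sum(),P[m].mean(0))"
```

```text
t 24.8 tcp [0.4614 0.039  0.1141] rot [-179.8    -0.4     0.27] F [1.3 0.3 0.5] w 0.0006
bolt 7 [[0.5556, 0.0302, 0.0552], [0.5579, 0.0355, 0.0654], [0.5583, 0.0454, 0.0684]]
flap top 106 [[0.5839, 0.0248, 0.0641], [0.6025, 0.0389, 0.0665], [0.6207, 0.0626, 0.0711]]
ear 101 [[0.5579, 0.0242, 0.0364], [0.5728, 0.0365, 0.0588], [0.5844, 0.0607, 0.075]]
tube 330 [[0.5875, -0.0734, 0.0448], [0.6046, -0.0397, 0.0566], [0.6221, -0.0025, 0.0647]]
bolt end 14 [0.57494802 0.03893274 0.07232852]
```

View pics/s21.png

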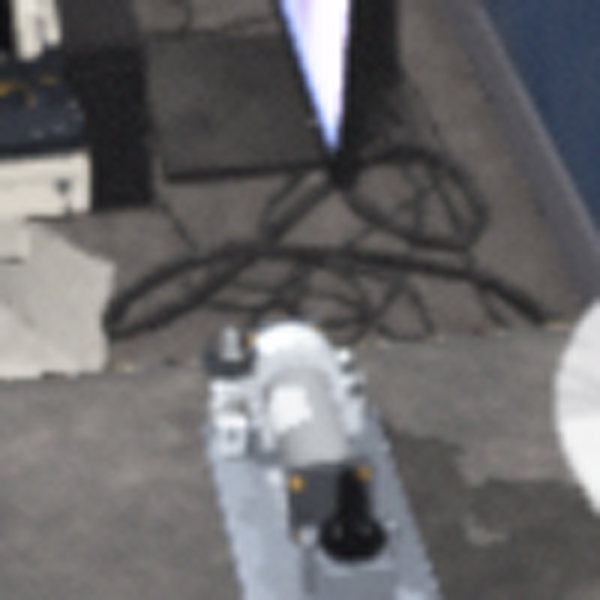

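View pics/t21.png

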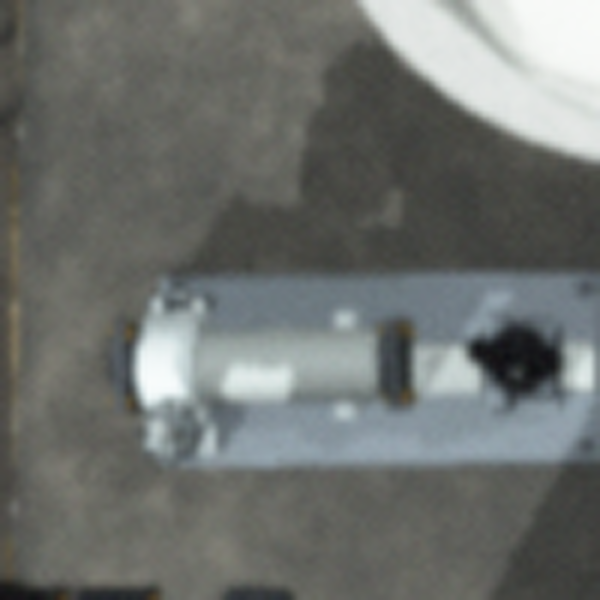

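```bash
python3 -c "
from h import *
from scipy.optimize import least_squares
im,d=save('top','t22.png');P=cloud('top',d);Z=P[...,2]
m=(Z>.14)&(Z<.175)&(P[...,0]>.66)&(P[...,0]<1.05)&(P[...,1]>-.45)&(P[...,1]<.05)
Q=P[m];print(len(Q),Z[m].max())
# nearest points by angle
c=np.array([.86,-.22]);a=np.arctan2(Q[:,1]-c[1],Q[:,0]-c[0]);r=np.hypot(*(Q[:,:2]-c).T)
B=[]
for k in range(-180,180,10):
    s=(a>np.radians(k))&(a<np.radians(k+10))
    if s.sum()>2:
        i=np.where(s)[0][np.argmax(r[s])]; B.append(Q[i,:2])
B=np.array(B); f=lambda p:np.hypot(B[:,0]-p[0],B[:,1]-p[1])-p[2]
R=least_squares(f,[.86,-.22,.17],loss='soft_l1',f_scale=.005);print(R.x,R.fun.round(3))
for y in(-.131,-.09):print(np.hypot(.605-R.x[0],y-R.x[1])-R.x[2])
for b in boxes_of('cup_a_centre','top'):print(b['score'],toW('top',b['position']))
m=(P[...,0]>.55)&(P[...,0]<.65)&(P[...,1]>-.2)&(P[...,1]<-.08)
for z0,z1 in((.05,.064),(.064,.074),(.08,.1)):
    q=P[m&(Z>z0)&(Z<z1)];print(z0,len(q),np.percentile(q,[3,50,97],axis=0).round(4).tolist())
"
```

```text
5154 0.17497827843076125
[ 0.88355958 -0.22171138  0.19397283] [ 0.004 -0.001 -0.004 -0.01  -0.014 -0.021 -0.027 -0.033  0.016  0.034
  0.013 -0.053  0.083  0.082  0.032 -0.    -0.021 -0.025 -0.025 -0.014
  0.004  0.036  0.082  0.115 -0.025 -0.02  -0.013 -0.006 -0.002 -0.001
  0.004  0.005  0.008  0.008  0.007  0.006]
0.09898449355210384
0.11415591981079934
0.77 [ 0.43456787 -0.3297571   0.06937548]
0.05 51 [[0.5847, -0.1473, 0.0522], [0.5965, -0.1215, 0.0588], [0.6257, -0.1119, 0.0638]]
0.064 46 [[0.5902, -0.1397, 0.0651], [0.5987, -0.1308, 0.0672], [0.6192, -0.1177, 0.0713]]
0.08 74 [[0.5977, -0.1526, 0.0833], [0.6058, -0.1318, 0.0877], [0.6117, -0.1107, 0.0912]]
```

View pics/t22.png

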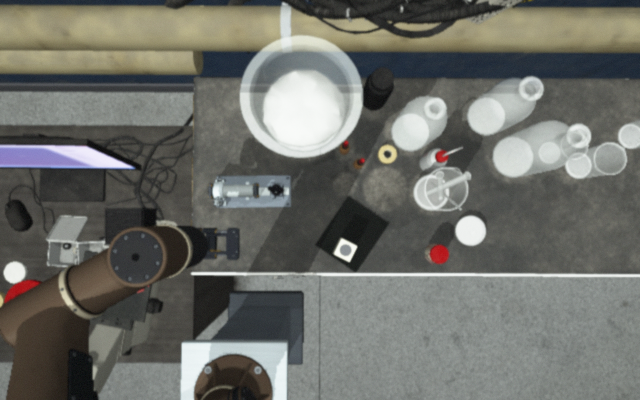

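apply_moves(commands=[{"grip": 1,"slide": [0.02,0.05,0],"roll": 0},{"grip": 1,"slide": [0.045,0.1,0],"roll": 0},{"grip": 1,"slide": [0.075,0.15,0],"roll": 0},{"grip": 1,"slide": [0.105,0.2,0],"roll": 0},{"grip": 1,"slide": [0.126,0.239,0],"roll": 0.3}])

```text
time_s: 25.68
tcp_pos: [0.5885, -0.203, 0.1077]
eef_rot: [180.0, 0.2, -0.2]
contact_force: [0.8, 0.6, -1.0]
gripper_width: -0.0
```

apply_moves(commands=[{"grip": 1,"slide": [0,0,0.04],"roll": 0},{"grip": 1,"slide": [0,0,0.08],"roll": 0},{"grip": 1,"slide": [0,0,0.1],"roll": 0},{"grip": 1,"slide": [0,0,0.104],"roll": 0},{"grip": 1,"slide": [0,0,0.104],"roll": 0}])

```text
time_s: 26.3
tcp_pos: [0.5879, -0.2007, 0.0055]
eef_rot: [180.0, 0.1, -0.1]
contact_force: [0.4, 1.0, 0.2]
gripper_width: 0.0008
```

```bash
python3 go.py .587 -.17 .0105 0; python3 -c "
from h import *
save('side','s23.png',(260,90,400,230),5);save('top','t23.png',(210,130,330,250),5)"
```

```text
t 26.3 tcp [ 0.5879 -0.2007  0.0055] rot [ 1.7999e+02  8.0000e-02 -1.1000e-01] F [0.4 1.  0.2] w 0.0008
slide [-0.0009 -0.0307 -0.005 ]
roll -0.1
```

View pics/s23.png

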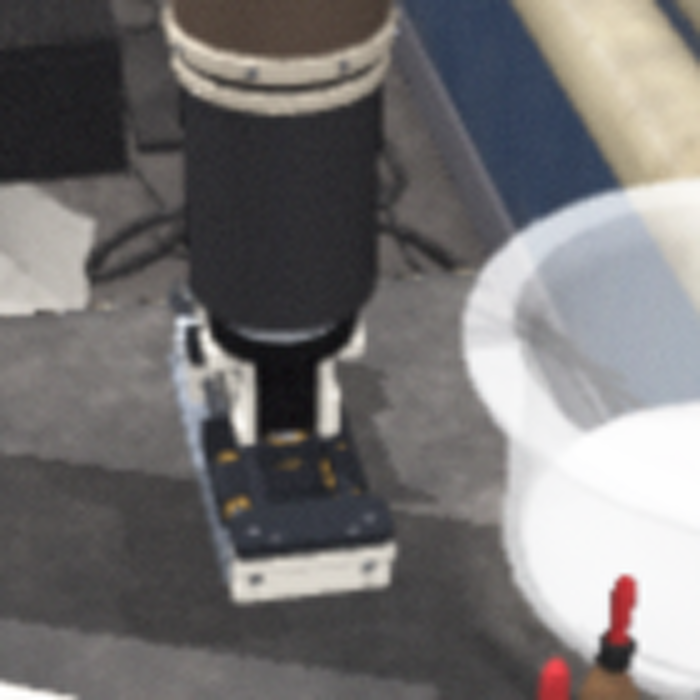

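View pics/t23.png

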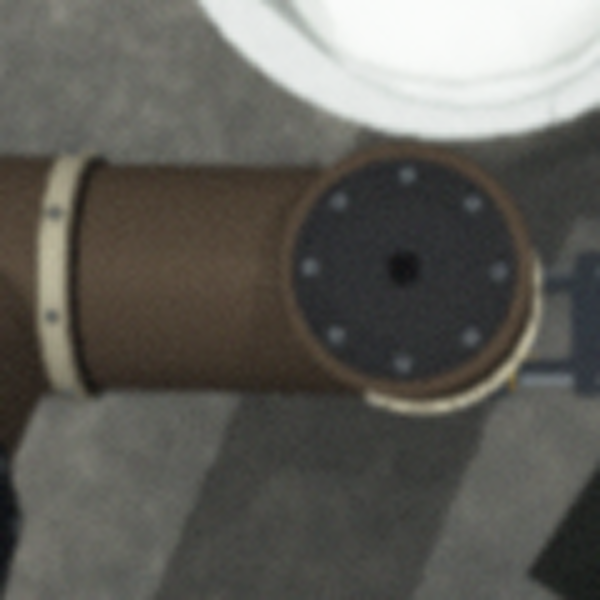

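apply_moves(commands=[{"grip": 1,"slide": [0,-0.005,-0.008],"roll": 0},{"grip": 1,"slide": [0,-0.02,-0.008],"roll": 0},{"grip": 1,"slide": [0,-0.03,-0.008],"roll": 0},{"grip": 1,"slide": [0,-0.04,-0.008],"roll": 0},{"grip": 1,"slide": [0,-0.05,-0.008],"roll": 0}])

```text
time_s: 27.02
tcp_pos: [0.588, -0.1497, 0.0144]
eef_rot: [180.0, -0.0, -0.1]
contact_force: [-0.8, -1.5, 2.3]
gripper_width: 0.0005
```

apply_moves(commands=[{"grip": 1,"slide": [0,-0.007,0],"roll": 0},{"grip": 1,"slide": [0,-0.014,0],"roll": 0},{"grip": 1,"slide": [0,-0.018,0],"roll": 0},{"grip": 1,"slide": [0,-0.018,0],"roll": 0}])

```text
time_s: 27.52
tcp_pos: [0.5878, -0.1323, 0.0141]
eef_rot: [-180.0, 0.0, -0.1]
contact_force: [-0.7, -2.5, 2.1]
gripper_width: 0.0002
```

Sliding with ~2 N. Small steps on.

apply_moves(commands=[{"grip": 1,"slide": [0,-0.002,0],"roll": 0},{"grip": 1,"slide": [0,-0.004,0],"roll": 0},{"grip": 1,"slide": [0,-0.006,0],"roll": 0},{"grip": 1,"slide": [0,-0.006,0],"roll": 0}])

```text
time_s: 28.02
tcp_pos: [0.5879, -0.1263, 0.0141]
eef_rot: [-180.0, 0.0, -0.1]
contact_force: [-0.7, -2.9, 3.0]
gripper_width: 0.0006
```

apply_moves(commands=[{"grip": 1,"slide": [0,-0.0015,0],"roll": 0},{"grip": 1,"slide": [0,-0.003,0],"roll": 0},{"grip": 1,"slide": [0,-0.003,0],"roll": 0}])

```text
time_s: 28.4
tcp_pos: [0.5879, -0.1233, 0.0141]
eef_rot: [-180.0, 0.0, -0.1]
contact_force: [-2.4, -3.7, 1.8]
gripper_width: 0.0004
```

```bash
python3 go.py; cat > st.py <<'E'
from h import *
import sys
im,d=save('side','s%s.png'%sys.argv[1],(260,90,400,230),5)
P=cloud('side',d);Z=P[...,2]
for n,x0,x1,y0,y1,z0,z1 in(('flange',.57,.64,-.095,-.05,.045,.07),('stopface -y',.57,.64,-.17,-.06,.015,.05)):
    m=(P[...,0]>x0)&(P[...,0]<x1)&(P[...,1]>y0)&(P[...,1]<y1)&(Z>z0)&(Z<z1); q=P[m]
    if len(q): print(n,len(q),np.percentile(q,[3,50,97],axis=0).round(4).tolist())
E
python3 st.py 24
```

```text
t 28.4 tcp [ 0.5879 -0.1233  0.0141] rot [-1.8e+02  1.0e-02 -1.1e-01] F [-2.4 -3.7  1.8] w 0.0004
stopface -y 17 [[0.5791, -0.1524, 0.015], [0.5969, -0.1386, 0.0394], [0.6149, -0.1108, 0.0453]]
```

View pics/s24.png

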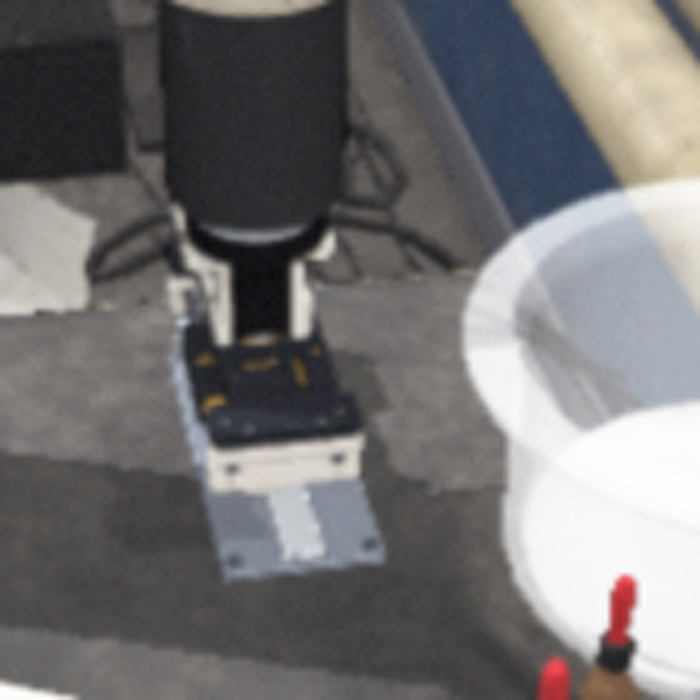

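apply_moves(commands=[{"grip": 1,"slide": [0,-0.0015,0],"roll": 0},{"grip": 1,"slide": [0,-0.003,0],"roll": 0},{"grip": 1,"slide": [0,-0.003,0],"roll": 0}])

```text
time_s: 28.82
tcp_pos: [0.5877, -0.1211, 0.0142]
eef_rot: [180.0, 0.0, -0.1]
contact_force: [-2.0, -8.5, 3.5]
gripper_width: 0.0005
```

apply_moves(commands=[{"grip": 1,"slide": [0,-0.0015,0],"roll": 0},{"grip": 1,"slide": [0,-0.003,0],"roll": 0},{"grip": 1,"slide": [0,-0.003,0],"roll": 0}])

```text
time_s: 29.2
tcp_pos: [0.5859, -0.1196, 0.0142]
eef_rot: [179.9, 0.2, -0.1]
contact_force: [-7.0, -15.9, 6.6]
gripper_width: 0.0004
```

apply_moves(commands=[{"grip": 1,"slide": [0,0.02,0],"roll": 0},{"grip": 0.8,"slide": [0,0.05,0],"roll": 0},{"grip": 0.6,"slide": [0,0.05,-0.05],"roll": 10},{"grip": 0.6,"slide": [0,0.05,-0.1],"roll": 20},{"grip": 0.6,"slide": [-0.04,0.05,-0.12],"roll": 30}])

```text
time_s: 29.82
tcp_pos: [0.5514, -0.1674, 0.1368]
eef_rot: [-179.8, -0.3, -30.4]
contact_force: [-0.8, 0.2, -0.5]
gripper_width: 0.033
```

apply_moves(commands=[{"grip": 0.6,"slide": [-0.03,0,0],"roll": 10},{"grip": 0.6,"slide": [-0.06,0,0],"roll": 20},{"grip": 0.6,"slide": [-0.08,0,0],"roll": 30},{"grip": 0.6,"slide": [-0.09,0,0],"roll": 40},{"grip": 0.6,"slide": [-0.1,0,0],"roll": 50}])

```text
time_s: 30.45
tcp_pos: [0.4616, -0.1166, 0.1342]
eef_rot: [-179.9, 0.0, -80.4]
contact_force: [0.3, 0.3, 0.5]
gripper_width: 0.0351
```

```bash
python3 go.py .605 -.09 .1 -90; python3 st.py 25; python3 -c "
from h import *
im,d=save('top','t25.png',(210,130,330,250),5);P=cloud('top',d);Z=P[...,2]
m=(P[...,0]>.55)&(P[...,0]<.65)&(P[...,1]>-.18)&(P[...,1]<-.04)
for z0,z1 in((.05,.064),(.064,.074),(.08,.1)):
    q=P[m&(Z>z0)&(Z<z1)];print(z0,len(q),np.percentile(q,[3,50,97],axis=0).round(4).tolist())
"
```

```text
t 30.45 tcp [ 0.4616 -0.1166  0.1342] rot [-1.7991e+02  5.0000e-02 -8.0420e+01] F [0.3 0.3 0.5] w 0.0351
slide [-0.0023 -0.1458  0.0345]
roll 9.6
flange 139 [[0.5846, -0.0945, 0.0467], [0.6007, -0.0828, 0.0586], [0.6277, -0.0553, 0.0668]]
stopface -y 182 [[0.5836, -0.134, 0.0154], [0.6028, -0.0936, 0.0305], [0.6283, -0.0655, 0.0494]]
0.05 120 [[0.5833, -0.0947, 0.0516], [0.599, -0.0596, 0.0593], [0.625, -0.042, 0.0635]]
0.064 56 [[0.589, -0.0912, 0.0641], [0.5987, -0.0762, 0.0664], [0.622, -0.0528, 0.0711]]
0.08 75 [[0.5971, -0.1011, 0.0819], [0.6033, -0.0799, 0.0877], [0.6137, -0.0595, 0.0917]]
```

View pics/s25.png

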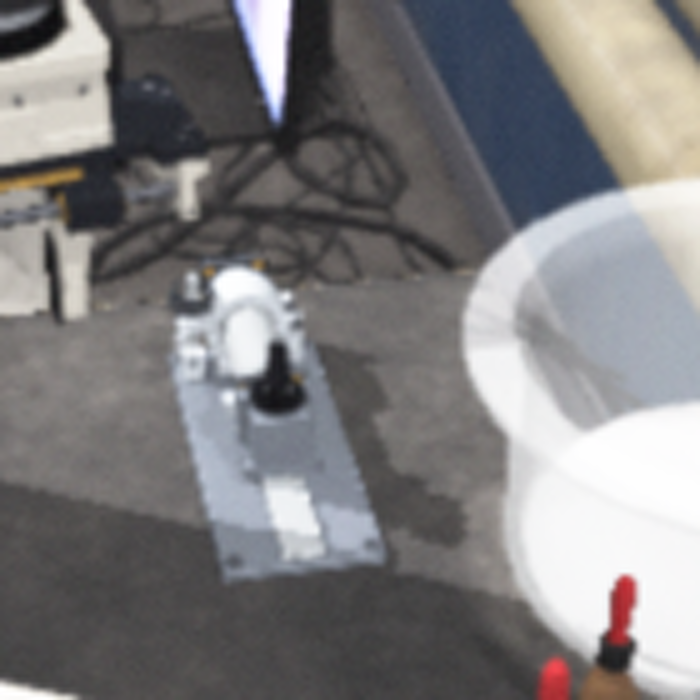

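View pics/t25.png

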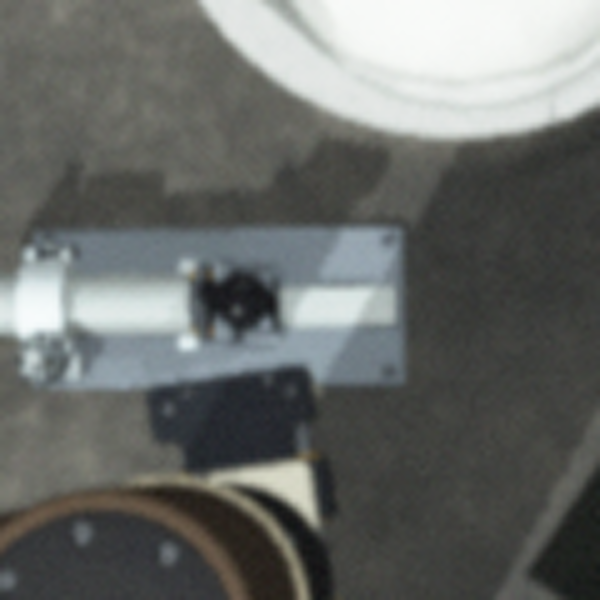

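```bash
cat > te.py <<'E'
from h import *
im,d=capture('top');P=cloud('top',d);Z=P[...,2]
# columns profile along tube axis x~.605 : y and z
K=(np.abs(P[...,0]-.605)<.006)&(P[...,1]>-.14)&(P[...,1]<.12)
ys=np.arange(-.14,.12,.004)
for y in ys:
    m=K&(np.abs(P[...,1]-y)<.002)
    if m.sum(): print(round(y,3),int(1000*np.median(Z[m])),im[m].mean(0).astype(int).tolist())
E
python3 te.py; python3 -c "
from h import *
save('top','t26.png',(195,150,295,225),8)"
```

```text
-0.136 13 [220, 228, 227]
-0.132 13 [221, 229, 228]
-0.128 14 [219, 228, 228]
-0.124 12 [219, 228, 227]
-0.12 10 [220, 228, 227]
-0.116 13 [219, 228, 228]
-0.112 14 [218, 228, 227]
-0.108 13 [213, 225, 223]
-0.104 11 [200, 212, 210]
-0.1 16 [118, 126, 126]
-0.096 16 [94, 100, 101]
-0.092 86 [27, 28, 31]
-0.088 89 [27, 27, 31]
-0.084 89 [29, 31, 33]
-0.08 86 [39, 42, 45]
-0.076 87 [35, 36, 39]
-0.072 87 [27, 27, 31]
-0.068 89 [26, 26, 30]
-0.064 85 [29, 30, 33]
-0.06 84 [40, 44, 48]
-0.056 60 [55, 59, 63]
-0.052 64 [73, 81, 86]
-0.048 61 [101, 109, 111]
-0.044 57 [174, 185, 184]
-0.04 58 [201, 212, 211]
-0.036 58 [203, 215, 213]
-0.032 58 [211, 222, 220]
-0.028 57 [210, 221, 220]
-0.024 58 [212, 223, 221]
-0.02 55 [203, 215, 212]
-0.016 61 [208, 220, 218]
-0.012 57 [210, 220, 219]
-0.008 58 [210, 220, 219]
-0.004 58 [209, 220, 218]
0.0 57 [204, 216, 214]
0.004 58 [205, 217, 215]
0.008 58 [207, 218, 217]
0.012 58 [205, 217, 215]
0.016 57 [203, 215, 212]
0.02 57 [182, 194, 192]
0.024 62 [173, 185, 184]
0.028 67 [230, 238, 239]
0.032 67 [237, 244, 244]
0.036 68 [238, 244, 245]
0.04 68 [239, 245, 245]
0.044 66 [238, 245, 245]
0.048 66 [237, 244, 244]
0.052 68 [227, 237, 237]
0.056 59 [206, 218, 217]
0.06 59 [195, 207, 206]
0.064 58 [203, 213, 212]
0.068 58 [175, 186, 185]
0.072 57 [90, 98, 100]
0.076 62 [80, 86, 92]
0.08 61 [85, 91, 96]
0.1 0 [86, 90, 89]
0.104 0 [105, 106, 99]
0.108 0 [112, 110, 104]
0.112 0 [113, 112, 105]
0.116 0 [114, 113, 105]
```

View pics/t26.png

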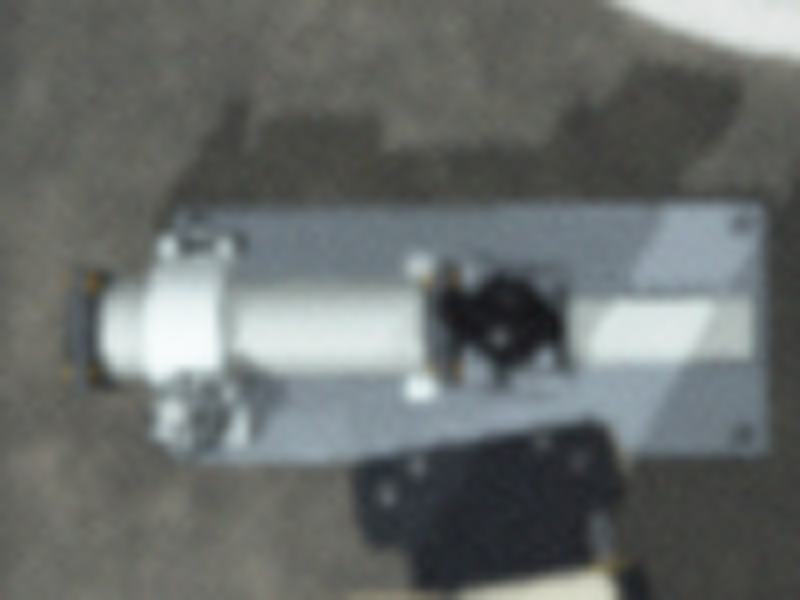

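```bash
python3 go.py .605 .122 .13 -90; python3 -c "
from h import *
z=np.load('c0.npz')
for n,d in(('top',z['d']),('side',z['d2'])):
  P=cloud(n,d).reshape(-1,3)
  Q=P[(P[:,1]>.09)&(P[:,1]<.2)&(P[:,0]>.45)&(P[:,0]<.75)&(P[:,2]>.03)];print(n,len(Q),Q.min(0) if len(Q) else 0,Q.max(0) if len(Q) else 0)"
```

```text
t 30.65 tcp [ 0.462  -0.117   0.1343] rot [-1.7994e+02  2.0000e-02 -7.9840e+01] F [ 0.1 -0.1  0.2] w 0.0351
slide [-0.21   -0.1829  0.0045]
roll 10.2
top 0 0 0
side 0 0 0
```

apply_moves(commands=[{"grip": 0.8,"slide": [-0.045,-0.03,0],"roll": 2},{"grip": 1,"slide": [-0.09,-0.075,0],"roll": 4},{"grip": 1,"slide": [-0.135,-0.11,0],"roll": 6},{"grip": 1,"slide": [-0.175,-0.15,0],"roll": 9.5},{"grip": 1,"slide": [-0.21,-0.183,0],"roll": 9.5}])

```text
time_s: 31.28
tcp_pos: [0.6073, 0.1231, 0.1337]
eef_rot: [-180.0, 0.0, -89.4]
contact_force: [0.5, -0.5, 0.3]
gripper_width: 0.0002
```

apply_moves(commands=[{"grip": 1,"slide": [0,0,0.03],"roll": 0},{"grip": 1,"slide": [0,0,0.07],"roll": 0},{"grip": 1,"slide": [0,0,0.11],"roll": 0},{"grip": 1,"slide": [0,0,0.127],"roll": 0},{"grip": 1,"slide": [0,0,0.127],"roll": 0}])

```text
time_s: 31.9
tcp_pos: [0.6054, 0.1207, 0.0062]
eef_rot: [179.9, -0.1, -89.5]
contact_force: [-0.0, -0.0, -0.3]
gripper_width: 0.0004
```

```bash
python3 go.py .605 .0765 .0055 -90; python3 st.py 27
```

```text
t 31.9 tcp [0.6054 0.1207 0.0062] rot [ 1.7989e+02 -6.0000e-02 -8.9530e+01] F [-0.  -0.  -0.3] w 0.0004
slide [0.0442 0.0008 0.0007]
roll 0.5
flange 134 [[0.5843, -0.0948, 0.0465], [0.6001, -0.0812, 0.0587], [0.6281, -0.0547, 0.0681]]
stopface -y 171 [[0.5836, -0.1171, 0.0156], [0.6029, -0.0938, 0.0306], [0.628, -0.0658, 0.0485]]
```

View pics/s27.png

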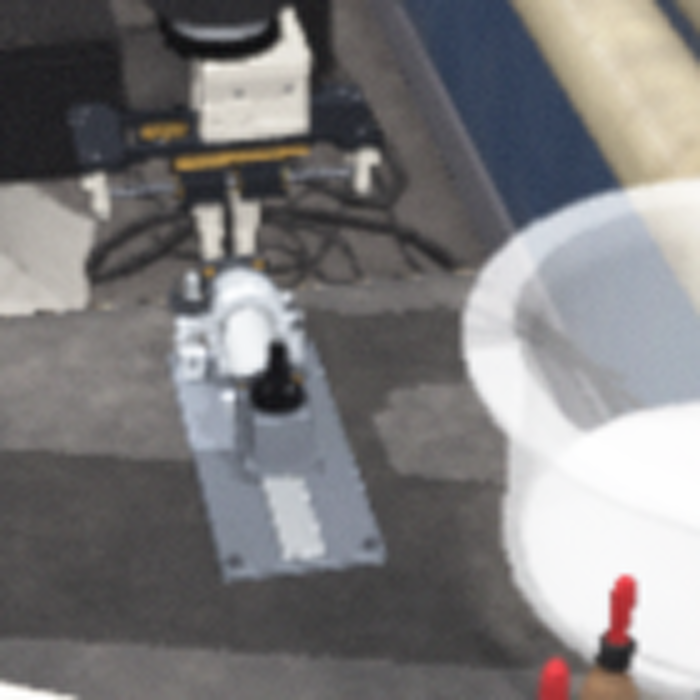

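apply_moves(commands=[{"grip": 1,"slide": [0.015,0.001,0],"roll": 0},{"grip": 1,"slide": [0.025,0.001,0],"roll": 0},{"grip": 1,"slide": [0.031,0.001,0],"roll": 0},{"grip": 1,"slide": [0.036,0.001,0],"roll": 0},{"grip": 1,"slide": [0.036,0.001,0],"roll": 0}])

```text
time_s: 32.58
tcp_pos: [0.6054, 0.085, 0.0077]
eef_rot: [-179.9, 0.0, -89.6]
contact_force: [-0.2, 1.7, 0.7]
gripper_width: 0.0005
```

apply_moves(commands=[{"grip": 1,"slide": [0.004,0,0],"roll": 0},{"grip": 1,"slide": [0.008,0,0],"roll": 0},{"grip": 1,"slide": [0.008,0,0],"roll": 0}])

```text
time_s: 32.95
tcp_pos: [0.6054, 0.0774, 0.0074]
eef_rot: [-180.0, 0.0, -89.6]
contact_force: [1.9, 2.8, 2.1]
gripper_width: 0.0002
```

```bash
python3 go.py ; python3 te.py | awk '$1<-0.035 || $1>0.05'
```

```text
t 32.95 tcp [0.6054 0.0774 0.0074] rot [-1.7995e+02  2.0000e-02 -8.9590e+01] F [1.9 2.8 2.1] w 0.0002
-0.136 12 [173, 183, 182]
-0.132 12 [172, 182, 181]
-0.128 11 [171, 182, 181]
-0.124 14 [172, 183, 181]
-0.12 11 [170, 181, 179]
-0.116 71 [117, 124, 123]
-0.112 50 [82, 88, 89]
-0.108 84 [27, 30, 32]
-0.104 89 [21, 21, 23]
-0.1 88 [22, 24, 25]
-0.096 87 [26, 28, 30]
-0.092 88 [24, 25, 27]
-0.088 88 [17, 19, 21]
-0.084 89 [20, 21, 23]
-0.08 84 [23, 25, 28]
-0.076 83 [30, 32, 35]
-0.072 65 [44, 47, 50]
-0.068 63 [47, 51, 55]
-0.064 58 [73, 79, 80]
-0.06 58 [130, 139, 139]
-0.056 57 [148, 158, 156]
-0.052 57 [161, 171, 170]
-0.048 59 [191, 203, 201]
-0.044 58 [203, 215, 212]
-0.04 58 [213, 223, 222]
-0.036 58 [206, 218, 215]
0.052 471 [68, 69, 67]
0.056 472 [59, 61, 62]
0.06 473 [55, 57, 58]
0.064 473 [56, 58, 58]
0.068 472 [55, 56, 55]
0.072 473 [38, 40, 41]
0.076 473 [27, 28, 29]
0.08 473 [28, 30, 30]
0.084 472 [50, 51, 52]
0.088 472 [56, 58, 59]
0.092 473 [56, 58, 58]
0.096 472 [56, 57, 58]
0.1 473 [55, 58, 58]
0.104 472 [54, 56, 57]
0.108 472 [53, 54, 56]
0.112 471 [53, 55, 56]
0.116 470 [64, 62, 61]
```

apply_moves(commands=[{"grip": 1,"slide": [-0.03,0,0],"roll": 0},{"grip": 1,"slide": [-0.03,0,-0.05],"roll": 0},{"grip": 0.8,"slide": [-0.03,0,-0.1],"roll": 0},{"grip": 0.6,"slide": [-0.02,0.06,-0.11],"roll": 0},{"grip": 0.6,"slide": [0.0,0.12,-0.11],"roll": 0}])

```text
time_s: 33.62
tcp_pos: [0.4842, 0.076, 0.1174]
eef_rot: [180.0, -0.0, -89.6]
contact_force: [-0.8, 0.2, 0.3]
gripper_width: 0.0255
```

```bash
python3 go.py .605 -.096 .1 -90; python3 -c "
from h import *
im,d=save('top','t28.png',(195,150,295,225),8);P=cloud('top',d);Z=P[...,2]
m=(P[...,0]>.55)&(P[...,0]<.65)&(P[...,1]>-.18)&(P[...,1]<-.04)
for z0,z1 in((.05,.064),(.064,.074),(.08,.1)):
    q=P[m&(Z>z0)&(Z<z1)];print(z0,len(q),np.percentile(q,[3,50,97],axis=0).round(4).tolist())
q=P[m&(Z>.08)&(Z<.1)]; print(cv2.minAreaRect(q[:,:2].astype(np.float32)))
";python3 te.py | awk '$1>0.05'
```

```text
t 33.62 tcp [0.4842 0.076  0.1174] rot [ 1.7999e+02 -2.0000e-02 -8.9620e+01] F [-0.8  0.2  0.3] w 0.0255
slide [ 0.1728 -0.1197  0.0174]
roll 0.4
0.05 184 [[0.5846, -0.1078, 0.0511], [0.6021, -0.0665, 0.0579], [0.6251, -0.0418, 0.0632]]
0.064 51 [[0.59, -0.1158, 0.0642], [0.5988, -0.0944, 0.0674], [0.6191, -0.0716, 0.073]]
0.08 74 [[0.5973, -0.1161, 0.0838], [0.6056, -0.0949, 0.0881], [0.6116, -0.0743, 0.0917]]
((0.6046962738037109, -0.09499813616275787), (0.04439869523048401, 0.012765705585479736), 77.50687408447266)
0.052 66 [204, 218, 219]
0.056 62 [102, 112, 116]
0.06 63 [76, 85, 89]
0.064 63 [86, 94, 96]
0.084 0 [90, 93, 91]
0.088 0 [94, 95, 89]
0.092 1 [98, 99, 92]
0.096 0 [101, 102, 95]
0.1 0 [107, 108, 101]
0.104 1 [112, 111, 104]
0.108 -1 [114, 113, 106]
0.112 1 [119, 117, 109]
0.116 0 [123, 122, 113]
```

View pics/t28.png

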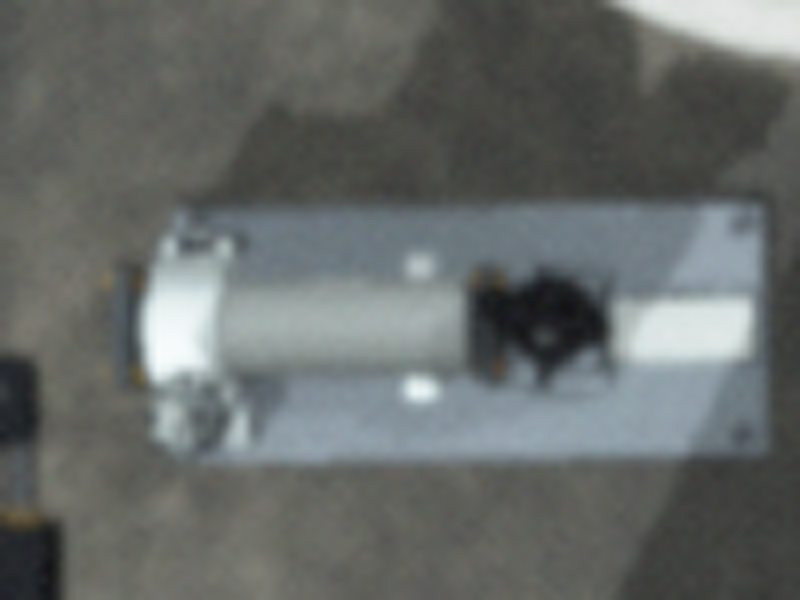

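apply_moves(commands=[{"grip": 0.65,"slide": [0.04,-0.02,0],"roll": 0},{"grip": 0.65,"slide": [0.085,-0.045,0],"roll": 0},{"grip": 0.65,"slide": [0.13,-0.075,0],"roll": 0},{"grip": 0.65,"slide": [0.165,-0.11,0],"roll": 0},{"grip": 0.65,"slide": [0.172,-0.1195,0],"roll": 0}])

```text
time_s: 34.35
tcp_pos: [0.6066, -0.0973, 0.1159]
eef_rot: [179.8, -0.0, -89.8]
contact_force: [-1.1, 0.0, 0.6]
gripper_width: 0.0309
```

```bash
python3 go.py .605 -.0955 .0485 -89.5;python3 st.py 29
```

```text
t 34.35 tcp [ 0.6066 -0.0973  0.1159] rot [ 1.7985e+02 -5.0000e-02 -8.9780e+01] F [-1.1  0.   0.6] w 0.0309
slide [-0.0019  0.0014  0.0674]
roll -0.3
flange 76 [[0.5838, -0.0942, 0.0474], [0.5971, -0.0815, 0.0596], [0.6284, -0.0523, 0.0681]]
stopface -y 168 [[0.5839, -0.1153, 0.0162], [0.6008, -0.1094, 0.0302], [0.6284, -0.0816, 0.0486]]
```

View pics/s29.png

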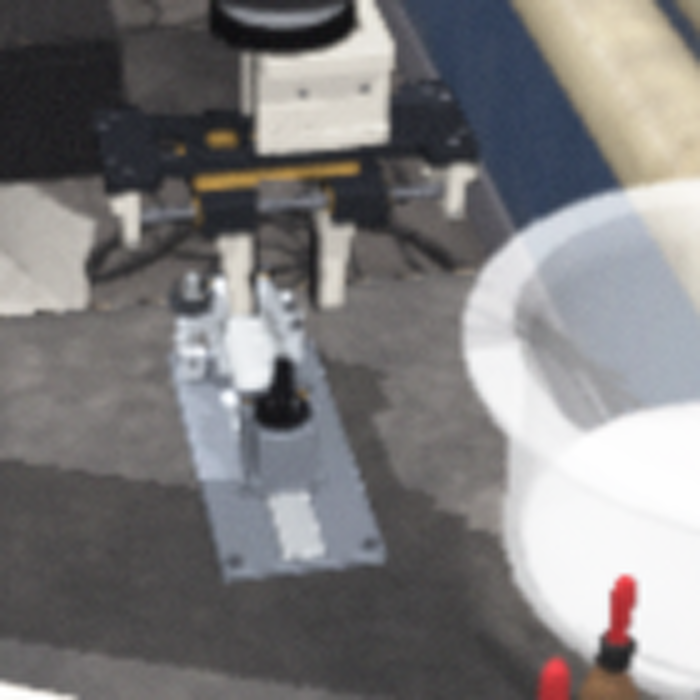

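apply_moves(commands=[{"grip": 0.65,"slide": [-0.002,0.001,0.03],"roll": 0},{"grip": 0.65,"slide": [-0.002,0.001,0.055],"roll": 0},{"grip": 0.65,"slide": [-0.002,0.001,0.067],"roll": 0},{"grip": 0.65,"slide": [-0.002,0.001,0.067],"roll": 0}], grip_force=30)

```text
time_s: 34.9
tcp_pos: [0.6043, -0.0923, 0.0496]
eef_rot: [179.9, -0.0, -89.6]
contact_force: [-0.4, -0.3, -0.1]
gripper_width: 0.0307
```

```bash
python3 go.py .605 -.0955 .0485 -89.5;python3 st.py 30
```

```text
t 34.9 tcp [ 0.6043 -0.0923  0.0496] rot [ 1.7989e+02 -2.0000e-02 -8.9580e+01] F [-0.4 -0.3 -0.1] w 0.0307
slide [ 0.0032 -0.0006  0.0011]
roll -0.1
flange 52 [[0.584, -0.0926, 0.0475], [0.5984, -0.0857, 0.0604], [0.6282, -0.053, 0.0681]]
stopface -y 164 [[0.5837, -0.1136, 0.0164], [0.6032, -0.1089, 0.0301], [0.6281, -0.0832, 0.0484]]
```

View pics/s30.png

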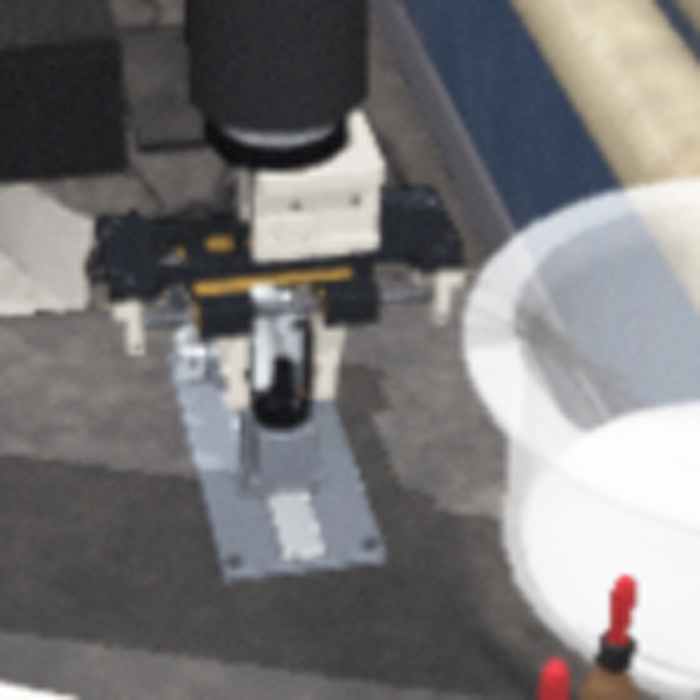

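apply_moves(commands=[{"grip": 0.65,"slide": [0.003,0,0.001],"roll": 0},{"grip": 1,"slide": [0.003,0,0.001],"roll": 0},{"grip": 1,"slide": [0.003,0,0.001],"roll": 0},{"grip": 1,"slide": [0.003,0,0.001],"roll": 0},{"grip": 1,"slide": [0.003,0,0.001],"roll": 0}])

```text
time_s: 35.58
tcp_pos: [0.6061, -0.0956, 0.0497]
eef_rot: [-179.9, -0.0, -89.6]
contact_force: [2.0, 0.7, 3.9]
gripper_width: 0.0127
```

apply_moves(commands=[{"grip": 1,"slide": [0,0,0],"roll": 8},{"grip": 1,"slide": [0,0,0],"roll": 16},{"grip": 1,"slide": [0,0,0],"roll": 24},{"grip": 1,"slide": [0,0,0],"roll": 32},{"grip": 1,"slide": [0,0,0],"roll": 40}], grip_force=40)

```text
time_s: 36.2
tcp_pos: [0.6051, -0.0953, 0.0497]
eef_rot: [180.0, 0.0, -129.9]
contact_force: [-1.5, 3.4, 6.8]
gripper_width: 0.0119
```

apply_moves(commands=[{"grip": 1,"slide": [0,0,0],"roll": 8},{"grip": 1,"slide": [0,0,0],"roll": 16},{"grip": 1,"slide": [0,0,0],"roll": 24},{"grip": 1,"slide": [0,0,0],"roll": 32},{"grip": 1,"slide": [0,0,0],"roll": 38}])

```text
time_s: 36.83
tcp_pos: [0.6047, -0.0945, 0.0497]
eef_rot: [179.9, -0.0, -167.8]
contact_force: [-3.9, 8.0, 8.3]
gripper_width: 0.0128
```

```bash
python3 go.py; python3 -c "
from h import *
print(get_state()['moment'])";python3 st.py 31
```

```text
t 36.83 tcp [ 0.6047 -0.0945  0.0497] rot [ 1.7993e+02 -2.0000e-02 -1.6782e+02] F [-3.9  8.   8.3] w 0.0128
[3.00653879 1.54867192 0.08897481]
flange 22 [[0.5836, -0.0907, 0.0458], [0.5862, -0.0863, 0.0536], [0.6284, -0.0711, 0.0615]]
stopface -y 173 [[0.5838, -0.1312, 0.0153], [0.6025, -0.1093, 0.0295], [0.6283, -0.0844, 0.0491]]
```

View pics/s31.png

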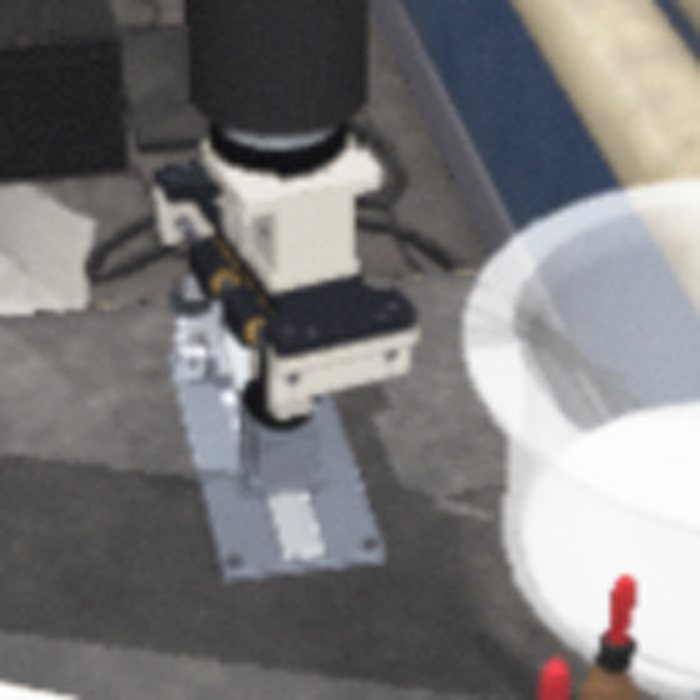

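Turned 78°. Release, lift straight up, and look.

apply_moves(commands=[{"grip": 0.7,"slide": [0,0,0],"roll": 0},{"grip": 0.65,"slide": [0,0,0],"roll": 0},{"grip": 0.65,"slide": [0,0,0],"roll": 0},{"grip": 0.65,"slide": [0,0,-0.04],"roll": 0},{"grip": 0.65,"slide": [0,0,-0.1],"roll": 0}])

```text
time_s: 37.5
tcp_pos: [0.6037, -0.096, 0.1481]
eef_rot: [180.0, -0.3, -167.6]
contact_force: [1.1, 1.2, -0.3]
gripper_width: 0.031
```

apply_moves(commands=[{"grip": 0.65,"slide": [0.04,0,0],"roll": 0},{"grip": 0.65,"slide": [0.09,0,0],"roll": 0},{"grip": 0.65,"slide": [0.14,0,0],"roll": 0},{"grip": 0.65,"slide": [0.16,0,0],"roll": 0}])

```text
time_s: 38.0
tcp_pos: [0.4465, -0.1306, 0.1492]
eef_rot: [180.0, -0.0, -167.6]
contact_force: [1.2, -0.3, 0.8]
gripper_width: 0.0305
```

```bash
python3 go.py; python3 -c "
from h import *
im,d=save('top','t32.png',(195,150,295,225),8);P=cloud('top',d);Z=P[...,2]
m=(P[...,0]>.55)&(P[...,0]<.65)&(P[...,1]>-.18)&(P[...,1]<-.04)
q=P[m&(Z>.08)&(Z<.1)]; print(np.percentile(q,[3,50,97],axis=0).round(4).tolist(),cv2.minAreaRect(q[:,:2].astype(np.float32)))
q=P[m&(Z>.05)&(Z<.064)]; print(np.percentile(q,[3,50,97],axis=0).round(4).tolist())
for b in boxes_of('cup_a_centre','top'):print(b['score'],toW('top',b['position']))
";python3 te.py | awk '$1>0.05||$1<-.04'; python3 st.py 32
```

```text
t 38.0 tcp [ 0.4465 -0.1306  0.1492] rot [ 1.7999e+02 -1.0000e-02 -1.6765e+02] F [ 1.2 -0.3  0.8] w 0.0305
[[0.584, -0.1046, 0.0819], [0.6031, -0.0963, 0.0881], [0.6251, -0.0872, 0.0922]] ((0.6048676371574402, -0.09496742486953735), (0.04463620483875275, 0.012805956415832043), 13.937702178955078)
[[0.5845, -0.1094, 0.0512], [0.6022, -0.0661, 0.0584], [0.6202, -0.0421, 0.0627]]
0.81 [ 0.43678106 -0.33224854  0.07205774]
-0.136 13 [218, 228, 226]
-0.132 13 [218, 228, 226]
-0.128 12 [217, 227, 226]
-0.124 12 [216, 227, 225]
-0.12 11 [203, 215, 212]
-0.116 14 [181, 191, 189]
-0.112 28 [102, 110, 112]
-0.108 66 [34, 37, 39]
-0.104 65 [36, 38, 40]
-0.1 87 [29, 29, 32]
-0.096 88 [24, 26, 29]
-0.092 87 [27, 28, 31]
-0.088 84 [26, 27, 32]
-0.084 67 [28, 28, 31]
-0.08 66 [31, 32, 34]
-0.076 57 [44, 48, 51]
-0.072 61 [64, 70, 75]
-0.068 61 [76, 83, 87]
-0.064 58 [120, 129, 130]
-0.06 57 [188, 200, 198]
-0.056 58 [209, 220, 218]
-0.052 59 [209, 220, 218]
-0.048 59 [210, 221, 219]
-0.044 57 [209, 220, 219]
0.052 67 [202, 215, 216]
0.056 61 [102, 111, 114]
0.06 64 [76, 83, 88]
0.064 62 [86, 92, 95]
0.084 0 [89, 92, 90]
0.088 0 [94, 95, 89]
0.092 0 [97, 98, 91]
0.096 0 [101, 102, 96]
0.1 0 [105, 106, 98]
0.104 0 [111, 110, 104]
0.108 -3 [113, 113, 104]
0.112 1 [119, 117, 110]
0.116 0 [121, 120, 111]
flange 27 [[0.5836, -0.0931, 0.0464], [0.5892, -0.0874, 0.0562], [0.6287, -0.0509, 0.0627]]
stopface -y 171 [[0.5838, -0.1136, 0.0155], [0.6031, -0.1093, 0.0304], [0.6281, -0.0845, 0.0491]]
```

View pics/t32.png

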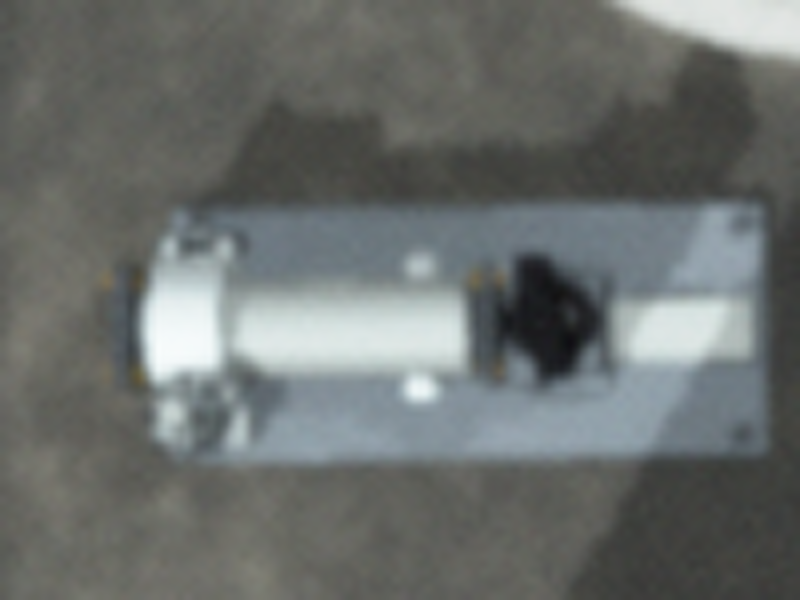

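View pics/s32.png

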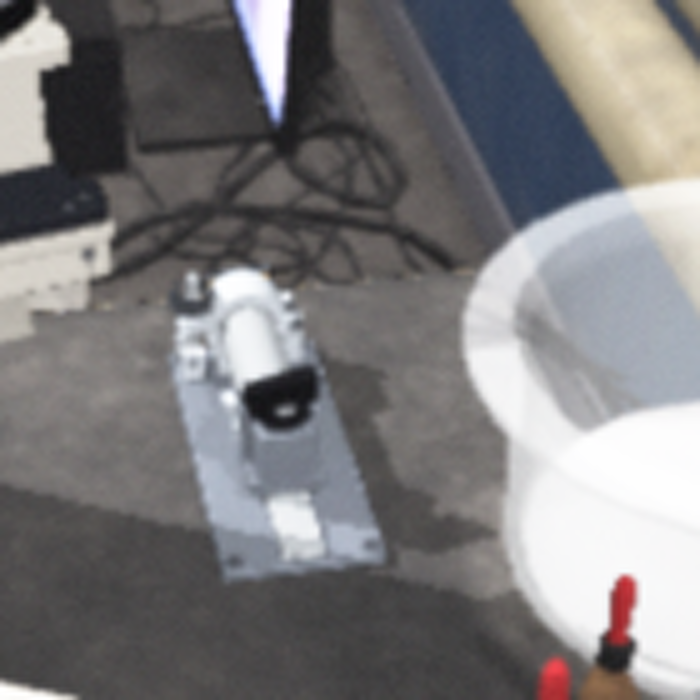

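```bash
cat > cup.py <<'E'
from h import *
import sys
im,d=save("top","tc%s.png"%sys.argv[1],(290,180,410,290),5)
im2,d2=save("side","sc%s.png"%sys.argv[1],(225,200,345,300),6)
P=cloud("top",d);Z=P[...,2]
m=(P[...,0]>.36)&(P[...,0]<.62)&(P[...,1]>-.5)&(P[...,1]<-.24)&(Z>.02)&(Z<.10)&(im.min(-1)>60)
n,l=cv2.connectedComponents(m.astype(np.uint8))
for k in range(1,n):
    s=l==k
    if s.sum()>40:
        t=np.percentile(Z[s],95); s2=s&(Z>t-.012); r=cv2.minAreaRect(P[s2][:,:2].astype(np.float32))
        print(s.sum(),"ztop",round(t,4),"c",np.round(r[0],4),"size",np.round(r[1],4),"ang",round(r[2],1))
E
python3 cup.py 1; python3 go.py .38 -.303 .1 153.7
```

```text
327 ztop 0.0743 c [ 0.4329 -0.3301] size [0.049  0.0488] ang 63.6
t 38.3 tcp [ 0.4502 -0.1299  0.1492] rot [-1.7999e+02  2.0000e-02 -1.6760e+02] F [ 0.1 -0.8 -0.1] w 0.0306
slide [ 0.1058 -0.154   0.0492]
roll 38.7
```

View pics/tc1.png

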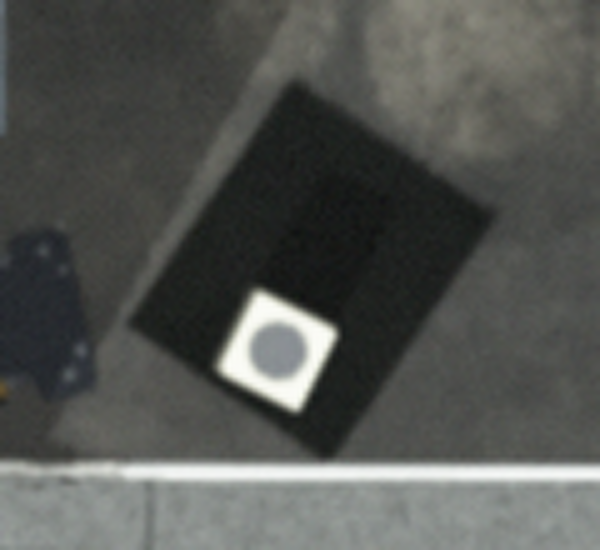

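apply_moves(commands=[{"grip": 0.8,"slide": [0.03,-0.04,0],"roll": 10},{"grip": 1,"slide": [0.06,-0.085,0],"roll": 20},{"grip": 1,"slide": [0.09,-0.125,0.02],"roll": 30},{"grip": 1,"slide": [0.106,-0.154,0.04],"roll": 38.7},{"grip": 1,"slide": [0.106,-0.154,0.05],"roll": 38.7}])

```text
time_s: 38.92
tcp_pos: [0.378, -0.3047, 0.0975]
eef_rot: [-180.0, -0.1, 153.5]
contact_force: [-0.6, -0.3, -0.3]
gripper_width: 0.0003
```

```bash
python3 go.py .379 -.3035 .028 153.7
```

```text
t 38.92 tcp [ 0.378  -0.3047  0.0975] rot [-1.7997e+02 -1.4000e-01  1.5345e+02] F [-0.6 -0.3 -0.3] w 0.0003
slide [-0.0005  0.0015  0.0695]
roll -0.2
```

Now down and push along +e (tool −x), slowly.

apply_moves(commands=[{"grip": 1,"slide": [0,0.001,0.04],"roll": 0},{"grip": 1,"slide": [0,0.001,0.069],"roll": 0},{"grip": 1,"slide": [-0.012,0.001,0.069],"roll": 0},{"grip": 1,"slide": [-0.022,0.001,0.069],"roll": 0},{"grip": 1,"slide": [-0.028,0.001,0.069],"roll": 0}])

```text
time_s: 39.55
tcp_pos: [0.4061, -0.3152, 0.0314]
eef_rot: [180.0, 0.1, 153.7]
contact_force: [-0.2, 0.1, 0.5]
gripper_width: 0.0003
```

apply_moves(commands=[{"grip": 1,"slide": [-0.003,0,0],"roll": 0},{"grip": 1,"slide": [-0.007,0,0],"roll": 0},{"grip": 1,"slide": [-0.007,0,0],"roll": 0}])

```text
time_s: 39.92
tcp_pos: [0.4107, -0.3179, 0.0304]
eef_rot: [180.0, 0.0, 153.7]
contact_force: [0.0, 0.0, 0.9]
gripper_width: 0.0002
```

```bash
python3 go.py; python3 cup.py 2
```

```text
t 39.92 tcp [ 0.4107 -0.3179  0.0304] rot [1.8000e+02 4.0000e-02 1.5369e+02] F [0.  0.  0.9] w 0.0002
148 ztop 0.0736 c [ 0.4533 -0.3411] size [0.0497 0.0231] ang 63.6
```

View pics/sc2.png

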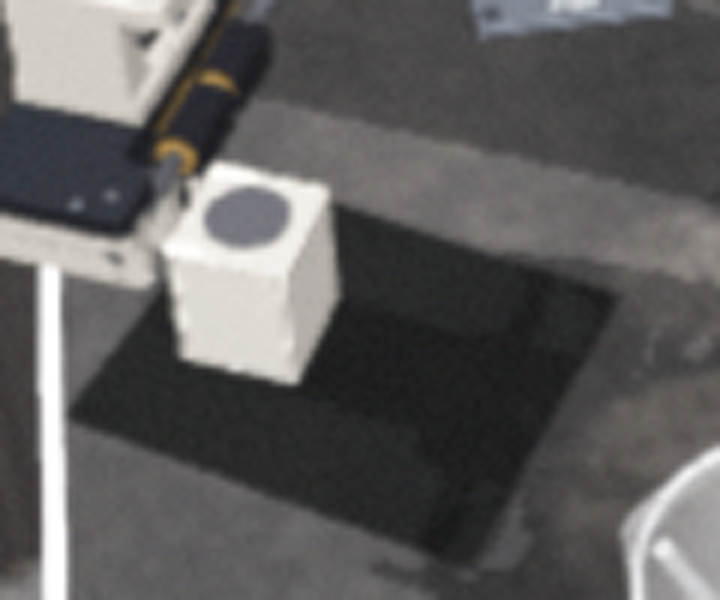

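apply_moves(commands=[{"grip": 1,"slide": [-0.003,0,-0.002],"roll": 0},{"grip": 1,"slide": [-0.007,0,-0.004],"roll": 0},{"grip": 1,"slide": [-0.01,0,-0.006],"roll": 0},{"grip": 1,"slide": [-0.01,0,-0.006],"roll": 0}])

```text
time_s: 40.52
tcp_pos: [0.4197, -0.3223, 0.0363]
eef_rot: [180.0, 0.0, 153.7]
contact_force: [-1.2, -0.5, -0.2]
gripper_width: 0.0004
```

```bash
python3 go.py; python3 cup.py 3
```

```text
t 40.52 tcp [ 0.4197 -0.3223  0.0363] rot [1.8000e+02 2.0000e-02 1.5369e+02] F [-1.2 -0.5 -0.2] w 0.0004
141 ztop 0.0755 c [ 0.4625 -0.3457] size [0.0499 0.023 ] ang 63.7
```

View pics/sc3.png

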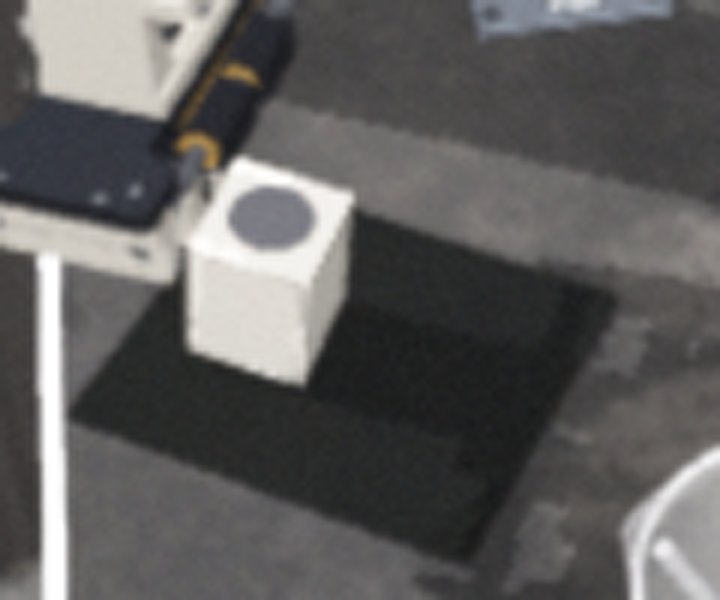

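apply_moves(commands=[{"grip": 1,"slide": [-0.004,0,-0.002],"roll": 0},{"grip": 1,"slide": [-0.008,0,-0.004],"roll": 0},{"grip": 1,"slide": [-0.012,0,-0.006],"roll": 0},{"grip": 1,"slide": [-0.012,0,-0.006],"roll": 0}])

```text
time_s: 41.12
tcp_pos: [0.4306, -0.3277, 0.0423]
eef_rot: [180.0, 0.0, 153.7]
contact_force: [0.8, 0.1, 0.5]
gripper_width: 0.0001
```

```bash
python3 go.py; python3 cup.py 4
```

```text
t 41.12 tcp [ 0.4306 -0.3277  0.0423] rot [1.8000e+02 4.0000e-02 1.5369e+02] F [0.8 0.1 0.5] w 0.0001
130 ztop 0.075 c [ 0.4738 -0.3517] size [0.0504 0.0231] ang 63.8
```

View pics/sc4.png

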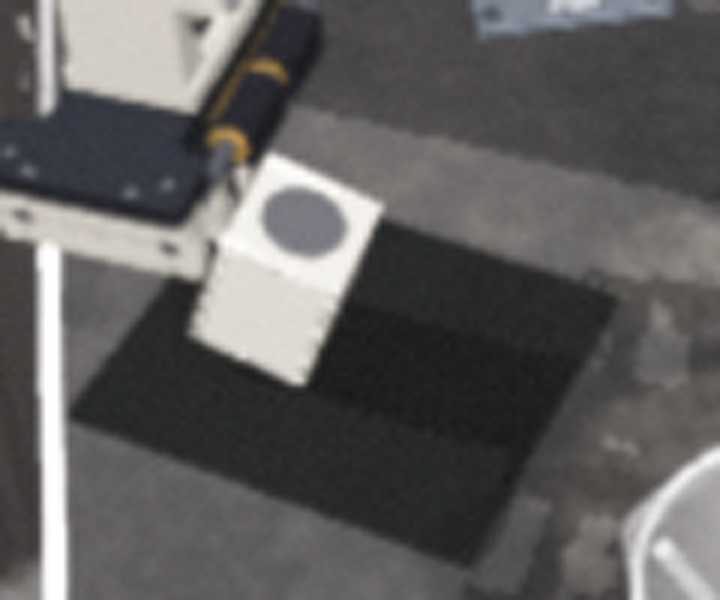

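Tipping cleanly about its front rim. Continue past balance.

apply_moves(commands=[{"grip": 1,"slide": [-0.004,0,-0.001],"roll": 0},{"grip": 1,"slide": [-0.008,0,-0.002],"roll": 0},{"grip": 1,"slide": [-0.012,0,-0.003],"roll": 0},{"grip": 1,"slide": [-0.015,0,-0.004],"roll": 0},{"grip": 1,"slide": [-0.015,0,-0.004],"roll": 0}])

```text
time_s: 41.85
tcp_pos: [0.4438, -0.3343, 0.0461]
eef_rot: [180.0, 0.0, 153.7]
contact_force: [0.1, 0.3, -0.5]
gripper_width: 0.0007
```

```bash
python3 go.py; python3 cup.py 5
```

```text
t 41.85 tcp [ 0.4438 -0.3343  0.0461] rot [1.8000e+02 1.0000e-02 1.5369e+02] F [ 0.1  0.3 -0.5] w 0.0007
120 ztop 0.0756 c [ 0.4898 -0.3578] size [0.05   0.0152] ang 76.2
```

View pics/sc5.png

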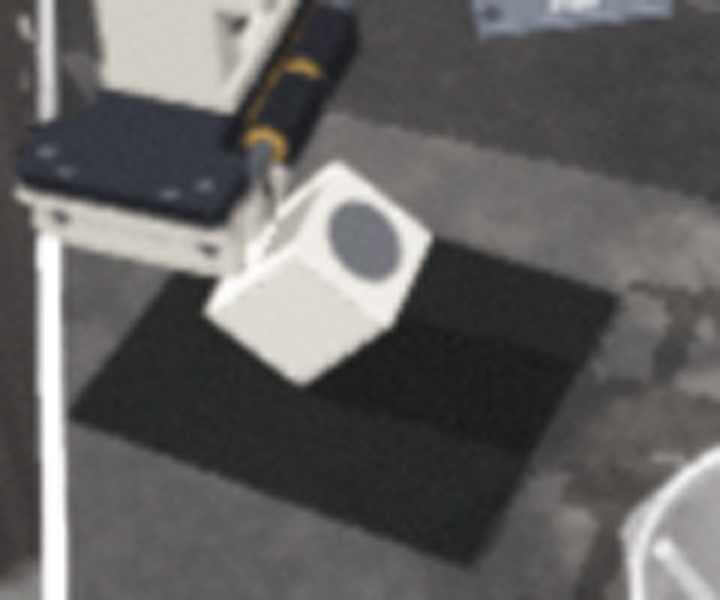

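apply_moves(commands=[{"grip": 1,"slide": [-0.004,0,-0.002],"roll": 0},{"grip": 1,"slide": [-0.006,0,-0.003],"roll": 0},{"grip": 1,"slide": [-0.006,0,-0.003],"roll": 0},{"grip": 1,"slide": [-0.006,0,-0.003],"roll": 0}])

```text
time_s: 42.45
tcp_pos: [0.4488, -0.3368, 0.0491]
eef_rot: [180.0, -0.0, 153.7]
contact_force: [-0.1, 0.5, 0.5]
gripper_width: 0.0005
```

```bash
python3 go.py; python3 cup.py 6
```

```text
t 42.45 tcp [ 0.4488 -0.3368  0.0491] rot [ 1.8000e+02 -1.0000e-02  1.5368e+02] F [-0.1  0.5  0.5] w 0.0005
255 ztop 0.0578 c [ 0.5073 -0.3675] size [0.0493 0.0457] ang 63.4
```

View pics/sc6.png

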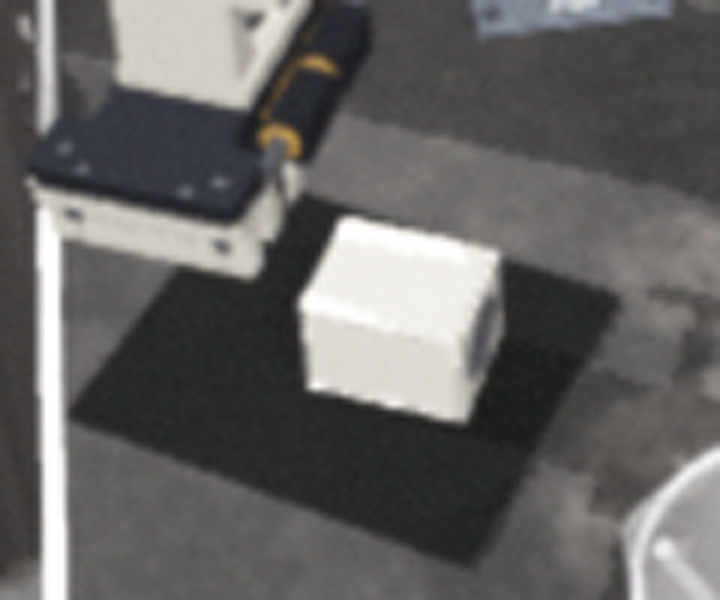

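View pics/tc6.png

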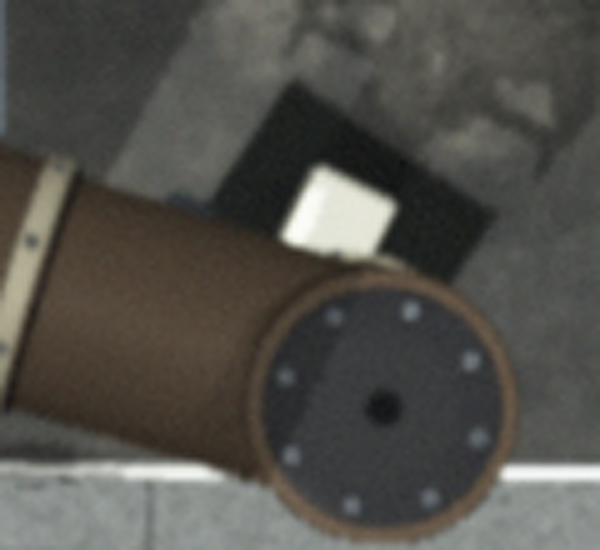

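apply_moves(commands=[{"grip": 0.6,"slide": [0.005,0,-0.03],"roll": 0},{"grip": 0.3,"slide": [0,0,-0.06],"roll": 0},{"grip": 0.2,"slide": [-0.03,0,-0.06],"roll": 0},{"grip": 0.2,"slide": [-0.056,0,-0.06],"roll": 0},{"grip": 0.2,"slide": [-0.056,0,-0.06],"roll": 0}], grip_force=8)

```text
time_s: 43.18
tcp_pos: [0.5001, -0.3621, 0.1087]
eef_rot: [-180.0, -0.0, 153.7]
contact_force: [-1.0, 0.6, 0.6]
gripper_width: 0.0452
```

```bash
python3 go.py .4984 -.3631 -.0125 153.7
```

```text
t 43.17 tcp [ 0.5001 -0.3621  0.1087] rot [-179.99   -0.    153.69] F [-1.   0.6  0.6] w 0.0452
slide [ 0.0011 -0.0017  0.1212]
roll -0.0
```

apply_moves(commands=[{"grip": 0.15,"slide": [0,-0.0017,0],"roll": 0},{"grip": 0.15,"slide": [0,-0.0017,0],"roll": 0},{"grip": 0.15,"slide": [0,-0.0017,0.03],"roll": 0},{"grip": 0.15,"slide": [0,-0.0017,0.06],"roll": 0},{"grip": 0.15,"slide": [0.001,-0.0017,0.06],"roll": 0}])

```text
time_s: 43.8
tcp_pos: [0.4954, -0.3619, 0.0473]
eef_rot: [-180.0, -0.3, 153.7]
contact_force: [0.2, 0.5, 0.5]
gripper_width: 0.0743
```

apply_moves(commands=[{"grip": 0.15,"slide": [0,0,0.03],"roll": 0},{"grip": 0.15,"slide": [0,0,0.055],"roll": 0},{"grip": 0.15,"slide": [0,0,0.06],"roll": 0},{"grip": 0.15,"slide": [0,0,0.06],"roll": 0}])

```text
time_s: 44.3
tcp_pos: [0.498, -0.363, -0.0097]
eef_rot: [-180.0, 0.1, 153.7]
contact_force: [0.6, -0.3, -0.2]
gripper_width: 0.0745
```

```bash
python3 go.py; python3 cup.py 7
```

```text
t 44.3 tcp [ 0.498  -0.363  -0.0097] rot [-1.7999e+02  6.0000e-02  1.5371e+02] F [ 0.6 -0.3 -0.2] w 0.0745
```

View pics/sc7.png

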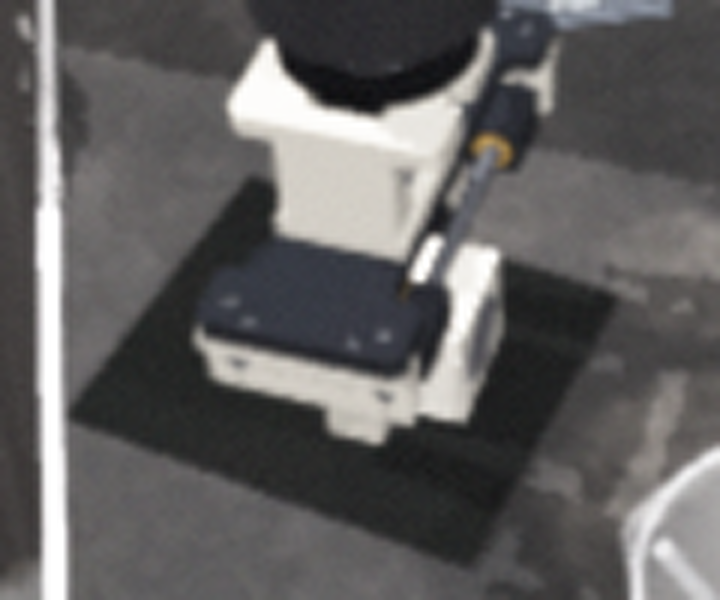

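apply_moves(commands=[{"grip": 0.6,"slide": [0,0,0],"roll": 0},{"grip": 0.6,"slide": [0,0,0],"roll": 0},{"grip": 0.6,"slide": [0,0,0],"roll": 0},{"grip": 0.6,"slide": [0,0,0],"roll": 0},{"grip": 0.6,"slide": [0,0,0],"roll": 0}])

```text
time_s: 45.02
tcp_pos: [0.4975, -0.3627, -0.0106]
eef_rot: [-180.0, 0.0, 153.7]
contact_force: [-1.0, 1.8, 4.4]
gripper_width: 0.0498
```

apply_moves(commands=[{"grip": 0.6,"slide": [0,0,-0.004],"roll": 0},{"grip": 0.6,"slide": [0.015,0,-0.004],"roll": 0},{"grip": 0.6,"slide": [0.03,0,-0.004],"roll": 0},{"grip": 0.6,"slide": [0.045,0,-0.004],"roll": 0},{"grip": 0.6,"slide": [0.045,0,-0.004],"roll": 0}])

```text
time_s: 45.65
tcp_pos: [0.4555, -0.3421, -0.0067]
eef_rot: [180.0, -0.0, 153.7]
contact_force: [-0.3, -0.1, -0.7]
gripper_width: 0.0497
```

```bash
python3 go.py; python3 cup.py 8
```

```text
t 45.65 tcp [ 0.4555 -0.3421 -0.0067] rot [ 1.8000e+02 -4.0000e-02  1.5368e+02] F [-0.3 -0.1 -0.7] w 0.0497
```

View pics/sc8.png

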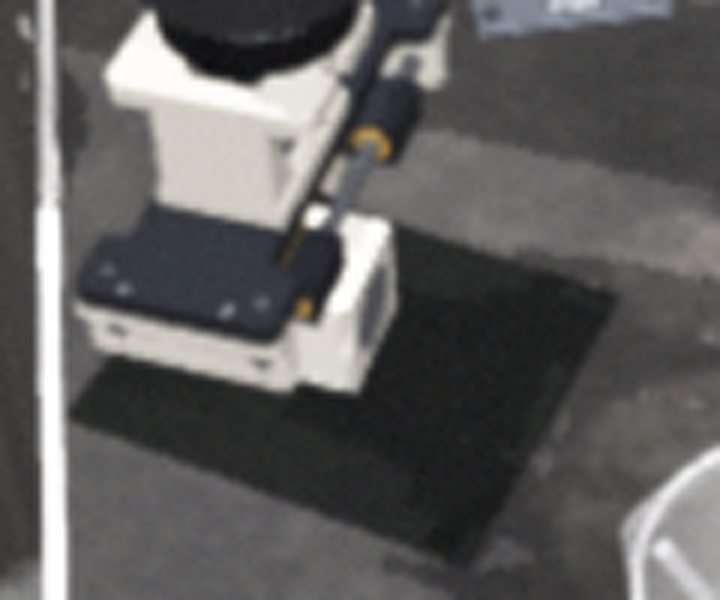

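apply_moves(commands=[{"grip": 0.6,"slide": [0,0,0.004],"roll": 0},{"grip": 0.4,"slide": [0,0,0.004],"roll": 0},{"grip": 0.15,"slide": [0,0,0.004],"roll": 0},{"grip": 0.15,"slide": [0,0,0.004],"roll": 0},{"grip": 0.15,"slide": [0,0,0.004],"roll": 0}])

```text
time_s: 46.38
tcp_pos: [0.4572, -0.3428, -0.0108]
eef_rot: [180.0, 0.0, 153.7]
contact_force: [-0.1, -0.3, -0.4]
gripper_width: 0.073
```

apply_moves(commands=[{"grip": 0.15,"slide": [0,0,-0.03],"roll": 0},{"grip": 0.4,"slide": [0,0,-0.08],"roll": 0},{"grip": 0.8,"slide": [0.03,0,-0.08],"roll": 0},{"grip": 1,"slide": [0.057,0,-0.08],"roll": 0},{"grip": 1,"slide": [0.057,0,-0.08],"roll": 0}])

```text
time_s: 47.0
tcp_pos: [0.4045, -0.3168, 0.0696]
eef_rot: [180.0, -0.0, 153.7]
contact_force: [0.3, -0.6, 0.3]
gripper_width: 0.0399
```

```bash
python3 go.py; python3 cup.py 9
```

```text
t 47.0 tcp [ 0.4045 -0.3168  0.0696] rot [179.98  -0.   153.68] F [ 0.3 -0.6  0.3] w 0.0399
380 ztop 0.0574 c [ 0.4585 -0.3445] size [0.05   0.0652] ang 63.4
```

View pics/sc9.png

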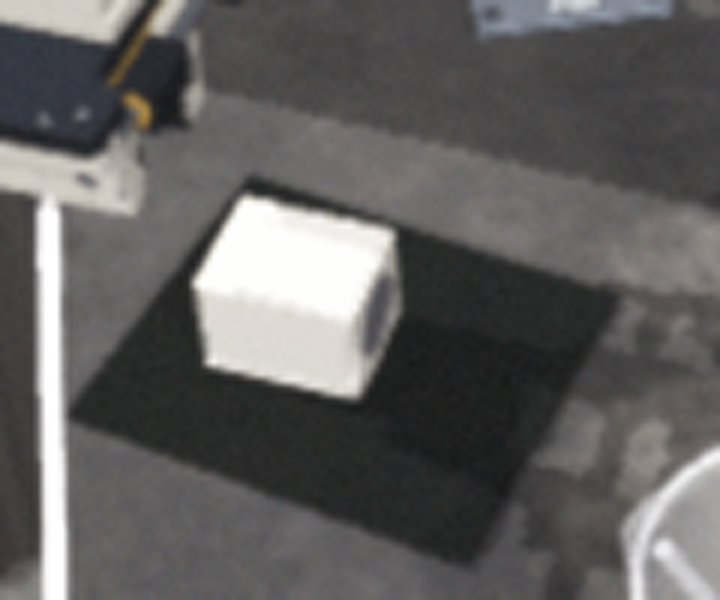

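apply_moves(commands=[{"grip": 1,"slide": [0,0,0.02],"roll": 0},{"grip": 1,"slide": [0,0,0.045],"roll": 0},{"grip": 1,"slide": [0,-0.001,0.06],"roll": 0},{"grip": 1,"slide": [-0.009,-0.001,0.06],"roll": 0},{"grip": 1,"slide": [-0.016,-0.001,0.06],"roll": 0}])

```text
time_s: 47.72
tcp_pos: [0.4214, -0.3262, 0.0098]
eef_rot: [-180.0, 0.1, 153.7]
contact_force: [0.1, -0.5, 0.1]
gripper_width: 0.0005
```

```bash
python3 go.py; python3 cup.py 10
```

```text
t 47.73 tcp [ 0.4214 -0.3262  0.0098] rot [-1.7999e+02  6.0000e-02  1.5371e+02] F [ 0.1 -0.5  0.1] w 0.0005
226 ztop 0.0582 c [ 0.4718 -0.3512] size [0.05   0.0377] ang 63.6
```

View pics/sc10.png

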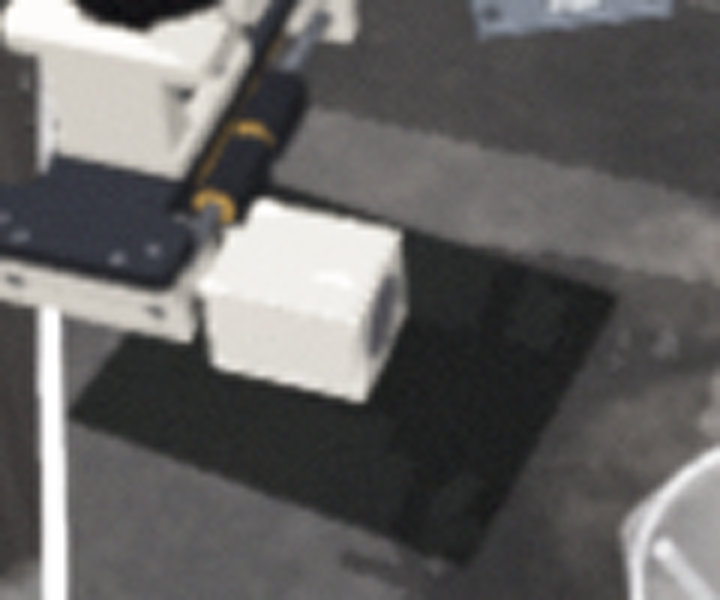

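apply_moves(commands=[{"grip": 1,"slide": [-0.003,0,-0.003],"roll": 0},{"grip": 1,"slide": [-0.006,0,-0.007],"roll": 0},{"grip": 1,"slide": [-0.01,0,-0.012],"roll": 0},{"grip": 1,"slide": [-0.01,0,-0.012],"roll": 0}])

```text
time_s: 48.32
tcp_pos: [0.4295, -0.3302, 0.0218]
eef_rot: [180.0, 0.1, 153.7]
contact_force: [0.2, 0.5, 0.3]
gripper_width: 0.0002
```

```bash
python3 go.py; python3 cup.py 11
```

```text
t 48.33 tcp [ 0.4295 -0.3302  0.0218] rot [1.7999e+02 7.0000e-02 1.5370e+02] F [0.2 0.5 0.3] w 0.0002
220 ztop 0.0606 c [ 0.4801 -0.3551] size [0.0497 0.0377] ang 63.6
```

View pics/sc11.png

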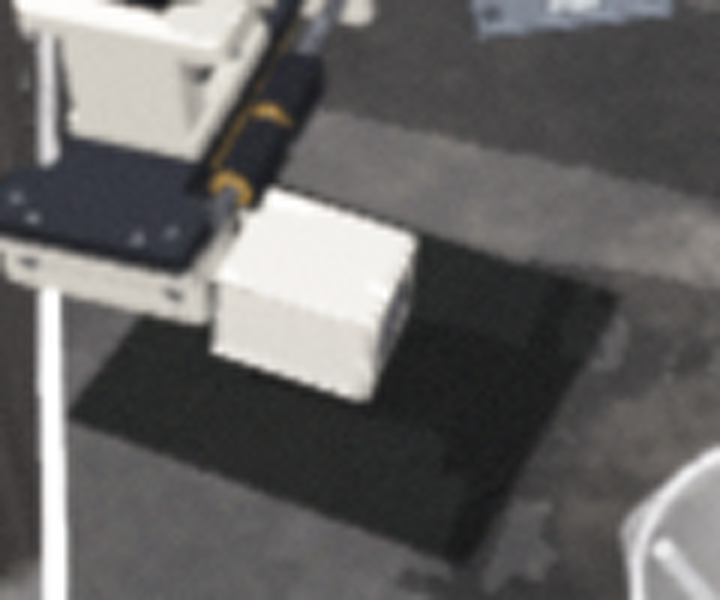

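It tips (rear raised, front edge stationary at about (365,400)). Continue.

apply_moves(commands=[{"grip": 1,"slide": [-0.005,0,-0.005],"roll": 0},{"grip": 1,"slide": [-0.01,0,-0.01],"roll": 0},{"grip": 1,"slide": [-0.015,0,-0.014],"roll": 0},{"grip": 1,"slide": [-0.02,0,-0.018],"roll": 0},{"grip": 1,"slide": [-0.02,0,-0.018],"roll": 0}])

```text
time_s: 49.05
tcp_pos: [0.4474, -0.3391, 0.0395]
eef_rot: [180.0, 0.0, 153.7]
contact_force: [-0.3, -0.4, 0.2]
gripper_width: 0.0007
```

```bash
python3 go.py; python3 cup.py 12
```

```text
t 49.05 tcp [ 0.4474 -0.3391  0.0395] rot [1.8000e+02 4.0000e-02 1.5369e+02] F [-0.3 -0.4  0.2] w 0.0007
143 ztop 0.0619 c [ 0.5004 -0.3636] size [0.0502 0.0258] ang 71.8
```

View pics/sc12.png

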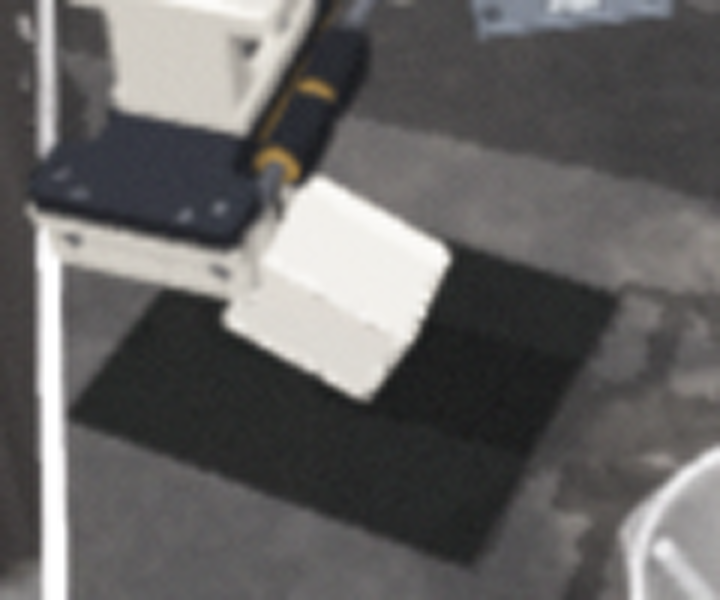

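apply_moves(commands=[{"grip": 1,"slide": [-0.006,0,-0.004],"roll": 0},{"grip": 1,"slide": [-0.012,0,-0.008],"roll": 0},{"grip": 1,"slide": [-0.017,0,-0.011],"roll": 0},{"grip": 1,"slide": [-0.021,0,-0.014],"roll": 0},{"grip": 1,"slide": [-0.021,0,-0.014],"roll": 0}])

```text
time_s: 49.78
tcp_pos: [0.4661, -0.3483, 0.0534]
eef_rot: [180.0, 0.0, 153.7]
contact_force: [-0.5, -0.2, -0.1]
gripper_width: 0.0004
```

```bash
python3 go.py; python3 cup.py 13
```

```text
t 49.77 tcp [ 0.4661 -0.3483  0.0534] rot [1.8000e+02 3.0000e-02 1.5369e+02] F [-0.5 -0.2 -0.1] w 0.0004
```

View pics/sc13.png

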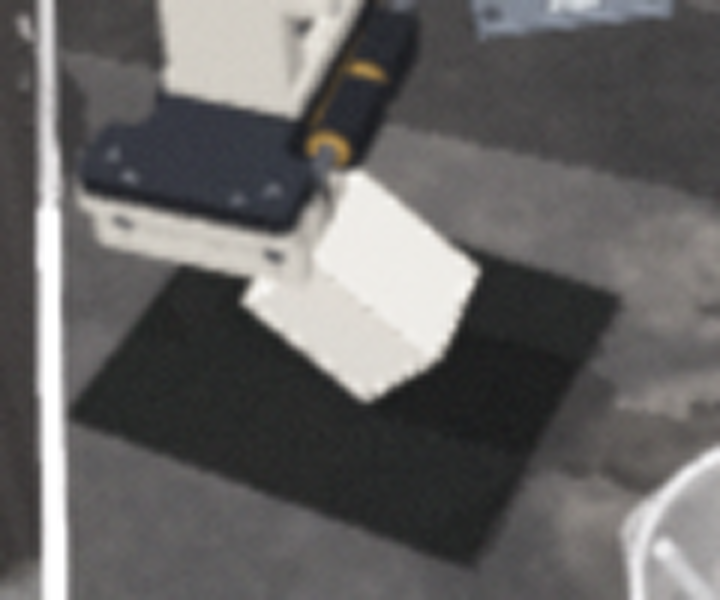

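apply_moves(commands=[{"grip": 1,"slide": [-0.003,0,-0.002],"roll": 0},{"grip": 1,"slide": [-0.006,0,-0.003],"roll": 0},{"grip": 1,"slide": [-0.009,0,-0.003],"roll": 0},{"grip": 1,"slide": [-0.009,0,-0.003],"roll": 0},{"grip": 1,"slide": [-0.009,0,-0.003],"roll": 0}])

```text
time_s: 50.5
tcp_pos: [0.4736, -0.352, 0.056]
eef_rot: [180.0, -0.0, 153.7]
contact_force: [-0.0, -0.3, -0.3]
gripper_width: 0.0009
```

```bash
python3 go.py; python3 cup.py 14
```

```text
t 50.5 tcp [ 0.4736 -0.352   0.056 ] rot [ 1.8000e+02 -1.0000e-02  1.5369e+02] F [-0.  -0.3 -0.3] w 0.0009
```

View pics/sc14.png

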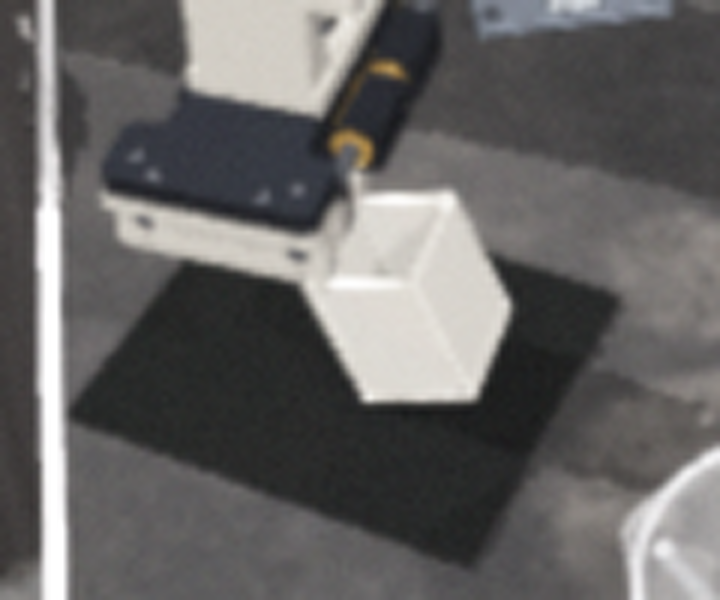

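apply_moves(commands=[{"grip": 1,"slide": [0,0,-0.01],"roll": 0},{"grip": 1,"slide": [0,0,-0.03],"roll": 0},{"grip": 1,"slide": [0,0,-0.06],"roll": 0},{"grip": 1,"slide": [0.03,0,-0.08],"roll": 0},{"grip": 1,"slide": [0.08,0,-0.1],"roll": 0}])

```text
time_s: 51.22
tcp_pos: [0.4021, -0.3167, 0.1572]
eef_rot: [-180.0, 0.0, 153.7]
contact_force: [-0.0, 0.9, 0.8]
gripper_width: 0.0004
```

```bash
python3 go.py; python3 cup.py 15
```

```text
t 51.23 tcp [ 0.4021 -0.3167  0.1572] rot [-1.7998e+02  4.0000e-02  1.5370e+02] F [-0.   0.9  0.8] w 0.0004
128 ztop 0.0733 c [ 0.5128 -0.3713] size [0.0497 0.0491] ang 63.4
```

View pics/sc15.png

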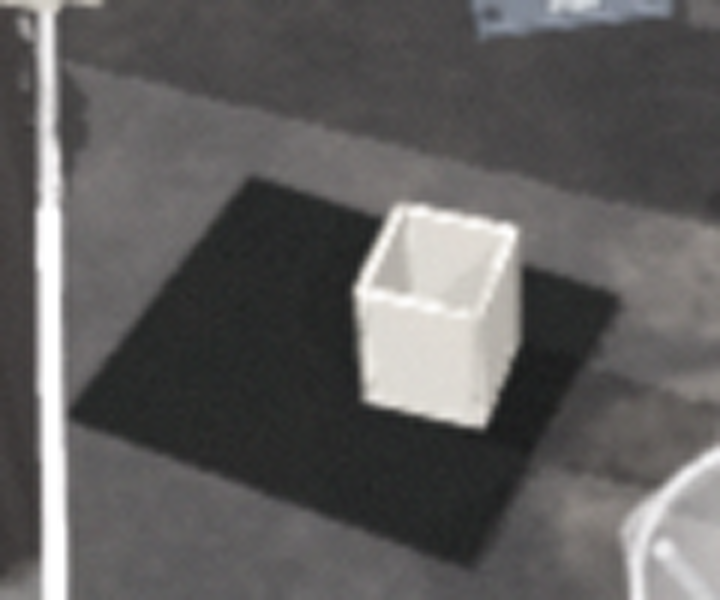

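View pics/tc15.png

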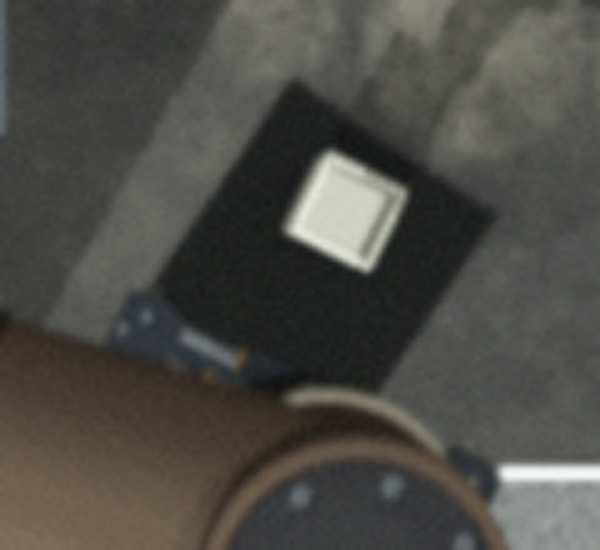

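```bash
python3 -c "
from h import *
save('side','sf.png');im,d=save('top','tf.png')
for n in('side','top'):
  for k in('cup_a_centre','cup_b_centre','dropper_bottle_1','powder_jar','drain_mat'):
    print(n,k,[(round(b['score'],2),toW(n,b['position']).round(3).tolist()) for b in boxes_of(k,n)])
"; python3 cl.py 40; python3 te.py | awk '$1>0.048||$1<-.04'
```

```text
side cup_a_centre [(0.95, [0.51, -0.386, 0.047])]
side cup_b_centre [(0.46, [0.598, -0.103, 0.006])]
side dropper_bottle_1 [(0.78, [0.729, -0.337, 0.049]), (0.53, [0.684, -0.376, 0.043])]
side powder_jar [(0.81, [0.423, -0.611, 0.055]), (0.59, [0.461, -0.366, 0.005])]
side drain_mat [(0.78, [0.461, -0.366, 0.008]), (0.38, [0.604, -0.105, 0.056])]
top cup_a_centre [(0.88, [0.515, -0.376, 0.01])]
top cup_b_centre [(0.23, [0.603, -0.1, 0.069])]
top dropper_bottle_1 []
top powder_jar [(0.96, [0.423, -0.597, 0.064])]
top drain_mat [(0.69, [0.484, -0.36, 0.007])]
bolt 7 [[0.5556, 0.0293, 0.059], [0.5579, 0.036, 0.0629], [0.5581, 0.0451, 0.0681]]
flap top 105 [[0.5814, 0.0252, 0.0642], [0.6014, 0.0412, 0.0669], [0.6186, 0.0628, 0.0714]]
ear 100 [[0.5579, 0.024, 0.0387], [0.5729, 0.0371, 0.0599], [0.5842, 0.0597, 0.0756]]
tube 369 [[0.5847, -0.0839, 0.0457], [0.602, -0.0432, 0.0573], [0.6204, -0.0024, 0.0652]]
-0.136 13 [209, 219, 218]
-0.132 15 [220, 228, 228]
-0.128 13 [222, 230, 228]
-0.124 12 [218, 228, 227]
-0.12 13 [204, 216, 213]
-0.116 14 [185, 196, 194]
-0.112 29 [106, 114, 115]
-0.108 66 [42, 46, 49]
-0.104 66 [35, 37, 39]
-0.1 84 [34, 35, 38]
-0.096 87 [28, 28, 31]
-0.092 86 [28, 29, 32]
-0.088 85 [27, 26, 30]
-0.084 65 [28, 31, 33]
-0.08 66 [30, 33, 35]
-0.076 55 [44, 49, 52]
-0.072 62 [69, 75, 81]
-0.068 60 [77, 84, 89]
-0.064 59 [130, 141, 142]
-0.06 57 [192, 204, 202]
-0.056 59 [211, 222, 220]
-0.052 58 [210, 221, 219]
-0.048 57 [210, 221, 219]
-0.044 57 [217, 226, 226]
0.052 67 [206, 219, 220]
0.056 61 [108, 118, 122]
0.06 61 [77, 86, 90]
0.064 61 [87, 94, 98]
0.084 -1 [92, 95, 92]
0.088 0 [96, 97, 91]
0.092 0 [98, 99, 93]
0.096 -1 [103, 103, 97]
0.1 1 [108, 108, 102]
0.104 0 [113, 113, 105]
0.108 2 [118, 116, 109]
0.112 1 [122, 120, 113]
0.116 0 [124, 124, 115]
```

View pics/sf.png

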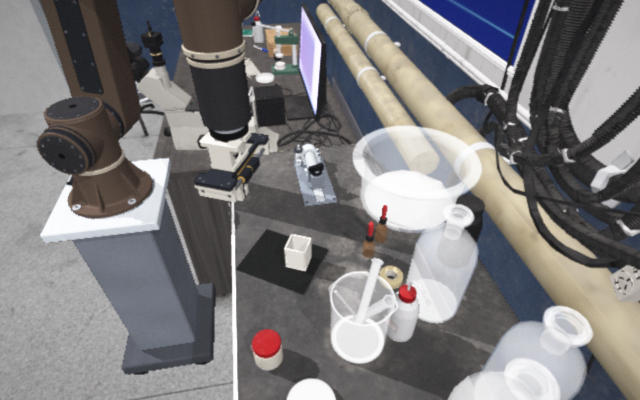

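View pics/t40.png

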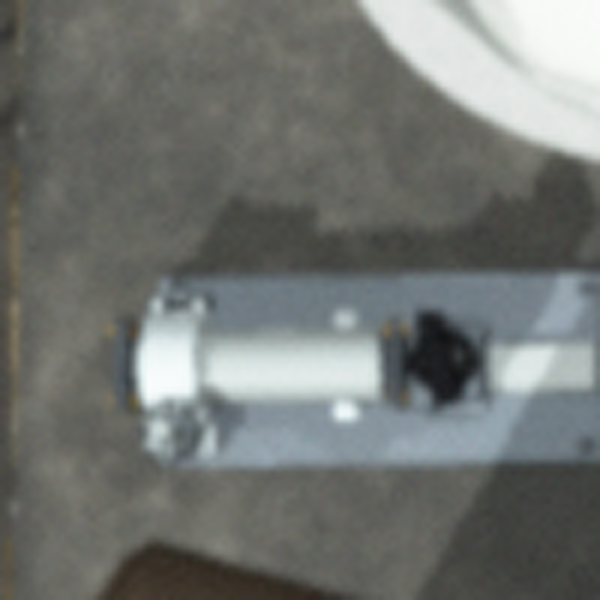

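View pics/s40.png

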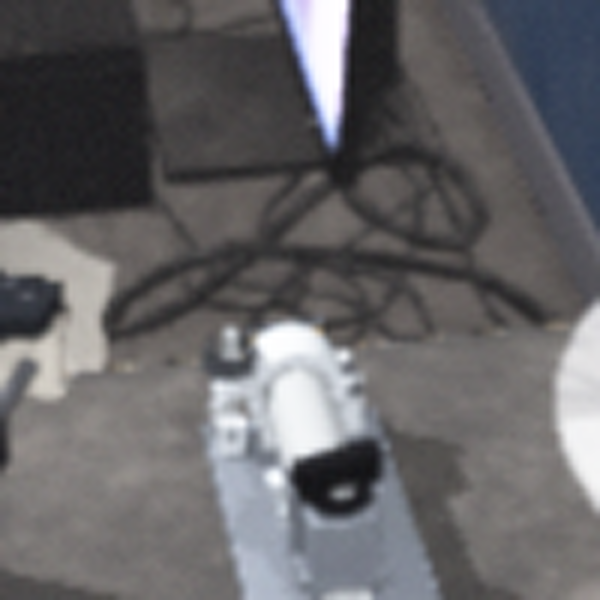

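```bash
python3 -c "
from plant import close_job
print(close_job())"
```

```text
the job is handed in; nothing more can be done
None
```

The tube is clamped, the end stop is locked against it, and the one cup I could find stands mouth up on the mat. I handed the job in at about 52 s of robot time; close_job gave no verdict, so what follows rests on my own camera checks.

**What I did**
- **Tube and clamp:** I laid the tube in the saddles, closed the hinged half over it, and swung the bolt up into its ear.
- **Stop and knob:** I slid the stop against the tube and turned the knob 78° clockwise.
- **Cup:** I tipped it over in two pushes, from mouth down to lying on its side to mouth up.

**Last checks**
- **Tube:** within about 1 mm of centre across, and within a few mm along.
- **Hinged half:** shut, top about 67 mm up.
- **Bolt:** upright in the ear's slot.
- **Knob:** about 1.33 rad (needs more than 1.0).
- **Cup:** upright, fully on the mat.
- **Bystanders:** the jar (both cameras) and both bottles (side camera) are within the measurement noise of where they started.

**What went wrong or disagreed**
- **Height reading:** the reported tool height was about 25 mm lower than the real fingertips. My first two grasps of the tube missed or slipped off because of this, and I corrected for it afterwards.
- **Tube pushed along:** sliding the stop in moved the tube about 15 mm. I pushed tube and stop back together before turning the knob, so they should be in contact. The top picture could only bound the gap to about 4 mm, against the 8 mm allowed.
- **Second cup:** the pictures show only one cup. The networks' cup_b hits had low scores and lay on the clamp, so I took the second cup as absent.

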